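# Put the carving wax away

### The job

Put the jeweller's carving wax away: open the wax drawer wide, take the wax pieces out of the sorting bin and lay every whole bar, ring tube and block flat, fully down, in a drawer nest of its own shape. The cut-off tube stub and the notched block, if there, go in the scrap tin; when everything is put away push the drawer fully shut, and leave the wooden ring clamp lying where it is.

Things in the scene. Friction and masses are not known exactly. Their poses are not given: they have to be found in the camera images.
- drawer (a joint): The wax drawer: a slide, 0 m when fully shut, 0.24 m when fully open. Starts 0.03 to 0.09 m ajar, runs stiffly (about 1.5 N) and stays where it is left. The side walls reach 48 mm above the bench. All six nests are clear of the chest above about 0.22 m.
- drawer_handle (a point): Middle of the drawer's brass bar handle: a level bar 110 mm long (along this point's y), about 10 mm thick, 54 mm above the bench; -x points the way the drawer is pulled. The drawer front's outer face lies 35 mm from here along +x; the front is 15 mm thick, 330 mm wide, its top edge 78 mm above the bench.
- chest: Low dark wooden chest with one wide drawer, fixed, 290 mm deep (its x), 330 mm wide (its y), 88 mm high, with jars and a burr stand on its top. Origin in the middle of its underside; its -x is the front, where the drawer comes out.
- bin: Low plywood sorting bin, fixed, 298 mm (its x) by 354 mm (its y), 21 mm high, floor 5 mm thick, walls 6 mm thick, with one wall along each middle line so that there are four equal compartments; each holds up to two wax pieces, lying roughly along the bin's x. Origin in the middle of its underside.
- tin: Shallow open aluminium scrap tin, fixed, 150 mm (its x) by 120 mm (its y), 35 mm high, walls and floor 3 mm thick. Origin in the middle of its underside.
- clamp: Bystander: wooden ring clamp with a brass band lying on the bench between the bin and the drawer, 155 mm long along its x, 30 mm wide, 20 mm high. Loose; leave alone.
- bar1: Whole square bar of dark green carving wax, 120 x 25 x 25 mm, long along its x, about 70 g. Origin at its centre. May be absent.
- bar2: Whole square bar of dark green carving wax, 120 x 25 x 25 mm, long along its x, about 70 g. Origin at its centre. May be absent.
- tube1: Whole flat-bottomed ring tube of the same wax: 90 mm long (its x), 32 mm wide (y), 34 mm high (z), flat below, rounded on top, a dark 16 mm bore showing at each end, about 67 g. Origin at its centre. May be absent.
- tube2: Whole flat-bottomed ring tube of the same wax: 90 mm long (its x), 32 mm wide (y), 34 mm high (z), flat below, rounded on top, a dark 16 mm bore showing at each end, about 67 g. Origin at its centre. May be absent.
- block1: Whole block of the same wax, 80 x 40 x 30 mm (x, y, z), about 90 g. Origin at its centre. May be absent.
- block2: Whole block of the same wax, 80 x 40 x 30 mm (x, y, z), about 90 g. Origin at its centre. May be absent.
- stub: Scrap: a cut-off ring tube, shaped like a whole one (32 mm wide, 34 mm high) but only 60 mm long, 45 g. Origin at its centre. May be absent.
- notched: Scrap: a used block, 80 x 40 x 30 mm outside, with a corner 35 mm (x) by 22 mm (y) sawn out through its full height at +x +y, 69 g: an L seen from above, full 40 mm width only from x = -40 to +5 mm. Origin at the centre of the full outline. May be absent.
- nest_bar1 (a point): Nest 1 of the two for bars, in the row nearest the drawer front, 30 mm behind it: a pocket 126 mm long (this point's y), 31 mm wide (x), 9 mm deep, its floor 18 mm and the nest board round it 27 mm above the bench. The point is where the centre of a seated bar comes, 12.5 mm above the nest floor. Axes turn with the drawer: z up, -x the way it opens.
- nest_tube1 (a point): Nest 1 of the two for tubes, in the middle row, 25 mm behind the bars' nests: a pocket 96 mm long (this point's y), 38 mm wide (x), 9 mm deep, its floor 18 mm and the nest board round it 27 mm above the bench. The point is where the centre of a seated tube comes, 17 mm above the nest floor. Axes turn with the drawer: z up, -x the way it opens.
- nest_block1 (a point): Nest 1 of the two for blocks, in the rear row, 25 mm behind the tubes' nests: a pocket 86 mm long (this point's y), 46 mm wide (x), 9 mm deep, its floor 18 mm and the nest board round it 27 mm above the bench. The point is where the centre of a seated block comes, 15 mm above the nest floor. Axes turn with the drawer: z up, -x the way it opens.
- nest_bar2 (a point): Nest 2 of the two for bars, in the row nearest the drawer front, 30 mm behind it: a pocket 126 mm long (this point's y), 31 mm wide (x), 9 mm deep, its floor 18 mm and the nest board round it 27 mm above the bench. The point is where the centre of a seated bar comes, 12.5 mm above the nest floor. Axes turn with the drawer: z up, -x the way it opens.
- nest_tube2 (a point): Nest 2 of the two for tubes, in the middle row, 25 mm behind the bars' nests: a pocket 96 mm long (this point's y), 38 mm wide (x), 9 mm deep, its floor 18 mm and the nest board round it 27 mm above the bench. The point is where the centre of a seated tube comes, 17 mm above the nest floor. Axes turn with the drawer: z up, -x the way it opens.
- nest_block2 (a point): Nest 2 of the two for blocks, in the rear row, 25 mm behind the tubes' nests: a pocket 86 mm long (this point's y), 46 mm wide (x), 9 mm deep, its floor 18 mm and the nest board round it 27 mm above the bench. The point is where the centre of a seated block comes, 15 mm above the nest floor. Axes turn with the drawer: z up, -x the way it opens.
Not all that is in view belongs to the job. Leave any purple or red look-alike of the stub alone.

How it is judged:
By the outcome, as a careful person would: the job done as asked, in the order asked, and still so for the second after the job is handed in, with the robot touching nothing.
Of bar1, bar2, tube1, tube2, block1, block2 only 4 to 6 are there at a start; the rules pass over those that are not, and their reading is None.
Of stub, notched only 1 to 2 are there at a start; the rules pass over those that are not, and their reading is None.
At some moment in a run one of bar1, bar2, tube1, tube2, block1, block2, stub, notched may be knocked a few centimetres aside while the robot is not near it.
Once in a run the grip may slacken for a moment while it holds something.
It also fails if it takes over 210 s, if anything falls off the work surface, if the arm or the gripper's body presses on something with over 40 N, if the wrist force passes 120 N, or if a joint passes its speed limit or range.

### The arm

A 6-joint arm with a two-finger parallel gripper is mounted at the origin on the work surface. World frame = base frame: x ahead of the robot, y to its left, z up, the work surface at z = 0. Lengths are in m, angles in degrees, forces in N, time in s.
With the tool pointing down it reaches from about 0.375 to 0.9 m from the base axis. Payload 3.1 kg.
Tool frame: the origin (TCP) lies at the very end of the fingers, on their centre line; the grasp point (between the pads) lies 19 mm behind it (bot.grip_point_offset is the distance from the TCP to the grasp point, in m); z points along the fingers, x is the direction in which the jaws open and shut, and the axes are right-handed (so a half turn about z gives the same grasp; the last joint's range is limited). The gripper opens to 87 mm and grips with 3 to 60 N. Pads are 19 mm wide; open, the fingers measure 117 mm over their backs; the gripper's body (75 mm by 190 mm) begins 51 mm behind the grasp point.
Start: joints at [63.054, 30.224, 82.088, -0, 67.689, -10.227], TCP at [0.18, 0.599, 0.223] pointing down, gripper open.
Joint ranges: [-176.69, 176.69], [-43.24, 126.21], [12.49, 139.97], [-82, 262], [0, 151.66], [-163.58, 163.58]. Speed limits (degrees/s): [159.86, 159.86, 180, 180, 180, 180].

### API

Orientations are given as a 3x3 rotation matrix whose columns are the frame's x, y, z axes.
In Python, from rig import bot, capture, recognise, place_of gives the robot as it stands.
- The arm moves only by the tool send_rows, never from a script. Its argument "motion" is a list of rows, each a list of 2 entries, a list of its own where there are three numbers: the shift along the tool's x, y, z in mm, then the turn about the tool's z in rad. A call has exactly 5 rows; each row shifts and turns the pose as measured when the row begins, along the tool's axes as they then stand; what a row does not reach is not made up. A row lasts 1/12 s, in which the tool goes at most 41.7 mm and 7.16 degrees, less where a joint would pass 70% of its speed; a pose out of reach is approached as far as the arm can. A call with a gripper value outside its range is refused whole. "gripper" is the closure, from 0 (fully open) to 1 (shut), set as the call begins (left out, the last holds). The fingers move at their own pace and stop on an object; the grip force is fixed at half the most. Time passes only in rows, so rows that do not move let the fingers close, or fill a call up. It gives the time, the measured TCP pose, the force and the opening at its end, in the units of the state.
- bot.read_state(): the state, without advancing time (a new reading comes with each control period).
- capture(name): name is "scene" or "top" or "wrist"; returns a dict with "image" (420x560x3 uint8, blue, green, red), "fx", "fy", "cx", "cy" (pixels), "dist_coeffs" ([k1, k2, p1, p2, k3] as OpenCV has them; the pictures are not rectified), "rvec" (rotation vector, rad) and "tvec" (3), from world to camera coordinates, as OpenCV has them. Camera axes: x right, y down, z forward; pixel columns grow to the right and rows downward; lengths in m; the calibration is good to about 2 mm. A picture is of the moment at which its call begins. There is no depth.
- bot.hand_in(): hands the job in, once; it reports no verdict.
Trained networks look in the newest picture that a camera, given by its name, has taken for a name from the list of things; names that differ only in an ending like _2 or _b are one class to them, and where a whole thing is asked for, a point or a joint stands for the part that bears it (a point fixed in the world has none). Each returns a list of dicts, best first, with "p" (0 to 1); they miss things now and then, are a little off and sometimes report something else, mostly with a low value. They report only what shows in the picture. A call takes as long as a camera call. They do not tell look-alikes from the thing itself.
- recognise(camera, target): "xy" ([column, row] in pixels, amid what is visible of it).
- place_of(camera, target): "xy" ([column, row] in pixels: a listed point, or the origin of a listed thing).
The state is a dict: "time_s": time; "joint_positions": joint angles; "qvel": joint speeds; "tau": joint torques, N m; "position": TCP position; "tcp_rot": TCP orientation; "force": force on the tool from outside, world axes, zero at the start; "moment": the same for the moment, N m; "opening": opening from 0.0 (shut) to 1.0 (fully open).
Only numpy, scipy, OpenCV 4.12 (cv2) and the standard library are available. Lean on these libraries where they do the work, as an engineer would, in place of code of your own. Each camera call takes 0.05 s, during which the arm holds its last target.

## Working session

There is one attempt and no reset: what is moved stays moved. The work goes in short steps, Python scripts to look and compute and a tool call to move; the robot and the scene stay as the last step left them, time stands still between calls to the robot, and variables do not carry over. Pictures are saved under pics/ and viewed, and the job is handed in when it is done.

Besides the shell and the picture viewer there is one more tool, called after "Emit:" as name(argument=value, ...) on one line, values as JSON. send_rows: Moves the arm, as the interface text tells. Its arguments: {"type":"object","properties":{"motion":{"type":"array","items":{"type":"array"}},"gripper":{"type":"number"}},"required":["motion"]}

```bash
ls; mkdir -p pics; cat > h.py <<'E'
import numpy as np, cv2
from rig import bot, capture, recognise, place_of
def shot(n,f):
    c=capture(n); cv2.imwrite('pics/'+f,c['image']); return c
def ray(c,uv):
    K=np.array([[c['fx'],0,c['cx']],[0,c['fy'],c['cy']],[0,0,1]])
    p=cv2.undistortPoints(np.array([[uv]],float),K,np.array(c['dist_coeffs'],float))[0,0]
    R=cv2.Rodrigues(np.array(c['rvec'],float))[0]; t=np.array(c['tvec'],float).ravel()
    return -R.T@t, R.T@np.array([p[0],p[1],1.])
def at(c,uv,z):
    o,d=ray(c,uv); return o+d*(z-o[2])/d[2]
def px(c,P):
    K=np.array([[c['fx'],0,c['cx']],[0,c['fy'],c['cy']],[0,0,1]])
    return cv2.projectPoints(np.array(P,float).reshape(-1,3),np.array(c['rvec'],float),np.array(c['tvec'],float),K,np.array(c['dist_coeffs'],float))[0].reshape(-1,2)
E
python3 - <<'E'
from h import *
for n in ['scene','top','wrist']:
    c=shot(n,n+'0.png'); o,d=ray(c,(280,210)); print(n,o.round(3),d.round(2))
print(bot.read_state())
E
```

```text
pics
scene [1.492 0.002 0.823] [-0.81 -0.02 -0.59]
top [ 0.282 -0.016  1.396] [ 0.13  0.03 -0.99]
wrist [0.101 0.621 0.384] [ 0.28 -0.08 -0.96]
{'time_s': 0.15, 'joint_positions': array([ 6.30529925e+01,  3.02679638e+01,  8.21381583e+01, -1.81944182e-04,
        6.76897116e+01, -1.02282214e+01]), 'qvel': array([-0.06902382, -0.21219648, -0.14339536,  0.08975301,  0.10638091,
       -0.06340635]), 'tau': array([ 7.93531090e-04, -4.40430772e+01, -1.76841795e+01,  6.34016027e-02,
        5.51589264e-02, -8.84509200e-05]), 'position': array([0.1795253 , 0.59808657, 0.22179079]), 'tcp_rot': array([[ 2.87672775e-01,  9.57728460e-01, -7.55353431e-04],
       [ 9.57727343e-01, -2.87673616e-01, -1.49234320e-03],
       [-1.64655481e-03, -2.94116126e-04, -9.99998601e-01]]), 'force': array([-0.09728656, -0.00953909,  1.46480934]), 'moment': array([-0.00027254, -0.00553539,  0.03504171]), 'opening': 1.002199470432053}
```

View pics/top0.png

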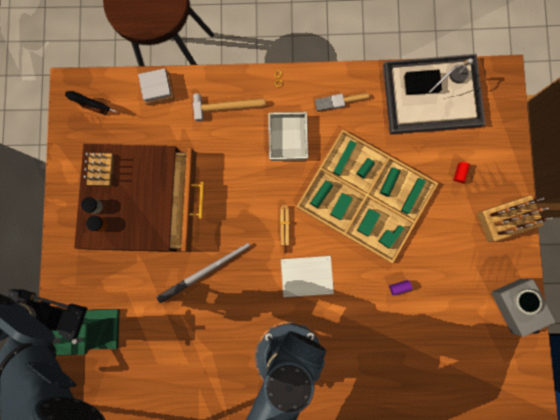

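View pics/scene0.png

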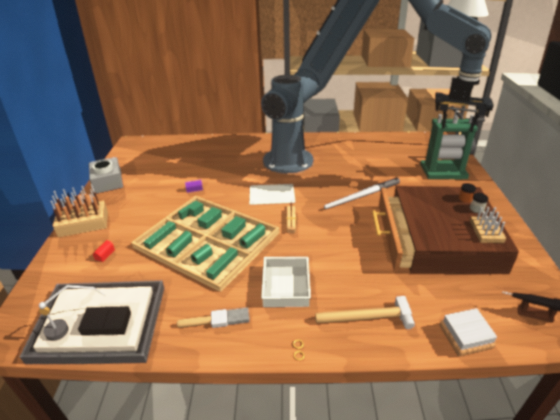

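View pics/wrist0.png

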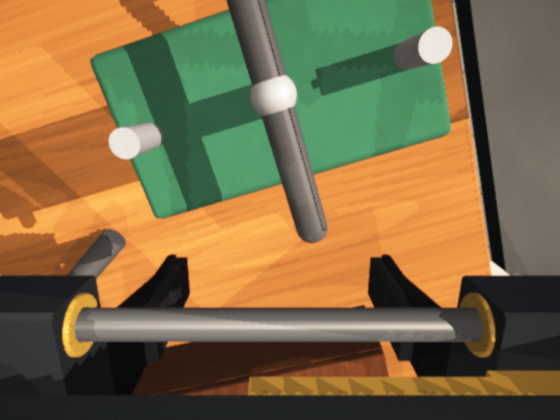

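```bash
python3 - <<'E'
from h import *
c=shot('top','top0b.png')
Z={'drawer_handle':.054,'chest':0,'bin':0,'tin':0,'clamp':.01,'bar1':.0175,'tube1':.022,'block1':.02,'stub':.022,'notched':.02,'nest_bar1':.0305,'nest_tube1':.035,'nest_block1':.033}
for k,z in Z.items():
    for r in place_of('top',k):
        if r['p']>.25: print(k,round(r['p'],2),np.round(r['xy']),at(c,r['xy'],z).round(4))
E
```

```text
drawer_handle 0.63 [200. 201.] [0.4929 0.2734 0.054 ]
chest 0.78 [136. 197.] [0.5192 0.498  0.    ]
bin 0.87 [367. 199.] [ 0.4962 -0.2642  0.    ]
tin 0.68 [286. 136.] [ 7.156e-01 -3.000e-04  0.000e+00]
clamp 0.7 [135. 198.] [0.5142 0.4962 0.01  ]
clamp 0.69 [283. 228.] [0.4069 0.0125 0.01  ]
bar1 0.73 [410. 196.] [ 0.5009 -0.3971  0.0175]
bar1 0.57 [346. 158.] [ 0.63   -0.1964  0.0175]
bar1 0.39 [390. 180.] [ 0.5554 -0.3371  0.0175]
tube1 0.69 [318. 193.] [ 0.5153 -0.1031  0.022 ]
tube1 0.61 [389. 181.] [ 0.5507 -0.3321  0.022 ]
block1 0.65 [340. 208.] [ 0.4664 -0.1714  0.02  ]
block1 0.59 [366. 221.] [ 0.4232 -0.2536  0.02  ]
block1 0.52 [282. 226.] [0.4116 0.0164 0.02  ]
block1 0.33 [135. 200.] [0.5047 0.4926 0.02  ]
stub 0.82 [463. 172.] [ 0.5743 -0.568   0.022 ]
stub 0.57 [404. 288.] [ 0.2107 -0.3607  0.022 ]
stub 0.48 [364. 164.] [ 0.6071 -0.255   0.022 ]
notched 0.74 [392. 234.] [ 0.3774 -0.3321  0.02  ]
nest_bar1 0.71 [169. 221.] [0.4328 0.3769 0.0305]
nest_bar1 0.71 [138. 201.] [0.4998 0.4784 0.0305]
nest_bar1 0.6 [176. 176.] [0.5821 0.3591 0.0305]
nest_bar1 0.56 [344. 159.] [ 0.6252 -0.1888  0.0305]
```

The top view shows all eight pieces in the bin: bars near (346,158) and (410,196), tubes (320,194) and (390,181), blocks (340,207) and (368,221), stub (366,168), notched block (392,235). The drawer handle is near (200,201). The red and purple look-alikes are outside the bin.

```bash
cat >> h.py <<'E'
def yawof(R): return np.degrees(np.arctan2(R[1,0],R[0,0]))
def fold(a): return (a+90)%180-90
def plan(xyz,yaw,calls=None,full=False,show=True):
    """print rows to go from measured pose to target; yaw mod 180 unless full"""
    s=bot.read_state(); p=np.array(s['position']); R=np.array(s['tcp_rot']); y0=yawof(R)
    d=np.array(xyz)-p; dy=(yaw-y0+180)%360-180
    if not full: dy=fold(dy)
    j6=s['joint_positions'][5]; 
    n=max(np.linalg.norm(d)/.036,abs(dy)/6.6)
    k=calls or max(1,int(np.ceil(n/5))); N=5*k
    rows=[]
    for i in range(N):
        f=d/N; turn=dy/N
        Y=np.radians(y0+turn*i)
        # tool axes if pointing straight down
        X=np.array([np.cos(Y),np.sin(Y),0]);Z=np.array([0,0,-1.]);Yv=np.cross(Z,X)
        rows.append([[round(float(f@X)*1000,1),round(float(f@Yv)*1000,1),round(float(f@Z)*1000,1)],round(float(-np.radians(turn)),3)])
    print('d',(d*1000).round(1),'dyaw',round(dy,1),'j6',round(j6,1),'t',round(s['time_s'],1))
    for c in range(k): print(str(rows[5*c:5*c+5]).replace(' ',''))
E
python3 - <<'E'
from h import *
c=shot('top','t1.png'); im=c['image'][110:290,60:460]; cv2.imwrite('pics/t1z.png',cv2.resize(im,(800,360),interpolation=cv2.INTER_CUBIC))
plan((0.46,0.24,0.26),90)
E
```

```text
d [ 280.2 -358.6   37.4] dyaw 16.7 j6 -10.2 t 0.9
[[[-17.5,24.8,-2.5],-0.019],[[-18.0,24.4,-2.5],-0.019],[[-18.5,24.1,-2.5],-0.019],[[-18.9,23.7,-2.5],-0.019],[[-19.4,23.3,-2.5],-0.019]]
[[[-19.8,23.0,-2.5],-0.019],[[-20.3,22.6,-2.5],-0.019],[[-20.7,22.2,-2.5],-0.019],[[-21.1,21.8,-2.5],-0.019],[[-21.6,21.3,-2.5],-0.019]]
[[[-22.0,20.9,-2.5],-0.019],[[-22.4,20.5,-2.5],-0.019],[[-22.8,20.0,-2.5],-0.019],[[-23.2,19.6,-2.5],-0.019],[[-23.5,19.1,-2.5],-0.019]]
```

View pics/t1z.png

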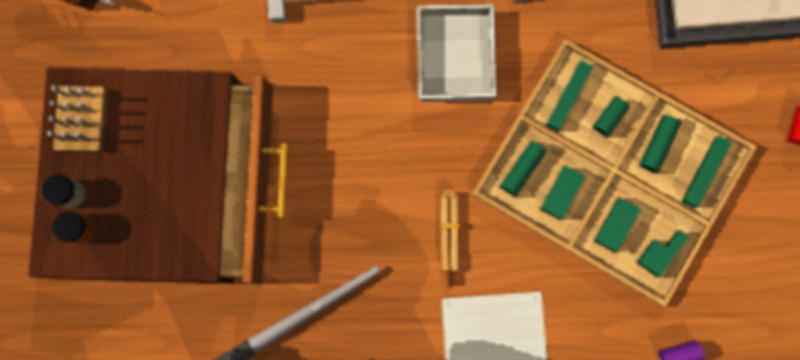

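Emit:
send_rows(motion=[[[0,0,-30],0],[[-18,24,-8],-0.02],[[-18,24,-2],-0.02],[[-19,24,0],-0.02],[[-19,23,0],-0.02]], gripper=0.7)

```text
time_s: 1.32
position: [0.2513, 0.5046, 0.2635]
tcp_rot: [[0.198, 0.98, 0.0], [0.98, -0.198, 0.003], [0.003, -0.0, -1.0]]
force: [0.6, 1.0, 0.4]
opening: 0.704
```

Emit:
send_rows(motion=[[[-25,28,0],-0.025],[[-25,28,0],-0.025],[[-25,28,0],-0.025],[[-25,28,0],-0.025],[[-25,28,0],-0.025]])

```text
time_s: 1.73
position: [0.3744, 0.3555, 0.2646]
tcp_rot: [[0.062, 0.998, 0.003], [0.998, -0.062, 0.006], [0.007, 0.002, -1.0]]
force: [-0.0, -0.5, -0.2]
opening: 0.345
```

```bash
python3 - <<'E'
from h import *
plan((0.46,0.26,0.26),87)
print(bot.read_state()['opening'])
E
```

```text
d [ 85.6 -95.5  -4.6] dyaw 0.6 j6 -55.6 t 1.7
[[[-18.0,18.3,0.9],-0.002],[[-18.0,18.2,0.9],-0.002],[[-18.1,18.2,0.9],-0.002],[[-18.1,18.2,0.9],-0.002],[[-18.1,18.1,0.9],-0.002]]
0.3445424243064185
```

Emit:
send_rows(motion=[[[-20,20,0],0],[[-20,20,0],0],[[-20,20,0],0],[[-16,16,0],0],[[-16,16,0],0]])

```text
time_s: 2.15
position: [0.4668, 0.2497, 0.2656]
tcp_rot: [[0.066, 0.998, 0.007], [0.998, -0.066, 0.007], [0.007, 0.006, -1.0]]
force: [-0.5, 1.3, -1.1]
opening: 0.304
```

```bash
python3 - <<'E'
from h import *
c=shot('wrist','w1.png')
for k,z in (('drawer_handle',.054),):
    for r in place_of('wrist',k): print(k,round(r['p'],2),np.round(r['xy']),at(c,r['xy'],z).round(4))
s=bot.read_state(); print(s['position'],yawof(s['tcp_rot']))
E
```

```text
drawer_handle 0.67 [ 60. 137.] [0.4084 0.0367 0.054 ]
drawer_handle 0.62 [299. 211.] [0.5007 0.2694 0.054 ]
[0.46882229 0.24856532 0.26569408] 86.04829666474113
```

View pics/w1.png

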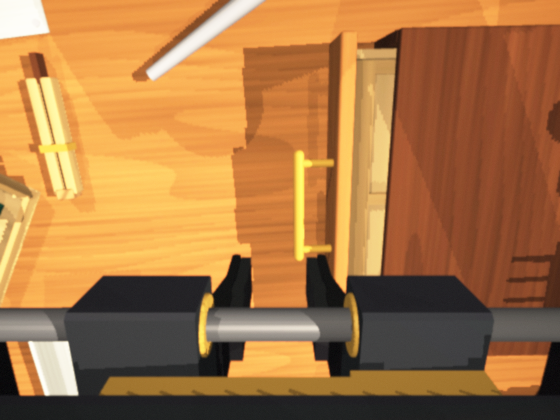

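The wrist view shows the handle running from (300,155) to (299,258), so its middle is near (299,206).

```bash
python3 - <<'E'
from h import *
c=capture('wrist')
a=at(c,(300,155),.054);b=at(c,(299.5,258),.054); print(a,b,(a+b)/2,np.linalg.norm(a-b),np.degrees(np.arctan2(*(b-a)[[1,0]])))
a2=at(c,(333,36),.078);b2=at(c,(332,275),.078);print(a2,b2,np.degrees(np.arctan2(*(b2-a2)[[1,0]])))
m=(a+b)/2
plan((m[0],m[1],.13),fold(np.degrees(np.arctan2(*(b-a)[[1,0]])))+90)
E
```

```text
[0.44459787 0.27177665 0.054     ] [0.55760848 0.26523348 0.054     ] [0.50110318 0.26850506 0.054     ] 0.11319986698699247 -3.313649824649171
[0.34086602 0.30417216 0.078     ] [0.56838809 0.29723963 0.078     ] -1.745244800512295
d [  34.    18.7 -135.5] dyaw 0.6 j6 -70.3 t 2.3
[[[4.2,6.5,27.1],-0.002],[[4.2,6.5,27.1],-0.002],[[4.2,6.5,27.1],-0.002],[[4.2,6.6,27.1],-0.002],[[4.1,6.6,27.1],-0.002]]
```

Emit:
send_rows(motion=[[[4,7,27],0],[[4,7,27],0],[[4,7,27],0],[[4,7,27],0],[[4,6,27],0]])

```text
time_s: 2.72
position: [0.5063, 0.2742, 0.1349]
tcp_rot: [[0.066, 0.998, 0.022], [0.998, -0.066, 0.014], [0.016, 0.021, -1.0]]
force: [0.8, -0.8, 0.1]
opening: 0.302
```

```bash
python3 - <<'E'
from h import *
plan((.501,.2685,.038),87)
E
```

```text
d [ -5.3  -5.7 -96.9] dyaw 0.8 j6 -69.4 t 2.7
[[[-1.2,-1.0,19.4],-0.003],[[-1.2,-1.0,19.4],-0.003],[[-1.2,-1.0,19.4],-0.003],[[-1.2,-1.0,19.4],-0.003],[[-1.2,-1.0,19.4],-0.003]]
```

```bash
python3 - <<'E'
s=open('h.py').read()
a=s.index("        # tool axes"); b=s.index("        rows.append(")
s=s[:a]+"""        Ri=R@cv2.Rodrigues(np.array([0,0,-np.radians(turn)*i]))[0]; X,Yv,Z=Ri.T
"""+s[b:]
open('h.py','w').write(s)
E
python3 - <<'E'
from h import *
plan((.501,.2685,.038),87)
E
```

```text
d [ -5.3  -5.7 -96.9] dyaw 0.8 j6 -69.4 t 2.7
[[[-1.5,-1.4,19.3],-0.003],[[-1.5,-1.4,19.3],-0.003],[[-1.5,-1.4,19.3],-0.003],[[-1.5,-1.4,19.3],-0.003],[[-1.5,-1.4,19.3],-0.003]]
```

Emit:
send_rows(motion=[[[-3,-2,18],0],[[-2,-2,18],0],[[-1,-1,18],0],[[-1,-1,18],0],[[-1,-1,18],0]])

```text
time_s: 3.13
position: [0.4966, 0.2744, 0.0385]
tcp_rot: [[0.059, 0.998, 0.019], [0.998, -0.06, 0.016], [0.017, 0.018, -1.0]]
force: [0.1, 0.2, -0.4]
opening: 0.298
```

```bash
python3 - <<'E'
from h import *
c=shot('wrist','w2.png')
plan((.501,.2685,.038),87)
E
```

```text
d [ 7.1 -5.1  2.7] dyaw 0.4 j6 -69.9 t 3.2
[[[-0.9,1.5,-0.5],-0.001],[[-0.9,1.5,-0.5],-0.001],[[-0.9,1.5,-0.5],-0.001],[[-0.9,1.5,-0.5],-0.001],[[-0.9,1.5,-0.5],-0.001]]
```

View pics/w2.png

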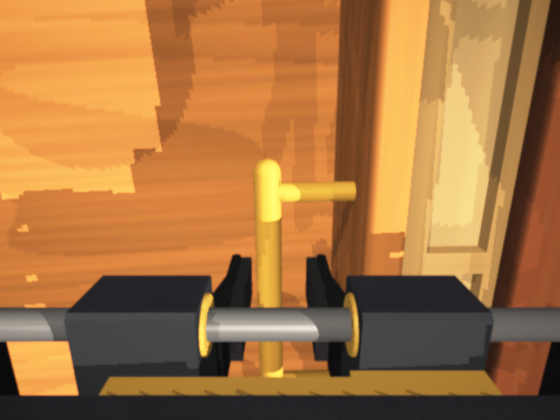

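The handle bar is between the fingers. I'll close on it, then pull.

Emit:
send_rows(motion=[[[0,0,0],0],[[0,0,0],0],[[0,0,0],0],[[0,0,0],0],[[0,0,0],0]], gripper=1.0)

```text
time_s: 3.6
position: [0.4913, 0.2753, 0.0351]
tcp_rot: [[0.055, 0.998, 0.009], [0.998, -0.055, 0.012], [0.013, 0.008, -1.0]]
force: [2.1, -0.2, -10.7]
opening: 0.114
```

Emit:
send_rows(motion=[[[-6,0,0],0],[[-15,0,0],0],[[-20,0,0],0],[[-20,0,0],0],[[-20,0,0],0]])

```text
time_s: 4.02
position: [0.4877, 0.198, 0.035]
tcp_rot: [[0.052, 0.999, 0.015], [0.998, -0.052, 0.02], [0.02, 0.014, -1.0]]
force: [0.3, 2.0, -7.1]
opening: 0.115
```

```bash
python3 - <<'E'
from h import *
c=shot('top','t2.png')
for n,z in (('drawer_handle',.054),):
    for r in place_of('top',n): print(n,round(r['p'],2),np.round(r['xy']),at(c,r['xy'],z).round(4))
im=c['image'][120:260,60:300]; cv2.imwrite('pics/t2z.png',cv2.resize(im,(800,467),interpolation=cv2.INTER_CUBIC))
s=bot.read_state(); print(s['position'],s['tcp_rot'],s['joint_positions'],s['opening'])
E
```

```text
drawer_handle 0.35 [136. 199.] [0.5039 0.4764 0.054 ]
[0.48751972 0.19529423 0.03502653] [[ 0.05411814  0.99844993  0.01299864]
 [ 0.99837348 -0.05433863  0.01725414]
 [ 0.01793372  0.01204374 -0.99976664]] [  9.11748458  39.71497034 105.19119968   1.52635656  34.21113862
 -79.02923613] 0.10994938164915617
```

View pics/t2z.png

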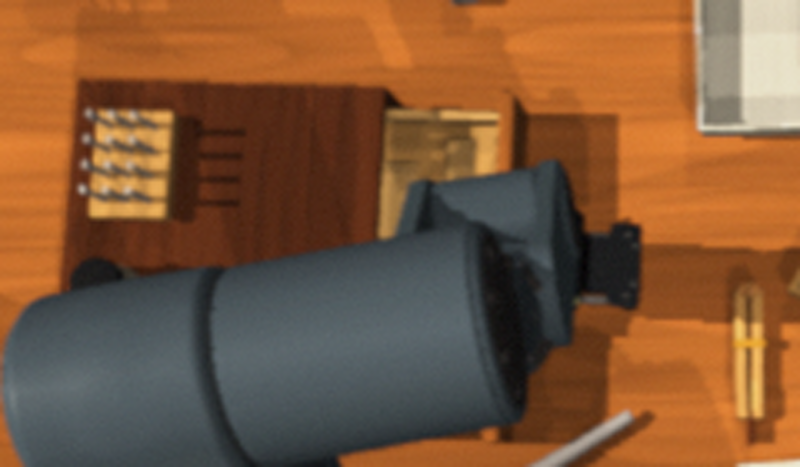

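```bash
python3 - <<'E'
from h import *
c=capture('top')
f=lambda u,v,z: at(c,(60+u/3.333,120+v/3.333),z)
print(f(385,90,.088), f(502,100,.078), f(518,98,.078))
E
```

```text
[0.66072741 0.34424705 0.088     ] [0.65150595 0.23600366 0.078     ] [0.6531102  0.22083416 0.078     ]
```

Emit:
send_rows(motion=[[[-20,0,0],0],[[-22,0,0],0],[[-22,0,0],0],[[-22,0,0],0],[[-18,0,0],0]])

```text
time_s: 4.58
position: [0.4829, 0.0962, 0.035]
tcp_rot: [[0.051, 0.999, 0.018], [0.998, -0.052, 0.024], [0.025, 0.016, -1.0]]
force: [0.3, 2.2, -5.1]
opening: 0.114
```

Emit:
send_rows(motion=[[[-6,0,0],0],[[-4,0,0],0],[[-4,0,0],0],[[-4,0,0],0],[[0,0,0],0]])

```text
time_s: 5.0
position: [0.4819, 0.0771, 0.035]
tcp_rot: [[0.054, 0.998, 0.017], [0.998, -0.054, 0.025], [0.026, 0.016, -1.0]]
force: [-0.4, -1.9, -7.8]
opening: 0.116
```

Emit:
send_rows(motion=[[[-4,0,0],0],[[-4,0,0],0],[[-4,0,0],0],[[-4,0,0],0],[[-2,0,0],0]])

```text
time_s: 5.42
position: [0.4813, 0.0642, 0.035]
tcp_rot: [[0.058, 0.998, 0.019], [0.998, -0.058, 0.033], [0.034, 0.017, -0.999]]
force: [2.4, 19.3, -6.4]
opening: 0.114
```

The force rose to 19 N, so the drawer is at its end stop. I'll release and rise.

Emit:
send_rows(motion=[[[3,0,0],0],[[0,0,0],0],[[0,0,0],0],[[0,0,-10],0],[[0,0,-30],0]], gripper=0.7)

```text
time_s: 5.83
position: [0.4804, 0.0652, 0.0745]
tcp_rot: [[0.057, 0.998, 0.016], [0.998, -0.057, 0.033], [0.033, 0.014, -0.999]]
force: [0.9, -0.0, -0.1]
opening: 0.289
```

Emit:
send_rows(motion=[[[0,0,-36],0],[[0,0,-36],0],[[0,0,-36],0],[[0,0,-36],0],[[0,0,-20],0]])

```text
time_s: 6.25
position: [0.477, 0.0571, 0.2504]
tcp_rot: [[0.059, 0.998, 0.02], [0.998, -0.059, 0.03], [0.031, 0.018, -0.999]]
force: [1.2, -0.0, 0.1]
opening: 0.301
```

```bash
python3 - <<'E'
from h import *
plan((.47,.20,.27),87)
s=bot.read_state(); print(s['tcp_rot'].round(3).tolist())
E
```

```text
d [ -7.  142.9  19.6] dyaw 0.4 j6 -95.3 t 6.2
[[[28.5,-3.0,-3.1],-0.001],[[28.6,-3.0,-3.1],-0.001],[[28.6,-3.0,-3.1],-0.001],[[28.6,-2.9,-3.1],-0.001],[[28.6,-2.9,-3.1],-0.001]]
[[0.059, 0.998, 0.02], [0.998, -0.059, 0.03], [0.031, 0.018, -0.999]]
```

Emit:
send_rows(motion=[[[28,-3,-6],0],[[29,-3,-6],0],[[29,-3,-6],0],[[29,-3,-6],0],[[29,-3,-6],0]])

```text
time_s: 6.67
position: [0.4747, 0.1973, 0.2994]
tcp_rot: [[0.073, 0.996, 0.046], [0.997, -0.074, 0.024], [0.027, 0.044, -0.999]]
force: [0.9, 0.7, -0.1]
opening: 0.297
```

```bash
python3 - <<'E'
from h import *
c=shot('wrist','w3.png')
for k,z in (('drawer_handle',.054),('nest_bar1',.0305),('nest_tube1',.035),('nest_block1',.033)):
    for r in place_of('wrist',k): 
        if r['p']>.2:print(k,round(r['p'],2),np.round(r['xy']),at(c,r['xy'],z).round(4))
s=bot.read_state(); print(s['position'],s['tcp_rot'].round(3).tolist())
E
```

```text
drawer_handle 0.78 [157. 187.] [0.4881 0.0648 0.054 ]
nest_bar1 0.85 [246. 233.] [0.5619 0.1563 0.0305]
nest_bar1 0.81 [238. 121.] [0.4261 0.1614 0.0305]
nest_tube1 0.93 [291. 123.] [0.4326 0.2201 0.035 ]
nest_tube1 0.55 [290. 226.] [0.5553 0.2108 0.035 ]
nest_block1 0.95 [350. 220.] [0.5549 0.2849 0.033 ]
nest_block1 0.72 [356. 123.] [0.4385 0.2931 0.033 ]
[0.47449217 0.19597795 0.29766635] [[0.071, 0.997, 0.044], [0.997, -0.072, 0.023], [0.026, 0.042, -0.999]]
```

View pics/w3.png

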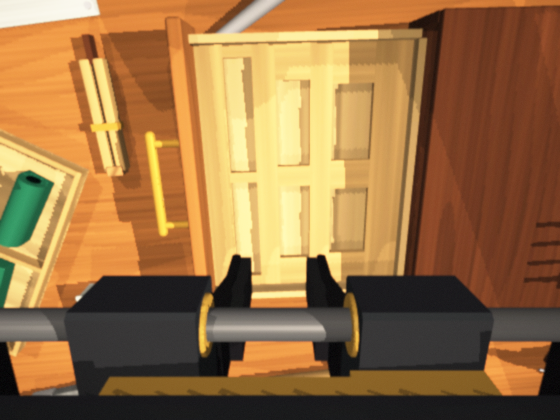

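```bash
cat >> h.py <<'E'
def ortho(c,x0,x1,y0,y1,z,s=0.0005):
    """orthographic: col grows with x, row grows with y; s m/px"""
    xs=np.arange(x0,x1,s);ys=np.arange(y0,y1,s)
    X,Y=np.meshgrid(xs,ys); P=np.stack([X,Y,np.full_like(X,z)],-1).reshape(-1,3)
    uv=px(c,P).astype(np.float32).reshape(X.shape+(2,))
    return cv2.remap(c['image'],uv[...,0],uv[...,1],cv2.INTER_CUBIC)
E
python3 - <<'E'
from h import *
import pickle
c=capture('wrist'); pickle.dump(c,open('w3.pkl','wb'))
im=ortho(c,.34,.66,.12,.33,.027,.0005)
# fit
from scipy.optimize import least_squares
obs=[((.5619,.1563),'b',1),((.4261,.1614),'b',-1),((.4326,.2201),'t',-1),((.5553,.2108),'t',1),((.5549,.2849),'k',1),((.4385,.2931),'k',-1)]
D={'b':95.5,'t':155,'k':222}
L={'b':(126,31),'t':(96,38),'k':(86,46)}
def model(p,k,s):
    th=p[2]; u=np.array([np.cos(th),np.sin(th)]); v=np.array([-np.sin(th),np.cos(th)])
    return np.array(p[:2])+v*D[k]/1000+u*s*p[{'b':3,'t':4,'k':5}[k]]
def res(p):
    r=[model(p,k,s)-np.array(o) for o,k,s in obs]
    r.append((np.array([.4881,.0648])-p[:2]))
    return np.concatenate(r)*1000
q=least_squares(res,[.49,.065,-.06,.068,.061,.058]).x
print(q, np.degrees(q[2]), res(q).round(1))
th=q[2]; u=np.array([np.cos(th),np.sin(th)]); v=np.array([-np.sin(th),np.cos(th)])
for _,k,s in obs:
    m=model(q,k,s);l,w=np.array(L[k])/2000
    pts=np.array([m+u*l*a+v*w*b for a,b in((1,1),(1,-1),(-1,-1),(-1,1))])
    cv2.polylines(im,[((pts-[.34,.12])/.0005).round().astype(int)],True,(255,0,0),1)
cv2.imwrite('pics/o3.png',im)
E
```

```text
[ 0.48804698  0.06389899 -0.04347519  0.06794667  0.06149413  0.0583232 ] -2.4909446496271768 [-1.8  0.1 -1.8  0.9  0.7  1.3  0.9  5.3  1.1 -1.7  0.9 -4.9  0.1  0.9]
```

View pics/o3.png

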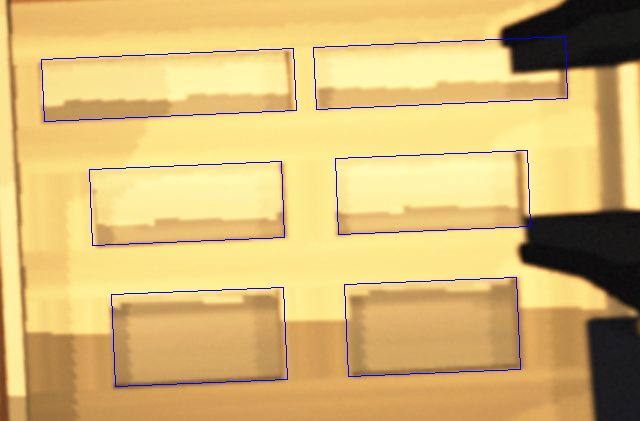

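The overlaid model rectangles sit on all six nests. Next, the bin.

```bash
python3 - <<'E'
from h import *
plan((.52,-.25,.36),62)
E
```

```text
d [  45.5 -445.6   62.7] dyaw -23.9 j6 -76.8 t 7.0
[[[-29.3,5.4,-4.7],0.028],[[-29.1,6.2,-4.7],0.028],[[-28.9,7.0,-4.7],0.028],[[-28.7,7.8,-4.7],0.028],[[-28.5,8.6,-4.7],0.028]]
[[[-28.3,9.4,-4.7],0.028],[[-28.0,10.2,-4.7],0.028],[[-27.7,10.9,-4.7],0.028],[[-27.4,11.7,-4.7],0.028],[[-27.1,12.4,-4.7],0.028]]
[[[-26.7,13.2,-4.7],0.028],[[-26.3,13.9,-4.7],0.028],[[-25.9,14.7,-4.7],0.028],[[-25.5,15.4,-4.7],0.028],[[-25.1,16.1,-4.7],0.028]]
```

Emit:
send_rows(motion=[[[-29,5,-5],0.03],[[-29,6,-5],0.03],[[-29,7,-5],0.03],[[-29,8,-5],0.03],[[-28,9,-5],0.03]], gripper=0.25)

```text
time_s: 7.38
position: [0.4855, 0.0408, 0.317]
tcp_rot: [[0.226, 0.974, 0.035], [0.974, -0.227, 0.024], [0.031, 0.028, -0.999]]
force: [1.0, -0.3, 0.3]
opening: 0.595
```

Emit:
send_rows(motion=[[[-28,9,-5],0.03],[[-28,10,-5],0.03],[[-28,11,-5],0.03],[[-27,12,-5],0.03],[[-27,12,-5],0.03]])

```text
time_s: 7.8
position: [0.4912, -0.1223, 0.3377]
tcp_rot: [[0.388, 0.921, 0.028], [0.921, -0.389, 0.024], [0.033, 0.017, -0.999]]
force: [0.1, 0.3, -0.4]
opening: 0.749
```

Emit:
send_rows(motion=[[[-27,13,-5],0.03],[[-26,14,-5],0.03],[[-26,15,-5],0.03],[[-26,15,-5],0.03],[[-25,16,-5],0.03]])

```text
time_s: 8.22
position: [0.4893, -0.2864, 0.3576]
tcp_rot: [[0.541, 0.841, 0.022], [0.841, -0.541, 0.026], [0.034, 0.004, -0.999]]
force: [-0.7, 0.1, 0.4]
opening: 0.75
```

```bash
python3 - <<'E'
from h import *
c=shot('wrist','w4.png')
for k,z in (('bin',0),('bar1',.0175),('tube1',.022),('block1',.02),('stub',.022),('notched',.02)):
    for r in place_of('wrist',k): 
        if r['p']>.3:print(k,round(r['p'],2),np.round(r['xy']),at(c,r['xy'],z).round(4))
s=bot.read_state(); print(s['position'],s['tcp_rot'].round(3).tolist(),s['joint_positions'].round(1))
E
```

```text
bin 0.74 [292. 157.] [ 0.505  -0.2613  0.    ]
bin 0.49 [263. 212.] [ 0.549  -0.3401  0.    ]
bar1 0.97 [208. 216.] [ 0.5066 -0.4055  0.0175]
bar1 0.87 [379. 210.] [ 0.6346 -0.197   0.0175]
tube1 0.65 [392. 105.] [ 0.5147 -0.1162  0.022 ]
tube1 0.57 [262. 214.] [ 0.5455 -0.3392  0.022 ]
block1 0.95 [255. 100.] [ 0.4131 -0.2618  0.02  ]
block1 0.61 [337. 103.] [ 0.4736 -0.1746  0.02  ]
stub 0.63 [331. 210.] [ 0.5942 -0.2547  0.022 ]
stub 0.6 [146. 307.] [ 0.572  -0.5659  0.022 ]
notched 0.81 [194. 106.] [ 0.3757 -0.3316  0.02  ]
[ 0.49040666 -0.28262975  0.35758476] [[0.537, 0.844, 0.022], [0.843, -0.537, 0.027], [0.034, 0.004, -0.999]] [ -42.4   18.1   80.3    2.    81.7 -100.2]
```

View pics/w4.png

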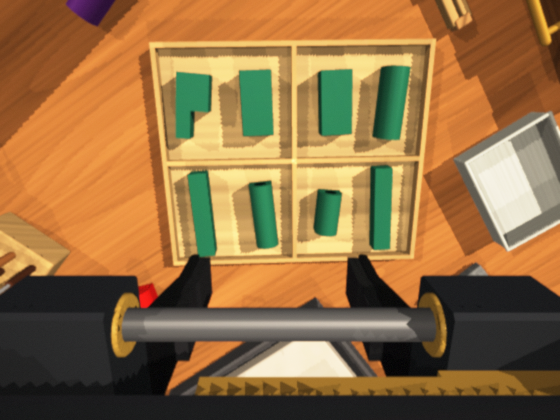

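The wrist view shows all eight pieces: notched (194,106), blocks (255,100) and (337,103), tubes (392,105) and (262,214), bars (203,214) and (380,208), stub (328,212). I'll fit box silhouettes to the green mask.

```bash
cat >> h.py <<'E'
from scipy.optimize import minimize
DIM={'bar':(.12,.025,.025),'tube':(.09,.032,.034),'block':(.08,.04,.03),'stub':(.06,.032,.034),'notched':(.08,.04,.03)}
def boxpts(k):
    L,W,H=DIM[k]; l,w=L/2,W/2
    if k in('tube','stub'):
        a=np.linspace(0,np.pi,9); r=w
        yz=[(w,0),(-w,0)]+[(r*np.cos(t),H-r+r*np.sin(t)) for t in a]
        return [np.array([[x,y,z] for x in(-l,l) for y,z in yz])]
    f=lambda x0,x1,y0,y1:np.array([[x,y,z] for x in(x0,x1) for y in(y0,y1) for z in(0,H)])
    if k=='notched': return [f(-l,.005,-w,w),f(-l,l,-w,-w+.018)]
    return [f(-l,l,-w,w)]
def sil(c,k,p,z0,sc=3,off=(0,0),shape=None):
    x,y,th=p; R=np.array([[np.cos(th),-np.sin(th),0],[np.sin(th),np.cos(th),0],[0,0,1]])
    m=np.zeros(shape,np.uint8)
    for b in boxpts(k):
        uv=px(c,b@R.T+[x,y,z0])
        h=cv2.convexHull(((uv-off+.5)*sc*16-8).astype(np.int32))
        cv2.fillPoly(m,[h],1,shift=4)
    return m
def gmask(im):
    h=cv2.cvtColor(im,cv2.COLOR_BGR2HSV)
    m=((h[...,0]>60)&(h[...,0]<100)&(h[...,1]>100)&(h[...,2]>15)).astype(np.uint8)
    return m
def fit(c,k,xy,th,z0=.005,R=55,area=True):
    """xy approx world; returns x,y,theta(deg),IoU"""
    u=px(c,[[xy[0],xy[1],z0+.015]])[0]
    gm=gmask(c['image']); n,lab,st,ce=cv2.connectedComponentsWithStats(gm)
    best=min((i for i in range(1,n) if st[i,4]>150),key=lambda i:np.linalg.norm(ce[i]-u))
    x,y,w,h=st[best,:4]; off=np.array([x-12,y-12]); sc=3
    sub=np.zeros((h+24,w+24),np.uint8); H,W=lab.shape
    ys=slice(max(0,y-12),min(H,y+h+12)); xs=slice(max(0,x-12),min(W,x+w+12))
    sub[ys.start-(y-12):ys.stop-(y-12), xs.start-(x-12):xs.stop-(x-12)]=(lab[ys,xs]==best)
    # soft upscaled
    M=(cv2.resize(sub.astype(np.float32),None,fx=sc,fy=sc,interpolation=cv2.INTER_LINEAR)>.5).astype(np.uint8)
    c0=at(c,ce[best],z0+.02)[:2]
    def cost(p):
        S=sil(c,k,(p[0]/1000,p[1]/1000,np.radians(p[2])),z0,sc,off,M.shape)
        return -float((S&M).sum())/max(1,float((S|M).sum()))
    r0=None
    for t in ([th] if np.isscalar(th) else th):
        p=np.array([c0[0]*1000,c0[1]*1000,t])
        for _ in range(2):
            r=minimize(cost,p,method='Nelder-Mead',options=dict(initial_simplex=p+np.array([[0,0,0],[6,0,0],[0,6,0],[0,0,6]]),xatol=.05,fatol=1e-4)); p=r.x
        if r0 is None or r.fun<r0.fun: r0=r
    p=r0.x
    return round(p[0]/1000,4),round(p[1]/1000,4),round(p[2],1),round(-r0.fun,3)
E
python3 - <<'E'
from h import *
c=capture('wrist')
for k,xy in (('bar',(.507,-.405)),('bar',(.635,-.197)),('tube',(.515,-.11)),('tube',(.546,-.339)),('block',(.413,-.262)),('block',(.4736,-.1746)),('stub',(.594,-.255))):
    print(k,fit(c,k,xy,-30))
print('notched',fit(c,'notched',(.376,-.332),[-30,150]))
E
```

```text
bar (np.float64(0.5006), np.float64(-0.4107), np.float64(-30.0), np.float64(0.85))
bar (np.float64(0.6328), np.float64(-0.195), np.float64(-28.5), np.float64(0.846))
tube (np.float64(0.5125), np.float64(-0.1147), np.float64(-35.0), np.float64(0.891))
tube (np.float64(0.5474), np.float64(-0.3375), np.float64(-28.3), np.float64(0.859))
block (np.float64(0.4176), np.float64(-0.262), np.float64(-31.5), np.float64(0.9))
block (np.float64(0.4716), np.float64(-0.1781), np.float64(-29.2), np.float64(0.882))
stub (np.float64(0.5948), np.float64(-0.2598), np.float64(-34.8), np.float64(0.864))
notched (np.float64(0.3769), np.float64(-0.3328), np.float64(-38.7), np.float64(0.892))
```

```bash
python3 - <<'E'
from h import *
c=capture('wrist'); im=c['image']
g=gmask(im)
out=cv2.resize(im[40:280,150:440],None,fx=2.7,fy=2.7,interpolation=cv2.INTER_CUBIC)
for k,xy,t in (('bar',(.507,-.405),-30),('bar',(.635,-.197),-30),('tube',(.515,-.11),-30),('tube',(.546,-.339),-30),('block',(.413,-.262),-30),('block',(.4736,-.1746),-30),('stub',(.594,-.255),-30),('notched',(.376,-.332),[-30,150])):
    f=fit(c,k,xy,t)
    S=sil(c,k,(f[0],f[1],np.radians(f[2])),.005,2.7,(150,40),out.shape[:2])
    for q in cv2.findContours(S,0,2)[0]: cv2.polylines(out,[q],True,(0,0,255),1)
G=cv2.resize(g[40:280,150:440],None,fx=2.7,fy=2.7,interpolation=0)
for q in cv2.findContours(G,0,2)[0]: cv2.polylines(out,[q],True,(255,255,0),1)
cv2.imwrite('pics/f4.png',out)
E
```

```text
(no output)
```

View pics/f4.png

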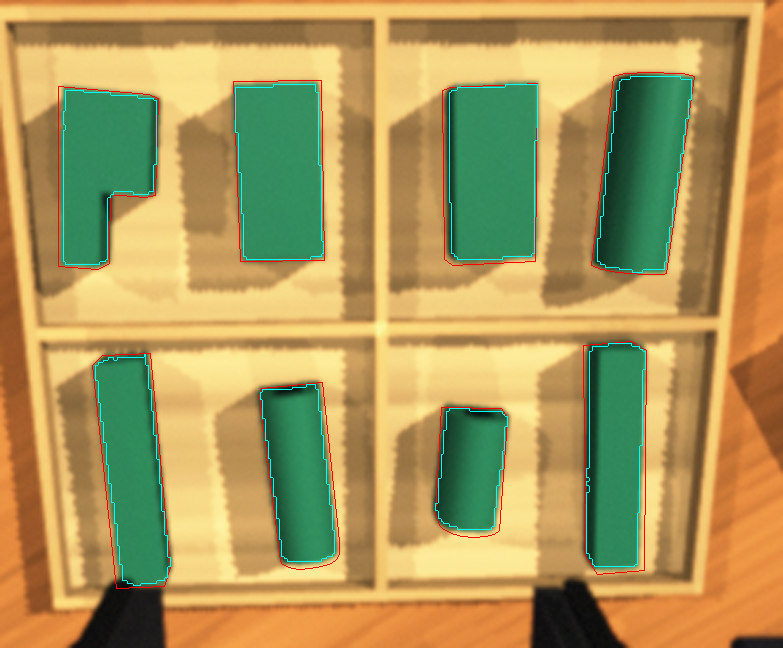

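```bash
cat >> h.py <<'E'
Q=[0.48804698,0.06389899,-0.04347519,0.06794667,0.06149413,0.0583232]
DD={'bar':.0955,'tube':.155,'block':.222}; HH={'bar':.068,'tube':.0615,'block':.058}
def nest(k,s):
    th=Q[2];u=np.array([np.cos(th),np.sin(th)]);v=np.array([-np.sin(th),np.cos(th)])
    return np.array(Q[:2])+v*DD[k]+u*s*HH[k]
NY=np.degrees(Q[2])+90
E
python3 - <<'E'
from h import *
for k in DD:
    for s in(-1,1): print(k,s,nest(k,s).round(4))
print(NY)
plan((.5125,-.1147,.07),55)
E
```

```text
bar -1 [0.4243 0.1623]
bar 1 [0.5601 0.1564]
tube -1 [0.4333 0.2214]
tube 1 [0.5562 0.2161]
block -1 [0.4398 0.2882]
block 1 [0.5556 0.2832]
87.50905509947064
d [  21.6  167.7 -287.9] dyaw -2.6 j6 -100.2 t 8.7
[[[14.3,-7.3,29.3],0.005],[[14.3,-7.4,29.3],0.005],[[14.3,-7.4,29.3],0.005],[[14.2,-7.5,29.3],0.005],[[14.2,-7.6,29.3],0.005]]
[[[14.2,-7.6,29.3],0.005],[[14.1,-7.7,29.3],0.005],[[14.1,-7.8,29.3],0.005],[[14.0,-7.8,29.3],0.005],[[14.0,-7.9,29.3],0.005]]
```

```bash
python3 - <<'E'
from h import *
c=capture('wrist')
P=[at(c,u,.021)[:2] for u in((152,43),(434,40),(413,258),(176,264))]
for p in P: print(p.round(4))
P=np.array(P); m=P.mean(0); print(m, np.linalg.norm(P[0]-P[1]),np.linalg.norm(P[1]-P[2]))
bx=((P[2]-P[1])+(P[3]-P[0]));bx/=np.linalg.norm(bx); by=np.array([-bx[1],bx[0]]); print('ang',np.degrees(np.arctan2(bx[1],bx[0])))
for k,x,y in (('bar',.5006,-.4107),('bar',.6328,-.195),('tube',.5125,-.1147),('tube',.5474,-.3375),('block',.4176,-.262),('block',.4716,-.1781),('stub',.5948,-.2598),('not',.3769,-.3328)):
    d=np.array([x,y])-m; print(k,(d@bx).round(4),(d@by).round(4))
E
```

```text
[ 0.2919 -0.327 ]
[ 0.4749 -0.031 ]
[ 0.728  -0.1847]
[ 0.5436 -0.482 ]
[ 0.50960297 -0.25617818] 0.3479945231318238 0.2961081439809322
ang -31.450784334097804
bar 0.0729 -0.1365
bar 0.0732 0.1165
tube -0.0713 0.1222
tube 0.0747 -0.0497
block -0.0754 -0.053
block -0.0732 0.0468
stub 0.0746 0.0414
not -0.0732 -0.1346
```

Emit:
send_rows(motion=[[[15,-8,29],0],[[15,-8,30],0],[[15,-8,30],0],[[15,-8,30],0],[[15,-8,30],0]], gripper=0.37)

```text
time_s: 9.13
position: [0.5083, -0.1964, 0.2159]
tcp_rot: [[0.534, 0.844, 0.044], [0.845, -0.535, 0.007], [0.029, 0.033, -0.999]]
force: [0.8, 0.3, 0.2]
opening: 0.637
```

Emit:
send_rows(motion=[[[14,-7,30],0.01],[[14,-7,30],0.01],[[14,-7,30],0.01],[[14,-7,30],0.01],[[14,-7,30],0]])

```text
time_s: 9.55
position: [0.5258, -0.1099, 0.0633]
tcp_rot: [[0.563, 0.825, 0.05], [0.826, -0.564, 0.004], [0.031, 0.039, -0.999]]
force: [0.4, -0.7, -0.7]
opening: 0.629
```

```bash
cat >> h.py <<'E'
def seeT(k,xy,th,f,z0=.005):
    c=shot('wrist',f); return fit(c,k,xy,th,z0)
E
python3 - <<'E'
from h import *
print(seeT('tube',(.5125,-.1147),-35,'w5.png'))
plan((.5125,-.1147,.012),55)
s=bot.read_state(); print(s['position'],s['tcp_rot'].round(3).tolist(),s['opening'])
E
```

```text
(np.float64(0.5128), np.float64(-0.1147), np.float64(-35.7), np.float64(0.935))
d [ -9.5  -9.1 -45.8] dyaw -0.8 j6 -82.0 t 9.6
[[[-2.9,-0.8,9.1],0.003],[[-2.9,-0.8,9.1],0.003],[[-2.9,-0.8,9.1],0.003],[[-2.9,-0.8,9.1],0.003],[[-2.9,-0.7,9.1],0.003]]
[ 0.52195974 -0.1055616   0.05778273] [[0.562, 0.826, 0.039], [0.827, -0.563, 0.01], [0.03, 0.026, -0.999]] 0.6331523014410259
```

View pics/w5.png

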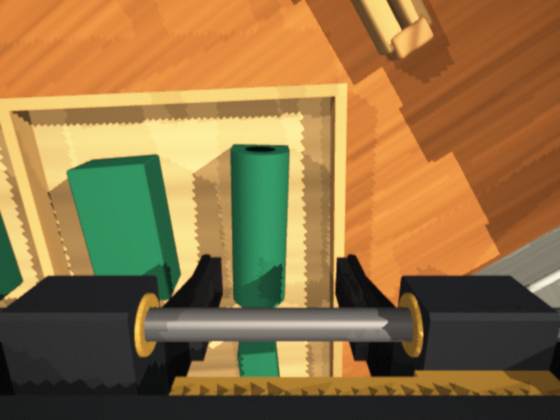

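The tube sits between the open fingers, and the wall and the neighbouring block are clear. I'll descend.

Emit:
send_rows(motion=[[[-6,-1,5],0],[[-6,-1,8],0],[[-3,-1,10],0],[[0,0,10],0],[[0,0,8],0]])

```text
time_s: 10.02
position: [0.514, -0.1167, 0.0162]
tcp_rot: [[0.556, 0.83, 0.043], [0.83, -0.557, 0.008], [0.03, 0.031, -0.999]]
force: [-0.2, -0.8, -0.4]
opening: 0.631
```

```bash
python3 - <<'E'
from h import *
plan((.5126,-.1147,.012),54.6)
E
```

```text
d [-1.4  2.  -4.2] dyaw -1.6 j6 -84.5 t 10.0
[[[0.2,-0.5,0.8],0.006],[[0.2,-0.5,0.8],0.006],[[0.2,-0.5,0.8],0.006],[[0.2,-0.5,0.8],0.006],[[0.1,-0.5,0.8],0.006]]
```

Emit:
send_rows(motion=[[[0,-2,3],0.01],[[0,-1,1],0.01],[[0,0,0],0],[[0,0,0],0],[[0,0,0],0]], gripper=1.0)

```text
time_s: 10.43
position: [0.5129, -0.1178, 0.0129]
tcp_rot: [[0.577, 0.815, 0.047], [0.816, -0.578, 0.006], [0.032, 0.035, -0.999]]
force: [0.3, 0.3, -0.2]
opening: 0.363
```

Emit:
send_rows(motion=[[[0,0,-15],0],[[0,0,-25],0],[[0,0,-25],0],[[0,0,-25],0],[[0,0,-25],0]])

```text
time_s: 10.85
position: [0.5043, -0.117, 0.1279]
tcp_rot: [[0.577, 0.816, 0.037], [0.816, -0.577, 0.01], [0.03, 0.024, -0.999]]
force: [-0.0, -0.7, 0.4]
opening: 0.365
```

```bash
python3 - <<'E'
from h import *
c=shot('wrist','w6.png')
n=nest('tube',-1); plan((n[0],n[1],.13),NY)
s=bot.read_state(); print(s['position'],s['tcp_rot'].round(3).tolist(),s['opening'])
E
```

```text
d [-73.6 339.6  -2.5] dyaw 32.7 j6 -82.5 t 10.9
[[[23.5,-25.6,0.1],-0.057],[[24.9,-24.2,0.1],-0.057],[[26.3,-22.8,0.1],-0.057],[[27.5,-21.2,0.1],-0.057],[[28.7,-19.6,0.1],-0.057]]
[[[29.7,-18.0,0.1],-0.057],[[30.7,-16.2,0.1],-0.057],[[31.6,-14.4,0.1],-0.057],[[32.4,-12.6,0.1],-0.057],[[33.0,-10.8,0.1],-0.057]]
[ 0.50690172 -0.1181549   0.13245932] [[0.576, 0.816, 0.044], [0.817, -0.577, 0.006], [0.031, 0.033, -0.999]] 0.36334708363340285
```

View pics/w6.png

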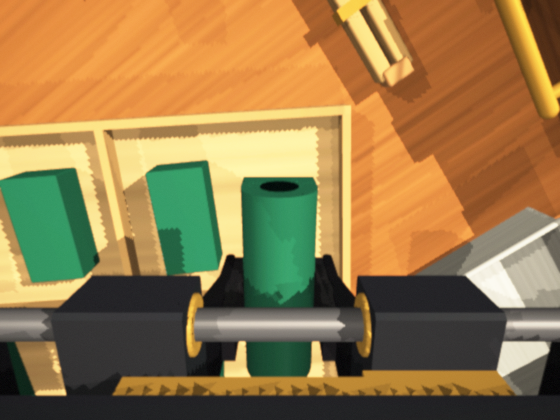

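```bash
cat >> h.py <<'E'
def endy(c,uv,k,up):
    """up: height of bottom of piece below TCP plane (m, positive=below). uv: pixel on end-face, z mid-height. returns tool-frame xy (mm) of end point minus L/2"""
    s=bot.read_state(); p=s['position'];R=s['tcp_rot']
    # intersect ray with plane through TCP offset along tool z
    o,d=ray(c,uv); n=R[:,2]; h=up-DIM[k][2]/2  # along +tool z
    q=p+n*h; t=((q-o)@n)/(d@n); w=R.T@(o+d*t-p)*1000
    return w.round(1), 'centre y', round(w[1]+DIM[k][0]*500,1)
E
python3 - <<'E'
from h import *
c=capture('wrist')
print(endy(c,(279,186),'tube',.0075))
E
```

```text
(array([ -1.2, -45.9,  -9.5]), 'centre y', np.float64(-0.9))
```

Emit:
send_rows(motion=[[[24,-26,-5],-0.06],[[25,-25,-3],-0.06],[[27,-23,0],-0.06],[[28,-22,0],-0.06],[[29,-20,0],-0.06]])

```text
time_s: 11.37
position: [0.4721, 0.0513, 0.1381]
tcp_rot: [[0.309, 0.949, 0.058], [0.951, -0.31, -0.001], [0.017, 0.055, -0.998]]
force: [-0.2, 0.5, -0.9]
opening: 0.364
```

Emit:
send_rows(motion=[[[31,-18,0],-0.06],[[32,-16,0],-0.06],[[33,-14,0],-0.06],[[34,-12,0],-0.06],[[34,-10,0],-0.06]])

```text
time_s: 11.78
position: [0.4286, 0.2338, 0.1326]
tcp_rot: [[0.001, 0.999, 0.053], [1.0, -0.001, -0.002], [-0.002, 0.053, -0.999]]
force: [0.1, 0.1, 0.0]
opening: 0.366
```

```bash
python3 - <<'E'
from h import *
n=nest('tube',-1); plan((n[0]+.0019,n[1],.06),NY)
s=bot.read_state(); print(s['position'],s['tcp_rot'].round(3).tolist(),s['opening'])
E
```

```text
d [  6.6 -12.4 -72.6] dyaw -2.4 j6 -72.8 t 11.8
[[[-2.4,0.6,14.6],0.008],[[-2.4,0.6,14.6],0.008],[[-2.4,0.6,14.6],0.008],[[-2.4,0.6,14.6],0.008],[[-2.4,0.6,14.6],0.008]]
[0.4286203  0.23377564 0.13259771] [[0.001, 0.999, 0.053], [1.0, -0.001, -0.002], [-0.002, 0.053, -0.999]] 0.366198348409768
```

Emit:
send_rows(motion=[[[-4,1,14],0.02],[[-4,1,15],0.02],[[-3,1,15],0],[[-1,0,15],0],[[0,0,12],0]])

```text
time_s: 12.2
position: [0.4316, 0.2327, 0.0591]
tcp_rot: [[0.021, 0.998, 0.058], [1.0, -0.022, 0.003], [0.004, 0.058, -0.998]]
force: [-0.4, 0.4, -0.8]
opening: 0.367
```

```bash
python3 - <<'E'
from h import *
c=shot('wrist','w7.png')
n=nest('tube',-1); plan((n[0]+.0015,n[1],.03),NY)
s=bot.read_state(); print(s['position'],s['tcp_rot'].round(3).tolist(),s['opening'])
E
```

```text
d [  4.3 -10.8 -27.3] dyaw -1.2 j6 -71.8 t 12.2
[[[-2.2,0.6,5.5],0.004],[[-2.2,0.6,5.5],0.004],[[-2.2,0.6,5.5],0.004],[[-2.2,0.6,5.5],0.004],[[-2.2,0.6,5.5],0.004]]
[0.43057202 0.23225687 0.05728659] [[0.022, 0.998, 0.054], [1.0, -0.022, 0.002], [0.003, 0.054, -0.999]] 0.36532635022297216
```

View pics/w7.png

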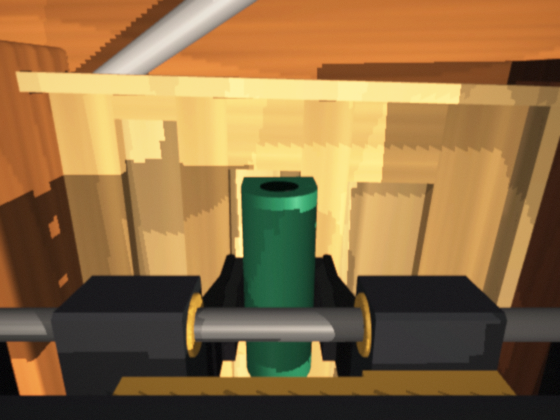

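Emit:
send_rows(motion=[[[-5,0,0],0.01],[[-4,0,0],0.01],[[-2,0,0],0],[[0,0,0],0],[[0,0,0],0]])

```text
time_s: 12.67
position: [0.4291, 0.2196, 0.0566]
tcp_rot: [[0.044, 0.998, 0.051], [0.999, -0.044, 0.001], [0.003, 0.051, -0.999]]
force: [-0.2, -0.0, -0.3]
opening: 0.363
```

```bash
python3 - <<'E'
from h import *
n=nest('tube',-1); plan((n[0]+.0015,n[1],.03),NY)
s=bot.read_state(); print(s['position'],s['tcp_rot'].round(3).tolist(),s['opening'])
E
```

```text
d [  5.7   1.8 -26.6] dyaw 0.0 j6 -72.1 t 12.7
[[[0.4,0.9,5.4],-0.0],[[0.4,0.9,5.4],-0.0],[[0.4,0.9,5.4],-0.0],[[0.4,0.9,5.4],-0.0],[[0.4,0.9,5.4],-0.0]]
[0.4290958  0.21958929 0.05659584] [[0.044, 0.998, 0.051], [0.999, -0.044, 0.001], [0.003, 0.051, -0.999]] 0.3633659336388967
```

Emit:
send_rows(motion=[[[2,4,4],0],[[0,3,5],0],[[0,1,6],0],[[0,0,4],0],[[0,0,0],0]])

```text
time_s: 13.08
position: [0.4415, 0.2218, 0.0383]
tcp_rot: [[0.045, 0.997, 0.057], [0.999, -0.045, 0.003], [0.005, 0.057, -0.998]]
force: [-0.5, 0.3, -0.1]
opening: 0.367
```

```bash
python3 - <<'E'
from h import *
c=shot('wrist','w8.png')
n=nest('tube',-1); plan((n[0]+.0015,n[1],.03),NY)
s=bot.read_state(); print(s['position'],s['tcp_rot'].round(3).tolist(),s['opening'],s['force'])
E
```

```text
d [-6.6 -0.4 -8.4] dyaw 0.1 j6 -72.1 t 13.1
[[[-0.1,-1.4,1.6],-0.0],[[-0.1,-1.4,1.6],-0.0],[[-0.1,-1.4,1.6],-0.0],[[-0.1,-1.4,1.6],-0.0],[[-0.1,-1.4,1.6],-0.0]]
[0.44147178 0.22182405 0.03844645] [[0.045, 0.997, 0.057], [0.999, -0.045, 0.003], [0.005, 0.057, -0.998]] 0.3648623626367867 [1.01162696 0.52198037 0.2882512 ]
```

View pics/w8.png

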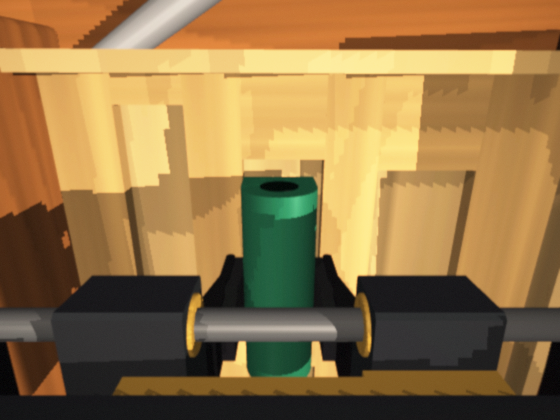

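Emit:
send_rows(motion=[[[0,-3,0],0],[[0,-2,0],0],[[0,-1,0],0],[[0,0,0],0],[[0,0,0],0]])

```text
time_s: 13.55
position: [0.4338, 0.2221, 0.0377]
tcp_rot: [[0.044, 0.997, 0.055], [0.999, -0.044, 0.002], [0.005, 0.055, -0.998]]
force: [-0.3, 0.4, -0.4]
opening: 0.37
```

```bash
python3 - <<'E'
from h import *
n=nest('tube',-1); plan((n[0]+.0015,n[1],.03),NY)
E
```

```text
d [ 1.  -0.7 -7.7] dyaw 0.0 j6 -71.8 t 13.6
[[[-0.1,0.1,1.6],-0.0],[[-0.1,0.1,1.6],-0.0],[[-0.1,0.1,1.6],-0.0],[[-0.1,0.1,1.6],-0.0],[[-0.1,0.1,1.6],-0.0]]
```

Emit:
send_rows(motion=[[[-1,1,3],0],[[0,0,3],0],[[0,0,2],0],[[0,0,0],0],[[0,0,0],0]])

```text
time_s: 13.97
position: [0.4357, 0.2212, 0.0293]
tcp_rot: [[0.044, 0.997, 0.056], [0.999, -0.044, 0.003], [0.005, 0.056, -0.998]]
force: [0.8, 0.7, -0.7]
opening: 0.367
```

```bash
python3 - <<'E'
from h import *
c=shot('wrist','w9.png')
n=nest('tube',-1); plan((n[0]+.0015,n[1],.03),NY)
s=bot.read_state(); print(s['position'],s['force'])
E
```

```text
d [-0.9  0.2  0.7] dyaw 0.0 j6 -71.9 t 14.0
[[[0.0,-0.2,-0.1],-0.0],[[0.0,-0.2,-0.1],-0.0],[[0.0,-0.2,-0.1],-0.0],[[0.0,-0.2,-0.1],-0.0],[[0.0,-0.2,-0.1],-0.0]]
[0.43577048 0.22118026 0.02931533] [-0.58994773  0.19427018 -1.27296009]
```

View pics/w9.png

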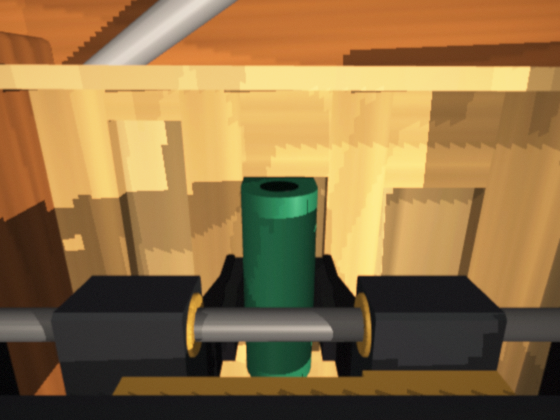

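No contact force, and the tube lies over its pocket. I'll release.

Emit:
send_rows(motion=[[[0,0,0],0],[[0,0,0],0],[[0,0,0],0],[[0,0,-8],0],[[0,0,-20],0]], gripper=0.48)

```text
time_s: 14.43
position: [0.4326, 0.2205, 0.0558]
tcp_rot: [[0.044, 0.998, 0.051], [0.999, -0.044, 0.001], [0.003, 0.051, -0.999]]
force: [-0.7, -0.2, 0.8]
opening: 0.514
```

Emit:
send_rows(motion=[[[0,0,-30],0],[[0,0,-30],0],[[0,0,-30],0],[[0,0,-30],0],[[0,0,-20],0]])

```text
time_s: 14.85
position: [0.4225, 0.2195, 0.2025]
tcp_rot: [[0.044, 0.998, 0.045], [0.999, -0.044, -0.0], [0.002, 0.045, -0.999]]
force: [1.4, 1.0, 0.8]
opening: 0.519
```

```bash
python3 - <<'E'
from h import *
print(nest('tube',-1),seeT('tube',nest('tube',-1),-2.5,'w10.png',.018))
plan((.50,-.25,.36),60)
E
```

```text
[0.43334162 0.22142541] (np.float64(0.4341), np.float64(0.2192), np.float64(-2.6), np.float64(0.909))
d [  75.5 -470.2  154.4] dyaw -27.5 j6 -72.5 t 14.9
[[[-31.1,6.9,-10.1],0.032],[[-30.8,7.9,-10.1],0.032],[[-30.6,8.9,-10.1],0.032],[[-30.3,9.9,-10.1],0.032],[[-29.9,10.8,-10.1],0.032]]
[[[-29.6,11.8,-10.1],0.032],[[-29.2,12.7,-10.1],0.032],[[-28.7,13.7,-10.1],0.032],[[-28.3,14.6,-10.1],0.032],[[-27.8,15.5,-10.1],0.032]]
[[[-27.3,16.3,-10.1],0.032],[[-26.8,17.2,-10.1],0.032],[[-26.2,18.1,-10.1],0.032],[[-25.6,18.9,-10.1],0.032],[[-25.0,19.7,-10.1],0.032]]
```

View pics/w10.png

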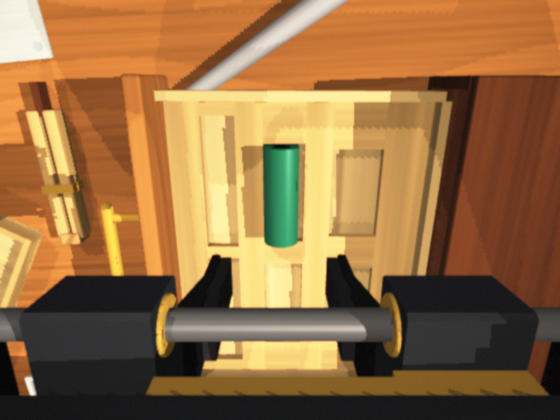

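The tube is seated in the front-row-side middle nest (fit 2 mm from nominal). Next, the block at (0.472, -0.178).

```bash
python3 - <<'E'
from h import *
plan((.4716,-.1781,.14),60.8)
E
```

```text
d [  47.1 -398.3  -65.6] dyaw -26.7 j6 -72.5 t 14.9
[[[-26.4,4.1,4.5],0.031],[[-26.3,4.9,4.5],0.031],[[-26.1,5.7,4.5],0.031],[[-25.9,6.5,4.5],0.031],[[-25.7,7.3,4.5],0.031]]
[[[-25.5,8.1,4.5],0.031],[[-25.2,8.9,4.5],0.031],[[-24.9,9.7,4.5],0.031],[[-24.6,10.4,4.5],0.031],[[-24.3,11.2,4.5],0.031]]
[[[-23.9,12.0,4.5],0.031],[[-23.5,12.7,4.5],0.031],[[-23.1,13.4,4.5],0.031],[[-22.7,14.1,4.5],0.031],[[-22.2,14.8,4.5],0.031]]
```

Emit:
send_rows(motion=[[[-27,4,0],0.03],[[-27,5,0],0.03],[[-26,6,0],0.03],[[-26,7,0],0.03],[[-26,7,0],0.03]], gripper=0.42)

```text
time_s: 15.32
position: [0.4407, 0.0867, 0.2132]
tcp_rot: [[0.187, 0.98, 0.067], [0.982, -0.188, 0.005], [0.018, 0.064, -0.998]]
force: [-0.1, -0.1, 0.2]
opening: 0.579
```

Emit:
send_rows(motion=[[[-26,8,5],0.03],[[-26,9,5],0.03],[[-25,10,5],0.03],[[-25,10,5],0.03],[[-25,11,5],0.03]])

```text
time_s: 15.73
position: [0.4565, -0.0543, 0.1914]
tcp_rot: [[0.337, 0.939, 0.073], [0.941, -0.339, 0.004], [0.029, 0.067, -0.997]]
force: [1.4, -0.1, -0.1]
opening: 0.579
```

Emit:
send_rows(motion=[[[-24,12,8],0.03],[[-24,13,8],0.03],[[-23,13,8],0.03],[[-23,14,8],0.03],[[-22,15,8],0.03]])

```text
time_s: 16.15
position: [0.4736, -0.194, 0.1532]
tcp_rot: [[0.481, 0.873, 0.076], [0.876, -0.483, 0.003], [0.039, 0.065, -0.997]]
force: [-0.1, -0.4, 0.8]
opening: 0.581
```

```bash
python3 - <<'E'
from h import *
f=seeT('block',(.4716,-.1781),-29,'w11.png');print(f)
plan((f[0],f[1],.05),f[2]+90)
s=bot.read_state(); print(s['position'],s['tcp_rot'].round(3).tolist(),s['opening'])
E
```

```text
(np.float64(0.4717), np.float64(-0.1779), np.float64(-29.7), np.float64(0.921))
d [  -4.    21.7 -102.4] dyaw -0.7 j6 -100.2 t 16.2
[[[2.7,-4.2,20.4],0.003],[[2.7,-4.2,20.4],0.003],[[2.6,-4.2,20.4],0.003],[[2.6,-4.2,20.4],0.003],[[2.6,-4.3,20.4],0.003]]
[ 0.47568287 -0.1996213   0.15242148] [[0.484, 0.871, 0.078], [0.874, -0.486, -0.002], [0.036, 0.069, -0.997]] 0.5807673132956741
```

View pics/w11.png

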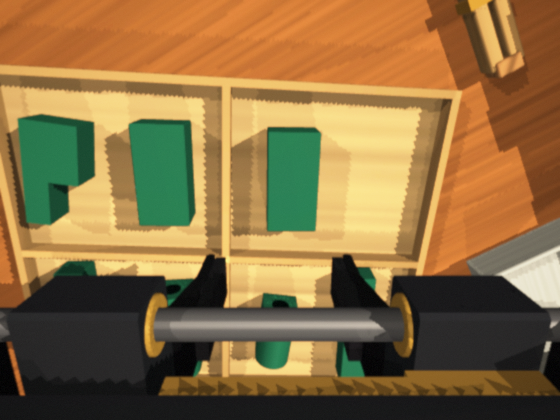

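Emit:
send_rows(motion=[[[5,-7,20],0],[[4,-5,20],0],[[2,-4,20],0],[[1,-3,20],0],[[0,-2,20],0]])

```text
time_s: 16.62
position: [0.4757, -0.1863, 0.0539]
tcp_rot: [[0.49, 0.867, 0.092], [0.871, -0.491, -0.013], [0.034, 0.086, -0.996]]
force: [0.5, 0.7, 0.3]
opening: 0.578
```

```bash
python3 - <<'E'
from h import *
f=seeT('block',(.4716,-.1781),-29,'w12.png');print(f)
plan((.4717,-.1779,.012),60.5)
s=bot.read_state(); print(s['position'],s['tcp_rot'].round(3).tolist(),s['joint_positions'].round(1))
E
```

```text
(np.float64(0.4721), np.float64(-0.1772), np.float64(-30.7), np.float64(0.938))
d [ -2.    7.1 -38.6] dyaw -0.1 j6 -100.4 t 16.7
[[[0.8,-1.7,7.7],0.0],[[0.8,-1.7,7.7],0.0],[[0.8,-1.7,7.7],0.0],[[0.8,-1.7,7.7],0.0],[[0.8,-1.7,7.7],0.0]]
[ 0.47366972 -0.18499942  0.05064754] [[0.49, 0.867, 0.086], [0.871, -0.491, -0.009], [0.035, 0.079, -0.996]] [ -35.5   36.7  110.1    5.1   28.9 -100.4]
```

Emit:
send_rows(motion=[[[3,-4,6],0],[[1,-3,8],0],[[0,-2,8],0],[[0,-1,8],0],[[0,0,6],0]])

```text
time_s: 17.08
position: [0.4705, -0.176, 0.014]
tcp_rot: [[0.489, 0.868, 0.088], [0.871, -0.49, -0.01], [0.035, 0.082, -0.996]]
force: [-0.2, 0.2, 0.2]
opening: 0.581
```

```bash
python3 - <<'E'
from h import *
plan((.4719,-.1776,.012),60)
s=bot.read_state(); print(s['position'],s['tcp_rot'].round(3).tolist())
E
```

```text
d [ 1.4 -1.6 -2. ] dyaw -0.7 j6 -101.0 t 17.1
[[[-0.2,0.4,0.4],0.002],[[-0.2,0.4,0.4],0.002],[[-0.2,0.4,0.4],0.002],[[-0.2,0.4,0.4],0.002],[[-0.2,0.4,0.4],0.002]]
[ 0.4704987  -0.17598548  0.01401605] [[0.489, 0.868, 0.088], [0.871, -0.49, -0.01], [0.035, 0.082, -0.996]]
```

Emit:
send_rows(motion=[[[0,1,1],0],[[0,1,1],0],[[0,0,0],0],[[0,0,0],0],[[0,0,0],0]], gripper=1.0)

```text
time_s: 17.5
position: [0.4733, -0.1775, 0.0117]
tcp_rot: [[0.489, 0.868, 0.089], [0.872, -0.49, -0.01], [0.035, 0.083, -0.996]]
force: [-0.6, 0.4, -0.6]
opening: 0.463
```

Emit:
send_rows(motion=[[[0,0,-20],0],[[0,0,-35],0],[[0,0,-35],0],[[0,0,-35],0],[[0,0,-10],0]])

```text
time_s: 17.92
position: [0.4592, -0.1756, 0.148]
tcp_rot: [[0.49, 0.868, 0.081], [0.871, -0.491, -0.006], [0.035, 0.074, -0.997]]
force: [0.5, -0.1, -0.9]
opening: 0.463
```

```bash
python3 - <<'E'
from h import *
c=shot('wrist','w13.png')
n=nest('block',-1); plan((n[0],n[1],.15),NY)
s=bot.read_state(); print(s['position'],s['tcp_rot'].round(3).tolist(),s['opening'])
E
```

```text
d [-19.7 464.    1.7] dyaw 26.9 j6 -98.7 t 18.0
[[[26.3,-16.3,-0.4],-0.031],[[26.8,-15.5,-0.4],-0.031],[[27.3,-14.7,-0.4],-0.031],[[27.7,-13.8,-0.4],-0.031],[[28.1,-12.9,-0.4],-0.031]]
[[[28.5,-12.0,-0.4],-0.031],[[28.9,-11.1,-0.4],-0.031],[[29.2,-10.2,-0.4],-0.031],[[29.5,-9.3,-0.4],-0.031],[[29.8,-8.4,-0.4],-0.031]]
[[[30.0,-7.4,-0.4],-0.031],[[30.3,-6.5,-0.4],-0.031],[[30.5,-5.6,-0.4],-0.031],[[30.6,-4.6,-0.4],-0.031],[[30.7,-3.6,-0.4],-0.031]]
[ 0.45949695 -0.17578741  0.14833409] [[0.49, 0.868, 0.083], [0.871, -0.491, -0.007], [0.035, 0.075, -0.997]] 0.4625291974063169
```

View pics/w13.png

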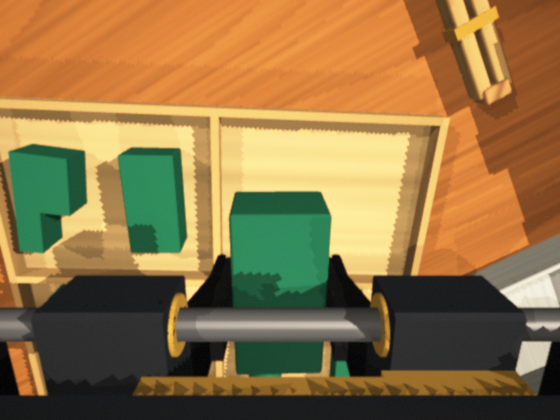

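Emit:
send_rows(motion=[[[20,-13,0],-0.025],[[20,-12,0],-0.025],[[21,-12,0],-0.025],[[21,-11,0],-0.025],[[21,-11,0],-0.025]])

```text
time_s: 18.38
position: [0.4555, -0.0599, 0.148]
tcp_rot: [[0.382, 0.92, 0.092], [0.924, -0.382, -0.015], [0.022, 0.091, -0.996]]
force: [1.1, -0.4, -1.4]
opening: 0.462
```

Emit:
send_rows(motion=[[[22,-10,0],-0.025],[[22,-10,0],-0.025],[[22,-9,0],-0.025],[[22,-9,0],-0.025],[[23,-8,0],-0.025]])

```text
time_s: 18.8
position: [0.4456, 0.0659, 0.1423]
tcp_rot: [[0.26, 0.962, 0.087], [0.966, -0.26, -0.014], [0.009, 0.087, -0.996]]
force: [1.2, -0.6, -2.4]
opening: 0.46
```

Emit:
send_rows(motion=[[[23,-7,0],-0.02],[[23,-6,0],-0.02],[[23,-6,0],-0.02],[[23,-6,0],-0.02],[[23,-5,0],-0.02]])

```text
time_s: 19.22
position: [0.4375, 0.1906, 0.1364]
tcp_rot: [[0.158, 0.984, 0.08], [0.987, -0.157, -0.014], [-0.001, 0.081, -0.997]]
force: [0.5, -0.2, -1.4]
opening: 0.457
```

```bash
python3 - <<'E'
from h import *
n=nest('block',-1); plan((n[0]+.001,n[1],.15),NY)
s=bot.read_state(); print(s['position'],s['tcp_rot'].round(3).tolist(),s['opening'])
E
```

```text
d [ 3.2 97.6 13.6] dyaw 6.6 j6 -67.8 t 19.2
[[[19.4,-2.2,-2.9],-0.023],[[19.4,-1.8,-2.9],-0.023],[[19.5,-1.3,-2.9],-0.023],[[19.5,-0.9,-2.9],-0.023],[[19.5,-0.4,-2.9],-0.023]]
[0.43752788 0.19058496 0.1364426 ] [[0.158, 0.984, 0.08], [0.987, -0.157, -0.014], [-0.001, 0.081, -0.997]] 0.4567024150275991
```

Emit:
send_rows(motion=[[[20,-2,8],-0.02],[[20,-2,8],-0.02],[[20,-1,8],-0.02],[[20,-1,8],-0.02],[[17,0,8],-0.02]])

```text
time_s: 19.63
position: [0.4433, 0.2933, 0.0915]
tcp_rot: [[0.051, 0.996, 0.077], [0.999, -0.05, -0.014], [-0.01, 0.078, -0.997]]
force: [0.4, 0.8, -0.6]
opening: 0.46
```

```bash
python3 - <<'E'
from h import *
n=nest('block',-1); plan((n[0]+.001,n[1],.045),NY)
s=bot.read_state(); print(s['position'],s['tcp_rot'].round(3).tolist(),s['opening'])
E
```

```text
d [ -2.6  -5.1 -46.5] dyaw 0.4 j6 -61.2 t 19.6
[[[-1.0,-1.2,9.3],-0.001],[[-1.0,-1.2,9.3],-0.001],[[-0.9,-1.2,9.3],-0.001],[[-0.9,-1.2,9.3],-0.001],[[-0.9,-1.2,9.3],-0.001]]
[0.44330639 0.29332103 0.09152543] [[0.051, 0.996, 0.077], [0.999, -0.05, -0.014], [-0.01, 0.078, -0.997]] 0.4596457359283894
```

Emit:
send_rows(motion=[[[-4,-3,6],0],[[-3,-2,10],0],[[-1,-2,10],0],[[0,-1,10],0],[[0,-1,6],0]])

```text
time_s: 20.05
position: [0.4345, 0.287, 0.043]
tcp_rot: [[0.044, 0.996, 0.074], [0.999, -0.044, -0.014], [-0.011, 0.075, -0.997]]
force: [-0.7, 0.6, -0.5]
opening: 0.461
```

```bash
python3 - <<'E'
from h import *
c=shot('wrist','w14.png')
n=nest('block',-1); plan((n[0]+.001,n[1],.03),NY)
s=bot.read_state(); print(s['position'],s['tcp_rot'].round(3).tolist(),s['opening'])
E
```

```text
d [  7.2   1.7 -12.1] dyaw 0.1 j6 -61.0 t 20.1
[[[0.4,1.2,2.5],-0.0],[[0.4,1.2,2.5],-0.0],[[0.4,1.2,2.5],-0.0],[[0.4,1.2,2.5],-0.0],[[0.4,1.2,2.5],-0.0]]
[0.43353953 0.28655056 0.04211757] [[0.045, 0.996, 0.072], [0.999, -0.044, -0.015], [-0.012, 0.072, -0.997]] 0.45984752876707097
```

View pics/w14.png

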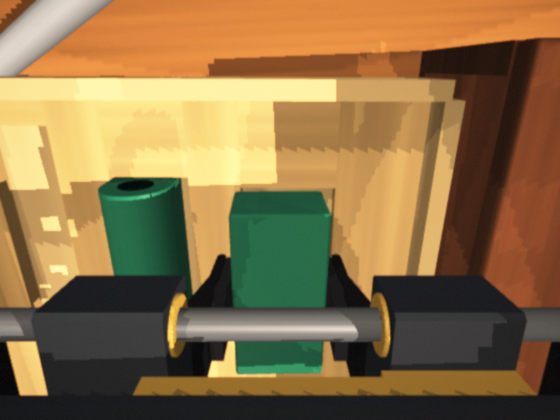

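Emit:
send_rows(motion=[[[1,4,0],0],[[1,2,1],0],[[0,1,1],0],[[0,0,1],0],[[0,0,0],0]])

```text
time_s: 20.52
position: [0.4419, 0.2872, 0.0394]
tcp_rot: [[0.046, 0.996, 0.071], [0.999, -0.045, -0.016], [-0.012, 0.072, -0.997]]
force: [0.2, -0.2, -1.6]
opening: 0.455
```

```bash
python3 - <<'E'
from h import *
n=nest('block',-1); plan((n[0]+.001,n[1],.03),NY)
s=bot.read_state(); print(s['position'],s['force'])
E
```

```text
d [-1.1  1.  -9.4] dyaw 0.2 j6 -61.3 t 20.5
[[[0.2,-0.4,1.9],-0.001],[[0.2,-0.4,1.9],-0.001],[[0.2,-0.4,1.9],-0.001],[[0.2,-0.4,1.9],-0.001],[[0.2,-0.4,1.9],-0.001]]
[0.44188354 0.28716382 0.0394331 ] [ 0.22322267 -0.17140395 -1.58427843]
```

Emit:
send_rows(motion=[[[1,-2,2],0],[[0,-1,3],0],[[0,0,3],0],[[0,0,1],0],[[0,0,0],0]])

```text
time_s: 20.93
position: [0.44, 0.2886, 0.0305]
tcp_rot: [[0.046, 0.996, 0.074], [0.999, -0.045, -0.015], [-0.011, 0.074, -0.997]]
force: [0.2, 0.4, -1.3]
opening: 0.456
```

```bash
python3 - <<'E'
from h import *
c=shot('wrist','w15.png')
n=nest('block',-1); plan((n[0]+.001,n[1],.03),NY)
s=bot.read_state(); print(s['position'],s['force'])
E
```

```text
d [ 0.8 -0.4 -0.5] dyaw 0.2 j6 -60.8 t 21.0
[[[-0.1,0.2,0.1],-0.001],[[-0.1,0.2,0.1],-0.001],[[-0.1,0.2,0.1],-0.001],[[-0.1,0.2,0.1],-0.001],[[-0.1,0.2,0.1],-0.001]]
[0.43997463 0.2886279  0.03054468] [-0.13564081  0.95169372 -0.58010348]
```

View pics/w15.png

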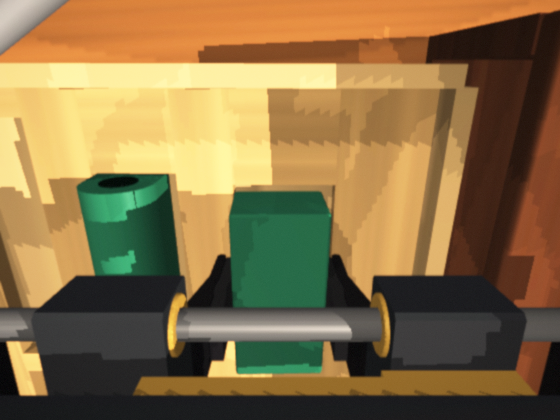

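Emit:
send_rows(motion=[[[0,0,0],0],[[0,0,0],0],[[0,0,0],0],[[0,0,-8],0],[[0,0,-20],0]], gripper=0.4)

```text
time_s: 21.4
position: [0.4365, 0.2883, 0.057]
tcp_rot: [[0.046, 0.997, 0.069], [0.999, -0.045, -0.017], [-0.014, 0.069, -0.998]]
force: [0.8, -0.0, 0.7]
opening: 0.591
```

Emit:
send_rows(motion=[[[0,0,-30],0],[[0,0,-35],0],[[0,0,-35],0],[[0,0,-35],0],[[0,0,-35],0]])

```text
time_s: 21.82
position: [0.4208, 0.2894, 0.2318]
tcp_rot: [[0.047, 0.997, 0.058], [0.999, -0.046, -0.021], [-0.018, 0.059, -0.998]]
force: [0.9, 0.3, 0.3]
opening: 0.602
```

```bash
python3 - <<'E'
from h import *
print(nest('block',-1),seeT('block',nest('block',-1),-2.5,'w16.png',.018))
print(nest('tube',-1),seeT('tube',nest('tube',-1),-2.5,'w16.png',.018))
s=bot.read_state(); print(s['position'],s['tcp_rot'].round(3).tolist())
plan((.4176,-.262,.17),60)
E
```

```text
[0.43975024 0.28820999] (np.float64(0.4394), np.float64(0.2875), np.float64(-3.1), np.float64(0.917))
[0.43334162 0.22142541] (np.float64(0.4346), np.float64(0.2196), np.float64(-2.8), np.float64(0.914))
[0.42481733 0.2915211  0.23630075] [[0.047, 0.996, 0.071], [0.999, -0.046, -0.015], [-0.012, 0.072, -0.997]]
d [  -7.2 -553.5  -66.3] dyaw -27.3 j6 -62.5 t 21.9
[[[-27.6,0.7,3.7],0.024],[[-27.6,1.3,3.7],0.024],[[-27.6,2.0,3.7],0.024],[[-27.5,2.6,3.7],0.024],[[-27.4,3.3,3.7],0.024]]
[[[-27.3,3.9,3.7],0.024],[[-27.2,4.6,3.7],0.024],[[-27.1,5.2,3.7],0.024],[[-27.0,5.9,3.7],0.024],[[-26.8,6.5,3.7],0.024]]
[[[-26.7,7.2,3.7],0.024],[[-26.5,7.8,3.7],0.024],[[-26.3,8.4,3.7],0.024],[[-26.1,9.1,3.7],0.024],[[-25.9,9.7,3.7],0.024]]
[[[-25.6,10.3,3.7],0.024],[[-25.4,10.9,3.7],0.024],[[-25.1,11.5,3.7],0.024],[[-24.8,12.1,3.7],0.024],[[-24.5,12.7,3.7],0.024]]
```

View pics/w16.png

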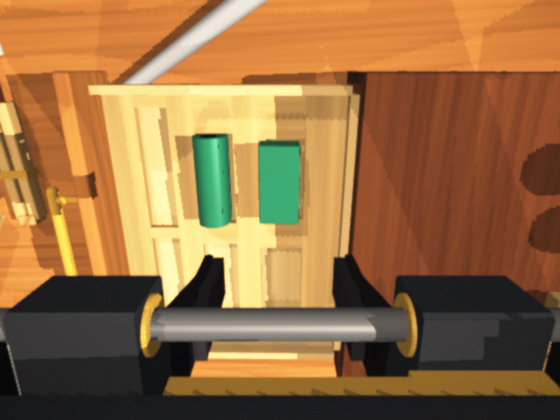

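Both pieces are seated. Next, the second block at (0.418, -0.262).

Emit:
send_rows(motion=[[[-36,1,0],0.03],[[-36,2,0],0.03],[[-36,3,0],0.03],[[-36,4,0],0.03],[[-36,5,0],0.03]], gripper=0.36)

```text
time_s: 22.33
position: [0.4213, 0.1123, 0.242]
tcp_rot: [[0.186, 0.979, 0.084], [0.982, -0.186, -0.008], [0.008, 0.084, -0.996]]
force: [0.5, 0.6, 0.2]
opening: 0.636
```

Emit:
send_rows(motion=[[[-36,6,0],0.03],[[-36,7,0],0.03],[[-35,8,0],0.03],[[-35,9,0],0.03],[[-35,10,0],0.03]])

```text
time_s: 22.75
position: [0.4114, -0.0763, 0.2427]
tcp_rot: [[0.336, 0.938, 0.083], [0.942, -0.336, -0.007], [0.021, 0.081, -0.997]]
force: [1.0, 0.3, -0.8]
opening: 0.641
```

Emit:
send_rows(motion=[[[-35,10,10],0.03],[[-34,11,10],0.03],[[-34,13,10],0.03],[[-33,14,10],0.03],[[-30,14,10],0.03]])

```text
time_s: 23.17
position: [0.4041, -0.2633, 0.1939]
tcp_rot: [[0.481, 0.872, 0.088], [0.876, -0.482, -0.01], [0.034, 0.082, -0.996]]
force: [0.7, -0.5, 1.1]
opening: 0.641
```

```bash
python3 - <<'E'
from h import *
f=seeT('block',(.4176,-.262),-30,'w17.png');print(f)
plan((f[0],f[1],.05),f[2]+90)
s=bot.read_state(); print(s['position'],s['tcp_rot'].round(3).tolist(),s['opening'])
E
```

```text
(np.float64(0.4183), np.float64(-0.2625), np.float64(-30.9), np.float64(0.915))
d [  13.1    7.8 -142.8] dyaw -1.9 j6 -112.6 t 23.2
[[[1.8,-0.9,28.6],0.007],[[1.8,-0.9,28.6],0.007],[[1.8,-0.9,28.6],0.007],[[1.8,-1.0,28.6],0.007],[[1.8,-1.0,28.6],0.007]]
[ 0.40516193 -0.27026896  0.19276465] [[0.485, 0.87, 0.089], [0.874, -0.485, -0.016], [0.029, 0.086, -0.996]] 0.6406669202427895
```

View pics/w17.png

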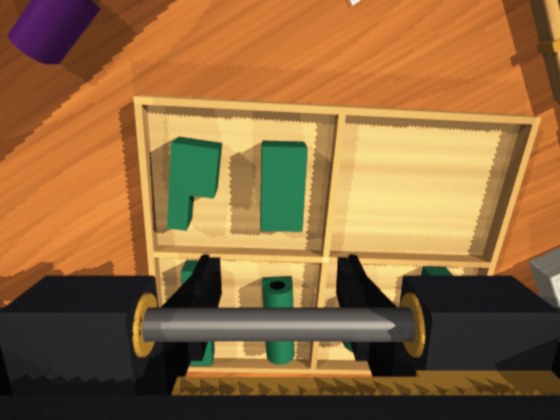

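Emit:
send_rows(motion=[[[4,-1,26],0],[[3,-1,29],0.01],[[2,-1,29],0.01],[[1,-1,29],0.01],[[1,-1,24],0]])

```text
time_s: 23.63
position: [0.4215, -0.2703, 0.0556]
tcp_rot: [[0.521, 0.848, 0.099], [0.853, -0.52, -0.03], [0.026, 0.101, -0.995]]
force: [-0.3, -0.1, -0.5]
opening: 0.638
```

```bash
python3 - <<'E'
from h import *
f=seeT('block',(.4176,-.262),-30,'w18.png');print(f)
plan((.4181,-.2623,.012),59)
s=bot.read_state(); print(s['position'],s['tcp_rot'].round(3).tolist(),s['opening'])
E
```

```text
(np.float64(0.4179), np.float64(-0.2629), np.float64(-30.9), np.float64(0.936))
d [ -1.7   6.1 -39.8] dyaw 0.4 j6 -111.7 t 23.7
[[[0.6,-1.7,7.9],-0.001],[[0.6,-1.7,7.9],-0.001],[[0.6,-1.7,7.9],-0.001],[[0.6,-1.7,7.9],-0.001],[[0.6,-1.7,7.9],-0.001]]
[ 0.41983589 -0.26836047  0.05184894] [[0.52, 0.849, 0.094], [0.853, -0.521, -0.024], [0.028, 0.093, -0.995]] 0.6405468940597955
```

Emit:
send_rows(motion=[[[2,-4,7],0],[[1,-3,8],0],[[0,-2,8],0],[[0,0,8],0],[[0,0,5],0]])

```text
time_s: 24.1
position: [0.4161, -0.2596, 0.0133]
tcp_rot: [[0.519, 0.85, 0.091], [0.854, -0.52, -0.021], [0.03, 0.088, -0.996]]
force: [0.4, -1.0, -0.4]
opening: 0.64
```

```bash
python3 - <<'E'
from h import *
plan((.4180,-.2626,.012),59)
s=bot.read_state(); print(s['position'],s['tcp_rot'].round(3).tolist())
E
```

```text
d [ 1.9 -3.  -1.3] dyaw 0.3 j6 -113.2 t 24.1
[[[-0.3,0.6,0.3],-0.001],[[-0.3,0.6,0.3],-0.001],[[-0.3,0.6,0.3],-0.001],[[-0.3,0.6,0.3],-0.001],[[-0.3,0.6,0.3],-0.001]]
[ 0.41608024 -0.2596364   0.01334285] [[0.519, 0.85, 0.091], [0.854, -0.52, -0.021], [0.03, 0.088, -0.996]]
```

Emit:
send_rows(motion=[[[-1,2,1],0],[[0,1,0],0],[[0,0,0],0],[[0,0,0],0],[[0,0,0],0]], gripper=1.0)

```text
time_s: 24.52
position: [0.4195, -0.2634, 0.0133]
tcp_rot: [[0.519, 0.85, 0.093], [0.854, -0.519, -0.022], [0.029, 0.091, -0.995]]
force: [-0.4, 0.4, -1.2]
opening: 0.46
```

Emit:
send_rows(motion=[[[0,0,-20],0],[[0,0,-35],0],[[0,0,-35],0],[[0,0,-35],0],[[0,0,-10],0]])

```text
time_s: 24.93
position: [0.4049, -0.2591, 0.15]
tcp_rot: [[0.52, 0.85, 0.086], [0.854, -0.52, -0.016], [0.031, 0.082, -0.996]]
force: [0.6, -1.1, -1.0]
opening: 0.456
```

```bash
python3 - <<'E'
from h import *
c=shot('wrist','w19.png')
n=nest('block',1); plan((n[0],n[1],.15),NY)
s=bot.read_state(); print(s['position'],s['tcp_rot'].round(3).tolist(),s['opening'])
E
```

```text
d [ 1.505e+02  5.426e+02 -3.000e-01] dyaw 28.8 j6 -109.9 t 25.0
[[[27.1,-7.7,0.2],-0.025],[[27.3,-7.0,0.2],-0.025],[[27.4,-6.3,0.2],-0.025],[[27.6,-5.7,0.2],-0.025],[[27.7,-5.0,0.2],-0.025]]
[[[27.8,-4.3,0.2],-0.025],[[27.9,-3.6,0.2],-0.025],[[28.0,-2.9,0.2],-0.025],[[28.1,-2.2,0.2],-0.025],[[28.1,-1.4,0.2],-0.025]]
[[[28.1,-0.7,0.2],-0.025],[[28.2,-0.0,0.2],-0.025],[[28.1,0.7,0.2],-0.025],[[28.1,1.4,0.2],-0.025],[[28.1,2.1,0.2],-0.025]]
[[[28.0,2.8,0.2],-0.025],[[27.9,3.5,0.2],-0.025],[[27.8,4.2,0.2],-0.025],[[27.7,4.9,0.2],-0.025],[[27.6,5.6,0.2],-0.025]]
[ 0.40517617 -0.2594019   0.15031276] [[0.52, 0.85, 0.087], [0.854, -0.52, -0.017], [0.031, 0.083, -0.996]] 0.46180618287387265
```

View pics/w19.png

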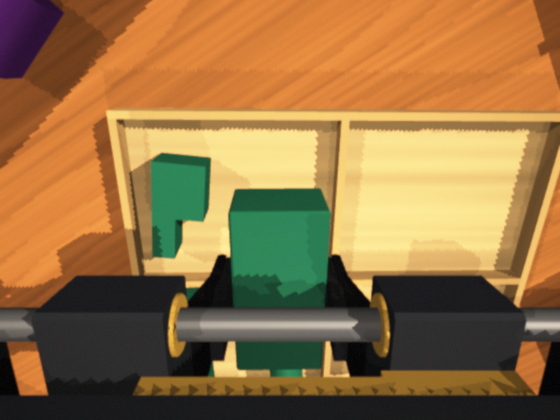

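Emit:
send_rows(motion=[[[28,-8,-2],-0.025],[[28,-7,-2],-0.025],[[28,-7,0],-0.025],[[28,-6,0],-0.025],[[28,-5,0],-0.025]])

```text
time_s: 25.4
position: [0.4448, -0.1236, 0.1563]
tcp_rot: [[0.416, 0.905, 0.094], [0.909, -0.415, -0.027], [0.015, 0.097, -0.995]]
force: [0.5, -0.4, -1.2]
opening: 0.458
```

Emit:
send_rows(motion=[[[28,-4,0],-0.025],[[28,-4,0],-0.025],[[28,-3,0],-0.025],[[28,-2,0],-0.025],[[28,-1,0],-0.025]])

```text
time_s: 25.82
position: [0.481, 0.0197, 0.1527]
tcp_rot: [[0.295, 0.951, 0.088], [0.956, -0.294, -0.025], [0.002, 0.091, -0.996]]
force: [0.9, 0.2, -1.0]
opening: 0.456
```

Emit:
send_rows(motion=[[[28,-1,0],-0.025],[[28,0,0],-0.025],[[28,1,0],-0.025],[[28,2,0],-0.025],[[28,2,0],-0.025]])

```text
time_s: 26.23
position: [0.5162, 0.1623, 0.1479]
tcp_rot: [[0.167, 0.983, 0.079], [0.986, -0.165, -0.025], [-0.011, 0.082, -0.997]]
force: [-0.3, -0.6, -0.8]
opening: 0.458
```

```bash
python3 - <<'E'
from h import *
n=nest('block',1); plan((n[0]+.0015,n[1],.10),NY)
s=bot.read_state(); print(s['position'],s['tcp_rot'].round(3).tolist(),s['opening'])
E
```

```text
d [ 40.9 120.8 -47.9] dyaw 7.1 j6 -71.9 t 26.2
[[[25.3,3.3,9.6],-0.025],[[25.2,3.9,9.6],-0.025],[[25.1,4.5,9.6],-0.025],[[25.0,5.1,9.6],-0.025],[[24.9,5.7,9.6],-0.025]]
[0.51624582 0.162333   0.14792763] [[0.167, 0.983, 0.079], [0.986, -0.165, -0.025], [-0.011, 0.082, -0.997]] 0.4584640884216688
```

Emit:
send_rows(motion=[[[25,3,9],-0.025],[[25,4,10],-0.025],[[25,5,10],-0.025],[[24,5,10],-0.025],[[16,4,8],-0.02]])

```text
time_s: 26.65
position: [0.5535, 0.2816, 0.0958]
tcp_rot: [[0.038, 0.996, 0.077], [0.999, -0.036, -0.024], [-0.021, 0.078, -0.997]]
force: [1.0, -0.8, -1.2]
opening: 0.459
```

```bash
python3 - <<'E'
from h import *
n=nest('block',1); plan((n[0]+.0015,n[1],.045),NY)
s=bot.read_state(); print(s['position'],s['tcp_rot'].round(3).tolist(),s['opening'])
E
```

```text
d [  3.7   1.5 -50.8] dyaw -0.3 j6 -67.5 t 26.6
[[[0.6,-0.1,10.2],0.001],[[0.6,-0.1,10.2],0.001],[[0.6,-0.1,10.2],0.001],[[0.6,-0.1,10.2],0.001],[[0.6,-0.1,10.2],0.001]]
[0.55348737 0.28162598 0.09583762] [[0.038, 0.996, 0.077], [0.999, -0.036, -0.024], [-0.021, 0.078, -0.997]] 0.459392297819021
```

Emit:
send_rows(motion=[[[0,0,8],0],[[0,0,11],0],[[0,0,11],0],[[0,0,11],0],[[0,0,8],0]])

```text
time_s: 27.07
position: [0.5548, 0.2814, 0.039]
tcp_rot: [[0.034, 0.997, 0.072], [0.999, -0.033, -0.025], [-0.023, 0.073, -0.997]]
force: [0.2, 0.1, 0.2]
opening: 0.457
```

```bash
python3 - <<'E'
from h import *
n=nest('block',1); plan((n[0]+.0015,n[1],.031),NY)
E
```

```text
d [ 2.3  1.7 -8. ] dyaw -0.5 j6 -67.2 t 27.1
[[[0.4,0.3,1.6],0.002],[[0.4,0.3,1.6],0.002],[[0.4,0.3,1.6],0.002],[[0.4,0.3,1.6],0.002],[[0.4,0.3,1.6],0.002]]
```

Emit:
send_rows(motion=[[[2,2,0],0.01],[[1,1,2],0],[[0,0,3],0],[[0,0,2],0],[[0,0,0],0]])

```text
time_s: 27.48
position: [0.5568, 0.2816, 0.0355]
tcp_rot: [[0.051, 0.996, 0.067], [0.998, -0.05, -0.026], [-0.023, 0.068, -0.997]]
force: [-0.6, 0.6, -2.4]
opening: 0.459
```

```bash
python3 - <<'E'
from h import *
c=shot('wrist','w20.png')
n=nest('block',1); plan((n[0]+.0015,n[1],.031),NY)
s=bot.read_state(); print(s['position'],s['force'],s['tcp_rot'].round(3).tolist())
E
```

```text
d [-0.2  1.4 -4.7] dyaw 0.4 j6 -66.3 t 27.5
[[[0.3,-0.1,0.9],-0.002],[[0.3,-0.1,0.9],-0.002],[[0.3,-0.1,0.9],-0.002],[[0.3,-0.1,0.9],-0.002],[[0.3,-0.1,0.9],-0.002]]
[0.55731663 0.28173009 0.0357439 ] [ 0.25743553 -0.49700407 -0.80000748] [[0.051, 0.996, 0.068], [0.998, -0.05, -0.026], [-0.022, 0.07, -0.997]]
```

View pics/w20.png

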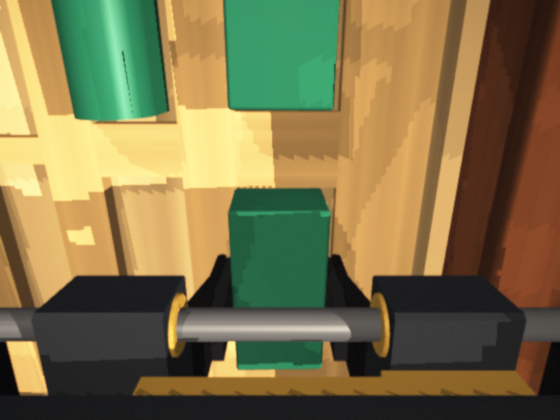

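Emit:
send_rows(motion=[[[2,0,0],0],[[1,0,2],0],[[0,0,3],0],[[0,0,3],0],[[0,0,0],0]])

```text
time_s: 27.95
position: [0.5603, 0.2846, 0.0283]
tcp_rot: [[0.053, 0.996, 0.073], [0.998, -0.051, -0.024], [-0.021, 0.074, -0.997]]
force: [-1.8, 0.3, 3.3]
opening: 0.459
```

```bash
python3 - <<'E'
from h import *
c=shot('wrist','w21.png')
n=nest('block',1); plan((n[0]+.0015,n[1],.031),NY)
s=bot.read_state(); print(s['position'],s['force'],s['tcp_rot'].round(3).tolist())
E
```

```text
d [-3.1 -1.4  2.6] dyaw 0.5 j6 -66.0 t 28.0
[[[-0.3,-0.6,-0.6],-0.002],[[-0.3,-0.6,-0.6],-0.002],[[-0.3,-0.6,-0.6],-0.002],[[-0.3,-0.6,-0.6],-0.002],[[-0.3,-0.6,-0.6],-0.002]]
[0.56023981 0.28458766 0.02838942] [-0.2589338   0.75619757  0.17162042] [[0.053, 0.996, 0.072], [0.998, -0.051, -0.025], [-0.021, 0.074, -0.997]]
```

View pics/w21.png

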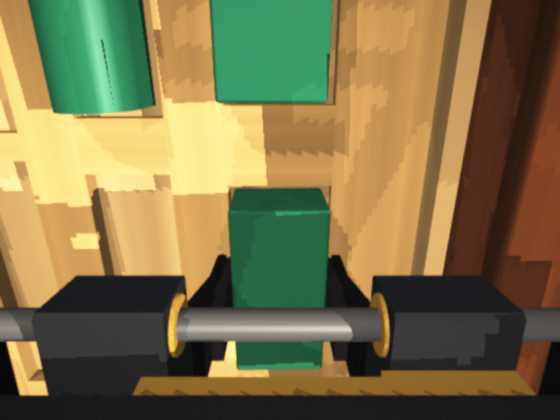

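Emit:
send_rows(motion=[[[-1,-2,-1],0],[[0,-1,0],0],[[0,0,0],0],[[0,0,0],0],[[0,0,0],0]])

```text
time_s: 28.42
position: [0.5577, 0.2836, 0.0286]
tcp_rot: [[0.053, 0.996, 0.074], [0.998, -0.051, -0.025], [-0.021, 0.075, -0.997]]
force: [0.1, 1.0, -1.0]
opening: 0.46
```

```bash
python3 - <<'E'
from h import *
n=nest('block',1); plan((n[0]+.0015,n[1],.031),NY)
s=bot.read_state(); print(s['position'],s['force'])
E
```

```text
d [-0.6 -0.4  2.4] dyaw 0.5 j6 -65.9 t 28.4
[[[-0.1,-0.1,-0.5],-0.002],[[-0.1,-0.1,-0.5],-0.002],[[-0.1,-0.1,-0.5],-0.002],[[-0.1,-0.1,-0.5],-0.002],[[-0.1,-0.1,-0.5],-0.002]]
[0.55771577 0.2836134  0.02860066] [ 0.09394253  0.98638363 -1.01265035]
```

Good alignment. I'll release, lift and check.

Emit:
send_rows(motion=[[[0,0,0],0],[[0,0,0],0],[[0,0,0],0],[[0,0,-8],0],[[0,0,-20],0]], gripper=0.4)

```text
time_s: 28.83
position: [0.5524, 0.2829, 0.0539]
tcp_rot: [[0.053, 0.996, 0.065], [0.998, -0.051, -0.028], [-0.024, 0.066, -0.998]]
force: [-0.6, -0.6, 0.2]
opening: 0.593
```

Emit:
send_rows(motion=[[[0,0,-30],0],[[0,0,-35],0],[[0,0,-35],0],[[0,0,-35],0],[[0,0,-35],0]])

```text
time_s: 29.25
position: [0.5362, 0.2863, 0.2264]
tcp_rot: [[0.053, 0.997, 0.05], [0.998, -0.052, -0.032], [-0.029, 0.052, -0.998]]
force: [0.1, -0.7, -0.9]
opening: 0.603
```

```bash
python3 - <<'E'
from h import *
print(nest('block',1),seeT('block',nest('block',1),-2.5,'w22.png',.018))
s=bot.read_state(); print(s['position'],s['tcp_rot'].round(3).tolist())
plan((.63,-.20,.2),61)
E
```

```text
[0.55564063 0.28316846] (np.float64(0.5576), np.float64(0.2819), np.float64(-2.3), np.float64(0.912))
[0.54022687 0.28831273 0.23486892] [[0.053, 0.997, 0.064], [0.998, -0.051, -0.027], [-0.023, 0.066, -0.998]]
d [  89.8 -488.3  -34.9] dyaw -26.0 j6 -66.8 t 29.3
[[[-32.1,7.5,3.6],0.03],[[-31.9,8.4,3.6],0.03],[[-31.6,9.4,3.6],0.03],[[-31.3,10.4,3.6],0.03],[[-31.0,11.3,3.6],0.03]]
[[[-30.6,12.2,3.6],0.03],[[-30.3,13.1,3.6],0.03],[[-29.8,14.1,3.6],0.03],[[-29.4,15.0,3.6],0.03],[[-28.9,15.8,3.6],0.03]]
[[[-28.4,16.7,3.6],0.03],[[-27.9,17.6,3.6],0.03],[[-27.4,18.4,3.6],0.03],[[-26.8,19.2,3.6],0.03],[[-26.2,20.0,3.6],0.03]]
```

View pics/w22.png

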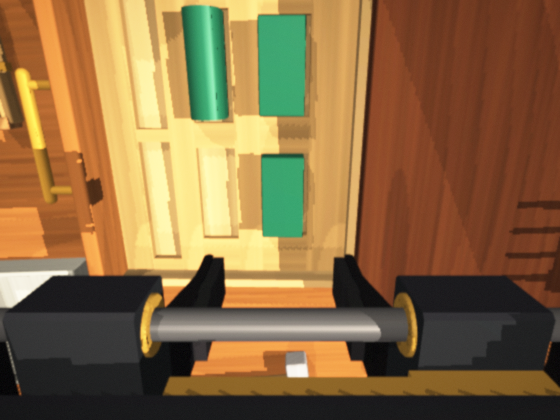

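Seated. Next, the second tube at (0.547, -0.338).

Emit:
send_rows(motion=[[[-36,0,0],0.03],[[-36,1,0],0.03],[[-36,2,0],0.03],[[-36,3,0],0.03],[[-36,5,0],0.03]], gripper=0.37)

```text
time_s: 29.72
position: [0.5337, 0.1119, 0.2484]
tcp_rot: [[0.193, 0.977, 0.086], [0.981, -0.192, -0.017], [-0.001, 0.088, -0.996]]
force: [-0.2, -0.4, -0.0]
opening: 0.631
```

Emit:
send_rows(motion=[[[-36,7,0],0.03],[[-36,8,0],0.03],[[-36,10,0],0.03],[[-36,12,0],0.03],[[-36,14,0],0.03]])

```text
time_s: 30.13
position: [0.5336, -0.0822, 0.255]
tcp_rot: [[0.342, 0.936, 0.09], [0.94, -0.342, -0.017], [0.015, 0.09, -0.996]]
force: [0.5, 0.4, -0.4]
opening: 0.63
```

Emit:
send_rows(motion=[[[-34,15,4],0.03],[[-34,16,5],0.03],[[-34,17,5],0.03],[[-34,18,5],0.03],[[-34,19,5],0.03]])

```text
time_s: 30.55
position: [0.5437, -0.2813, 0.2388]
tcp_rot: [[0.485, 0.869, 0.095], [0.874, -0.485, -0.018], [0.03, 0.092, -0.995]]
force: [1.5, 0.9, -0.2]
opening: 0.631
```

```bash
python3 - <<'E'
from h import *
f=seeT('tube',(.5474,-.3375),-29,'w23.png');print(f)
plan((f[0],f[1],.06),f[2]+90)
s=bot.read_state(); print(s['position'],s['tcp_rot'].round(3).tolist(),s['opening'])
E
```

```text
(np.float64(0.5475), np.float64(-0.3377), np.float64(-27.7), np.float64(0.9))
d [   2.9  -47.2 -178.3] dyaw 1.6 j6 -101.4 t 30.6
[[[-4.4,0.8,17.9],-0.003],[[-4.4,0.8,17.9],-0.003],[[-4.4,0.8,17.9],-0.003],[[-4.4,0.8,17.9],-0.003],[[-4.4,0.8,17.9],-0.003]]
[[[-4.4,0.7,17.9],-0.003],[[-4.4,0.7,17.9],-0.003],[[-4.4,0.7,17.9],-0.003],[[-4.4,0.7,17.9],-0.003],[[-4.4,0.7,17.9],-0.003]]
[ 0.54463138 -0.29051573  0.23833071] [[0.49, 0.867, 0.098], [0.872, -0.489, -0.027], [0.024, 0.098, -0.995]] 0.6300483210864011
```

View pics/w23.png

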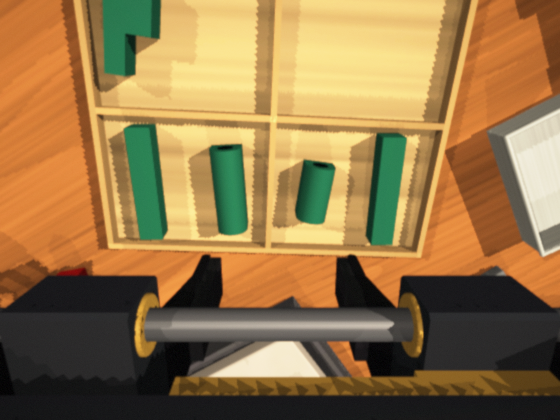

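Emit:
send_rows(motion=[[[-12,2,30],0],[[-12,2,34],0],[[-11,2,34],-0.01],[[-9,2,34],-0.01],[[-4,0,28],0]])

```text
time_s: 31.02
position: [0.55, -0.3536, 0.0847]
tcp_rot: [[0.477, 0.871, 0.117], [0.879, -0.475, -0.045], [0.017, 0.124, -0.992]]
force: [0.3, -0.4, 0.5]
opening: 0.628
```

```bash
python3 - <<'E'
from h import *
f=seeT('tube',(.5474,-.3375),-29,'w24.png');print(f)
plan((.5475,-.3377,.012),62)
s=bot.read_state(); print(s['position'],s['tcp_rot'].round(3).tolist(),s['opening'])
E
```

```text
(np.float64(0.5481), np.float64(-0.3375), np.float64(-27.2), np.float64(0.935))
d [  0.2  14.  -66.8] dyaw 0.5 j6 -108.0 t 31.1
[[[2.2,-2.8,13.2],-0.002],[[2.2,-2.8,13.2],-0.002],[[2.2,-2.8,13.2],-0.002],[[2.2,-2.8,13.2],-0.002],[[2.2,-2.8,13.2],-0.002]]
[ 0.54732703 -0.35169939  0.07882392] [[0.478, 0.872, 0.11], [0.878, -0.477, -0.038], [0.019, 0.115, -0.993]] 0.6288520091215001
```

Emit:
send_rows(motion=[[[5,-6,10],0],[[4,-5,10],0],[[2,-3,10],0],[[0,-1,8],0],[[0,0,5],0]])

```text
time_s: 31.48
position: [0.5438, -0.3346, 0.0334]
tcp_rot: [[0.478, 0.872, 0.108], [0.878, -0.477, -0.036], [0.02, 0.112, -0.993]]
force: [-0.2, -0.1, -0.2]
opening: 0.631
```

```bash
python3 - <<'E'
from h import *
plan((.5478,-.3376,.012),62.5)
s=bot.read_state(); print(s['position'],s['tcp_rot'].round(3).tolist(),s['opening'])
E
```

```text
d [  4.   -3.  -21.4] dyaw 1.1 j6 -107.7 t 31.5
[[[-0.2,0.5,4.4],-0.004],[[-0.2,0.5,4.4],-0.004],[[-0.2,0.5,4.4],-0.004],[[-0.2,0.5,4.4],-0.004],[[-0.2,0.5,4.4],-0.004]]
[ 0.54375485 -0.33459391  0.03342347] [[0.478, 0.872, 0.108], [0.878, -0.477, -0.036], [0.02, 0.112, -0.993]] 0.6313500984576195
```

Emit:
send_rows(motion=[[[-1,2,5],-0.01],[[0,1,5],-0.01],[[0,0,5],0],[[0,0,5],0],[[0,0,2],0]])

```text
time_s: 31.9
position: [0.5512, -0.3395, 0.0127]
tcp_rot: [[0.458, 0.882, 0.113], [0.889, -0.456, -0.04], [0.016, 0.118, -0.993]]
force: [0.5, -0.5, -0.2]
opening: 0.632
```

```bash
python3 - <<'E'
from h import *
plan((.5485,-.338,.012),62.5)
s=bot.read_state(); print(s['position'],s['tcp_rot'].round(3).tolist(),s['force'])
E
```

```text
d [-2.7  1.5 -0.7] dyaw -0.2 j6 -109.1 t 31.9
[[[0.0,-0.6,0.1],0.001],[[0.0,-0.6,0.1],0.001],[[0.0,-0.6,0.1],0.001],[[0.0,-0.6,0.1],0.001],[[0.0,-0.6,0.1],0.001]]
[ 0.5512199  -0.33951195  0.01265437] [[0.458, 0.882, 0.113], [0.889, -0.456, -0.04], [0.016, 0.118, -0.993]] [ 0.47749777 -0.46629482 -0.17423423]
```

Emit:
send_rows(motion=[[[0,-2,0],0],[[0,0,0],0],[[0,0,0],0],[[0,0,0],0],[[0,0,0],0]], gripper=1.0)

```text
time_s: 32.32
position: [0.5494, -0.3388, 0.0123]
tcp_rot: [[0.458, 0.882, 0.113], [0.889, -0.457, -0.04], [0.016, 0.119, -0.993]]
force: [0.1, -0.5, 0.1]
opening: 0.364
```

Emit:
send_rows(motion=[[[0,0,-20],0],[[0,0,-38],0],[[0,0,-38],0],[[0,0,-38],0],[[0,0,-5],0]])

```text
time_s: 32.73
position: [0.5311, -0.3314, 0.151]
tcp_rot: [[0.458, 0.883, 0.105], [0.889, -0.458, -0.033], [0.019, 0.108, -0.994]]
force: [0.7, -1.0, -0.1]
opening: 0.363
```

```bash
python3 - <<'E'
from h import *
c=shot('wrist','w25.png')
n=nest('tube',1); plan((n[0],n[1],.15),NY)
s=bot.read_state(); print(s['position'],s['tcp_rot'].round(3).tolist(),s['opening'])
E
```

```text
d [2.57e+01 5.47e+02 4.00e-01] dyaw 24.8 j6 -108.4 t 32.8
[[[24.9,-11.4,-0.8],-0.022],[[25.1,-10.8,-0.8],-0.022],[[25.4,-10.3,-0.8],-0.022],[[25.6,-9.7,-0.8],-0.022],[[25.8,-9.2,-0.8],-0.022]]
[[[26.0,-8.6,-0.8],-0.022],[[26.2,-8.1,-0.8],-0.022],[[26.3,-7.5,-0.8],-0.022],[[26.5,-6.9,-0.8],-0.022],[[26.6,-6.4,-0.8],-0.022]]
[[[26.8,-5.8,-0.8],-0.022],[[26.9,-5.2,-0.8],-0.022],[[27.0,-4.6,-0.8],-0.022],[[27.1,-4.0,-0.8],-0.022],[[27.2,-3.4,-0.8],-0.022]]
[[[27.2,-2.9,-0.8],-0.022],[[27.3,-2.3,-0.8],-0.022],[[27.3,-1.7,-0.8],-0.022],[[27.4,-1.1,-0.8],-0.022],[[27.4,-0.5,-0.8],-0.022]]
[ 0.53056778 -0.33095954  0.14956413] [[0.458, 0.883, 0.103], [0.889, -0.458, -0.032], [0.019, 0.106, -0.994]] 0.36530989441571116
```

View pics/w25.png

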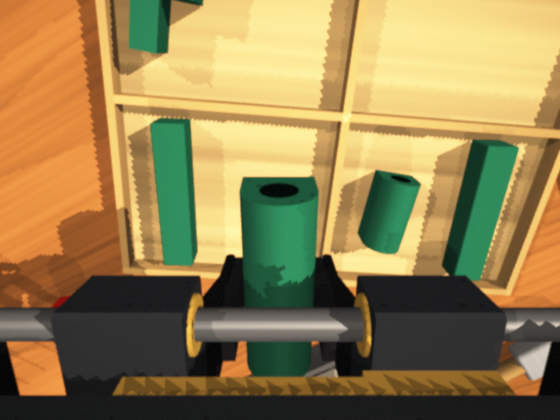

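Emit:
send_rows(motion=[[[26,-12,-2],-0.022],[[26,-11,-2],-0.022],[[26,-11,0],-0.022],[[26,-10,0],-0.022],[[26,-10,0],-0.022]])

```text
time_s: 33.2
position: [0.5359, -0.193, 0.1474]
tcp_rot: [[0.364, 0.925, 0.106], [0.931, -0.362, -0.038], [0.003, 0.112, -0.994]]
force: [0.6, -0.5, -0.5]
opening: 0.366
```

Emit:
send_rows(motion=[[[26,-9,0],-0.022],[[26,-8,0],-0.022],[[26,-8,0],-0.022],[[27,-7,0],-0.022],[[27,-6,0],-0.022]])

```text
time_s: 33.62
position: [0.5373, -0.0475, 0.136]
tcp_rot: [[0.256, 0.962, 0.094], [0.967, -0.254, -0.033], [-0.007, 0.099, -0.995]]
force: [0.9, -0.3, -1.3]
opening: 0.363
```

Emit:
send_rows(motion=[[[27,-6,0],-0.022],[[27,-5,0],-0.022],[[27,-5,0],-0.022],[[27,-4,0],-0.022],[[27,-4,0],-0.022]])

```text
time_s: 34.03
position: [0.5374, 0.0972, 0.1249]
tcp_rot: [[0.144, 0.986, 0.082], [0.989, -0.142, -0.031], [-0.019, 0.085, -0.996]]
force: [-0.1, 0.3, -1.1]
opening: 0.365
```

```bash
python3 - <<'E'
from h import *
n=nest('tube',1); plan((n[0]+.0019,n[1],.10),NY)
s=bot.read_state(); print(s['position'],s['tcp_rot'].round(3).tolist(),s['opening'])
E
```

```text
d [ 20.7 118.9 -24.9] dyaw 5.8 j6 -80.5 t 34.0
[[[24.2,0.3,4.6],-0.02],[[24.2,0.8,4.6],-0.02],[[24.2,1.3,4.6],-0.02],[[24.2,1.8,4.6],-0.02],[[24.1,2.2,4.6],-0.02]]
[0.53739451 0.09719085 0.12495   ] [[0.144, 0.986, 0.082], [0.989, -0.142, -0.031], [-0.019, 0.085, -0.996]] 0.3645891091281192
```

Emit:
send_rows(motion=[[[24,0,0],-0.02],[[24,1,2],-0.02],[[24,1,8],-0.02],[[22,2,8],-0.02],[[16,2,8],-0.02]])

```text
time_s: 34.45
position: [0.552, 0.2135, 0.0903]
tcp_rot: [[0.036, 0.997, 0.072], [0.999, -0.033, -0.03], [-0.028, 0.073, -0.997]]
force: [0.5, -0.3, -1.0]
opening: 0.365
```

```bash
python3 - <<'E'
from h import *
n=nest('tube',1); plan((n[0]+.0019,n[1],.045),NY)
s=bot.read_state(); print(s['position'],s['tcp_rot'].round(3).tolist(),s['opening'])
E
```

```text
d [  6.1   2.6 -45.3] dyaw -0.5 j6 -73.8 t 34.5
[[[0.8,0.5,9.1],0.002],[[0.8,0.5,9.1],0.002],[[0.8,0.5,9.1],0.002],[[0.8,0.5,9.1],0.002],[[0.8,0.5,9.1],0.002]]
[0.55201335 0.21351605 0.09026399] [[0.036, 0.997, 0.072], [0.999, -0.033, -0.03], [-0.028, 0.073, -0.997]] 0.36458883539451764
```

Emit:
send_rows(motion=[[[1,1,8],0.01],[[0,1,9],0],[[0,1,10],0],[[0,0,10],0],[[0,0,6],0]])

```text
time_s: 34.87
position: [0.5551, 0.214, 0.0391]
tcp_rot: [[0.043, 0.997, 0.065], [0.999, -0.041, -0.032], [-0.029, 0.066, -0.997]]
force: [-0.4, 0.4, -1.0]
opening: 0.366
```

```bash
python3 - <<'E'
from h import *
n=nest('tube',1); plan((n[0]+.0019,n[1],.031),NY)
s=bot.read_state(); print(s['position'],s['tcp_rot'].round(3).tolist(),s['opening'])
E
```

```text
d [ 3.   2.1 -8.1] dyaw -0.0 j6 -72.9 t 34.9
[[[0.5,0.5,1.6],0.0],[[0.5,0.5,1.6],0.0],[[0.5,0.5,1.6],0.0],[[0.5,0.5,1.6],0.0],[[0.5,0.5,1.6],0.0]]
[0.55508792 0.21398496 0.03911378] [[0.043, 0.997, 0.065], [0.999, -0.041, -0.032], [-0.029, 0.066, -0.997]] 0.3664533587509047
```

Emit:
send_rows(motion=[[[2,2,0],0],[[1,1,2],0],[[0,0,3],0],[[0,0,3],0],[[0,0,0],0]])

```text
time_s: 35.28
position: [0.5569, 0.2139, 0.0343]
tcp_rot: [[0.047, 0.997, 0.059], [0.998, -0.045, -0.033], [-0.03, 0.061, -0.998]]
force: [0.1, 0.7, -1.0]
opening: 0.36
```

```bash
python3 - <<'E'
from h import *
c=shot('wrist','w26.png')
n=nest('tube',1); plan((n[0]+.0019,n[1],.030),NY)
s=bot.read_state(); print(s['position'],s['tcp_rot'].round(3).tolist(),s['force'])
E
```

```text
d [ 0.8  2.2 -4.4] dyaw 0.2 j6 -72.6 t 35.3
[[[0.5,0.1,0.9],-0.001],[[0.5,0.1,0.9],-0.001],[[0.5,0.1,0.9],-0.001],[[0.5,0.1,0.9],-0.001],[[0.5,0.1,0.9],-0.001]]
[0.55733381 0.21390456 0.03440176] [[0.047, 0.997, 0.06], [0.998, -0.045, -0.033], [-0.03, 0.062, -0.998]] [ 0.35985892  0.16201507 -0.68264131]
```

View pics/w26.png

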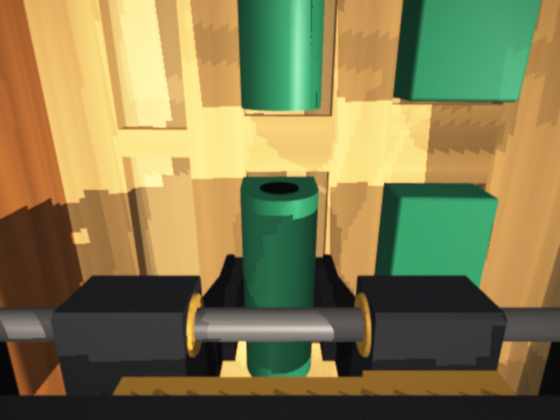

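Emit:
send_rows(motion=[[[3,0,-1],0],[[1,0,0],0],[[0,0,0],0],[[0,0,3],0],[[0,0,2],0]])

```text
time_s: 35.75
position: [0.5598, 0.2177, 0.0314]
tcp_rot: [[0.049, 0.997, 0.064], [0.998, -0.047, -0.032], [-0.029, 0.066, -0.997]]
force: [0.5, -0.9, -0.4]
opening: 0.364
```

```bash
python3 - <<'E'
from h import *
c=shot('wrist','w27.png')
n=nest('tube',1); plan((n[0]+.0019,n[1],.030),NY)
s=bot.read_state(); print(s['position'],s['tcp_rot'].round(3).tolist(),s['force'])
E
```

```text
d [-1.4 -1.6 -1. ] dyaw 0.3 j6 -72.2 t 35.8
[[[-0.3,-0.3,0.2],-0.001],[[-0.3,-0.3,0.2],-0.001],[[-0.3,-0.3,0.2],-0.001],[[-0.3,-0.3,0.2],-0.001],[[-0.3,-0.3,0.2],-0.001]]
[0.55956273 0.21763556 0.0309881 ] [[0.049, 0.997, 0.064], [0.998, -0.047, -0.032], [-0.029, 0.065, -0.997]] [ 0.0989676   0.31937245 -0.84613175]
```

View pics/w27.png

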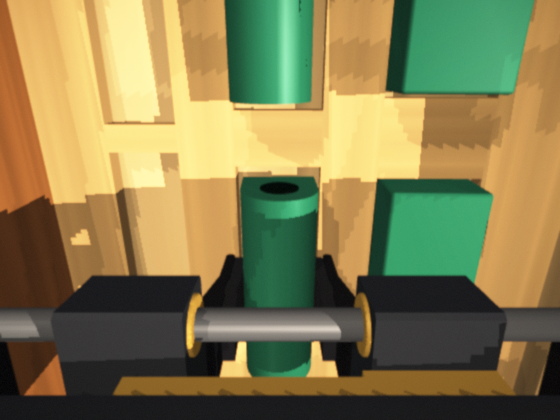

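Centred in its pocket (edges at about 238 and 321). I'll correct by 1 to 2 mm and release.

Emit:
send_rows(motion=[[[-1,-1,1],0],[[0,0,1],0],[[0,0,0],0],[[0,0,0],0],[[0,0,0],0]])

```text
time_s: 36.22
position: [0.5583, 0.2164, 0.0285]
tcp_rot: [[0.049, 0.997, 0.063], [0.998, -0.047, -0.032], [-0.029, 0.064, -0.998]]
force: [-0.4, -0.0, 0.5]
opening: 0.362
```

Emit:
send_rows(motion=[[[0,0,0],0],[[0,0,0],0],[[0,0,0],0],[[0,0,-8],0],[[0,0,-20],0]], gripper=0.48)

```text
time_s: 36.63
position: [0.5543, 0.216, 0.0539]
tcp_rot: [[0.049, 0.997, 0.056], [0.998, -0.047, -0.035], [-0.032, 0.057, -0.998]]
force: [-0.6, -0.3, 0.6]
opening: 0.518
```

Emit:
send_rows(motion=[[[0,0,-38],0],[[0,0,-40],0],[[0,0,-40],0],[[0,0,-35],0],[[0,0,-20],0]])

```text
time_s: 37.05
position: [0.5417, 0.2224, 0.2321]
tcp_rot: [[0.05, 0.998, 0.047], [0.998, -0.048, -0.034], [-0.032, 0.049, -0.998]]
force: [1.2, -0.1, -0.9]
opening: 0.522
```

```bash
python3 - <<'E'
from h import *
print(nest('tube',1),seeT('tube',nest('tube',1),-2.5,'w28.png',.018))
s=bot.read_state(); print(s['position'],s['tcp_rot'].round(3).tolist())
plan((.61,-.19,.2),61)
E
```

```text
[0.5562254  0.21607965] (np.float64(0.5556), np.float64(0.2146), np.float64(-3.3), np.float64(0.914))
[0.54373437 0.22309745 0.23572556] [[0.05, 0.997, 0.054], [0.998, -0.048, -0.033], [-0.03, 0.055, -0.998]]
d [  66.3 -413.1  -35.7] dyaw -26.2 j6 -73.2 t 37.1
[[[-27.2,5.6,3.5],0.03],[[-27.0,6.4,3.5],0.03],[[-26.8,7.2,3.5],0.03],[[-26.6,8.1,3.5],0.03],[[-26.3,8.9,3.5],0.03]]
[[[-26.0,9.7,3.5],0.03],[[-25.7,10.4,3.5],0.03],[[-25.4,11.2,3.5],0.03],[[-25.1,12.0,3.5],0.03],[[-24.7,12.7,3.5],0.03]]
[[[-24.3,13.5,3.5],0.03],[[-23.9,14.2,3.5],0.03],[[-23.4,14.9,3.5],0.03],[[-22.9,15.6,3.5],0.03],[[-22.5,16.3,3.5],0.03]]
```

View pics/w28.png

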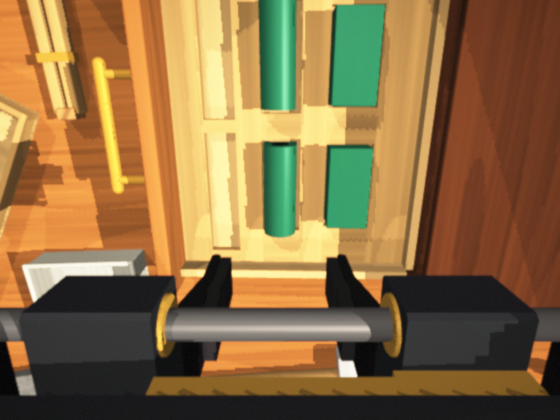

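Four pieces are down. Next, the bar at (0.633, -0.195).

Emit:
send_rows(motion=[[[-28,6,0],0.03],[[-28,7,0],0.03],[[-28,8,0],0.03],[[-28,8,0],0.03],[[-28,9,0],0.03]], gripper=0.42)

```text
time_s: 37.52
position: [0.5671, 0.0834, 0.2483]
tcp_rot: [[0.193, 0.979, 0.067], [0.981, -0.191, -0.026], [-0.012, 0.071, -0.997]]
force: [0.9, 0.7, -0.0]
opening: 0.583
```

Emit:
send_rows(motion=[[[-27,10,3],0.03],[[-27,11,3],0.03],[[-27,12,3],0.03],[[-27,13,3],0.03],[[-26,13,3],0.03]])

```text
time_s: 37.93
position: [0.5906, -0.0672, 0.2401]
tcp_rot: [[0.343, 0.937, 0.07], [0.939, -0.342, -0.024], [0.002, 0.074, -0.997]]
force: [0.4, -0.3, -0.3]
opening: 0.581
```

Emit:
send_rows(motion=[[[-26,14,6],0.03],[[-25,15,6],0.03],[[-25,15,6],0.03],[[-22,15,6],0.03],[[-16,12,6],0.03]])

```text
time_s: 38.35
position: [0.6126, -0.2086, 0.215]
tcp_rot: [[0.488, 0.87, 0.073], [0.873, -0.487, -0.024], [0.015, 0.076, -0.997]]
force: [0.7, 0.4, 0.3]
opening: 0.576
```

```bash
python3 - <<'E'
from h import *
f=seeT('bar',(.6328,-.195),-29,'w29.png');print(f)
plan((f[0],f[1],.06),f[2]+90,calls=2)
s=bot.read_state(); print(s['position'],s['tcp_rot'].round(3).tolist(),s['opening'])
E
```

```text
(np.float64(0.6316), np.float64(-0.1942), np.float64(-28.8), np.float64(0.892))
d [  18.5   18.4 -153.8] dyaw 0.6 j6 -90.3 t 38.4
[[[2.3,-0.5,15.4],-0.001],[[2.3,-0.5,15.4],-0.001],[[2.3,-0.5,15.4],-0.001],[[2.3,-0.5,15.4],-0.001],[[2.3,-0.5,15.4],-0.001]]
[[[2.3,-0.5,15.4],-0.001],[[2.3,-0.5,15.4],-0.001],[[2.3,-0.5,15.4],-0.001],[[2.3,-0.5,15.4],-0.001],[[2.3,-0.5,15.4],-0.001]]
[ 0.61310501 -0.21256449  0.21382387] [[0.491, 0.868, 0.074], [0.871, -0.49, -0.027], [0.013, 0.077, -0.997]] 0.5804661486921923
```

View pics/w29.png

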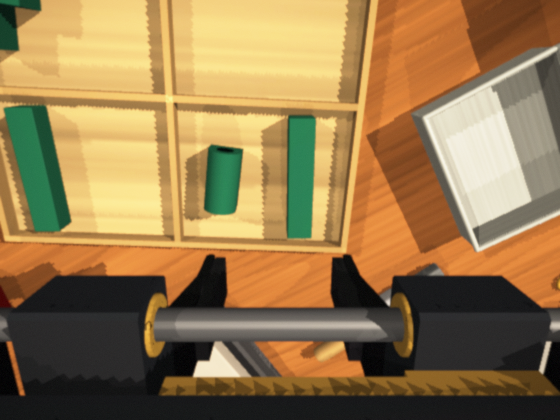

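Emit:
send_rows(motion=[[[4,0,14],0],[[4,0,16],0],[[3,0,16],0],[[3,0,16],0],[[2,0,16],0]])

```text
time_s: 38.82
position: [0.6293, -0.2055, 0.1373]
tcp_rot: [[0.497, 0.864, 0.082], [0.868, -0.496, -0.031], [0.014, 0.086, -0.996]]
force: [0.7, -1.0, 0.3]
opening: 0.575
```

Emit:
send_rows(motion=[[[2,0,16],0],[[2,0,16],0],[[2,0,15],0],[[2,0,14],0],[[1,0,10],0]])

```text
time_s: 39.23
position: [0.6389, -0.1968, 0.0619]
tcp_rot: [[0.496, 0.865, 0.08], [0.868, -0.495, -0.028], [0.015, 0.083, -0.996]]
force: [-0.8, -0.4, -0.4]
opening: 0.579
```

```bash
python3 - <<'E'
from h import *
f=seeT('bar',(.6328,-.195),-29,'w30.png');print(f)
plan((.632,-.1945,.011),61.2,calls=1)
s=bot.read_state(); print(s['position'],s['tcp_rot'].round(3).tolist(),s['opening'])
E
```

```text
(np.float64(0.6232), np.float64(-0.1887), np.float64(-29.2), np.float64(0.88))
d [ -5.9   1.6 -48.9] dyaw 0.9 j6 -87.8 t 39.3
[[[-0.4,-2.0,9.6],-0.003],[[-0.4,-2.0,9.6],-0.003],[[-0.4,-2.0,9.6],-0.003],[[-0.4,-2.0,9.6],-0.003],[[-0.4,-2.0,9.6],-0.003]]
[ 0.63785607 -0.19613073  0.05990448] [[0.496, 0.865, 0.077], [0.868, -0.495, -0.026], [0.015, 0.08, -0.997]] 0.5830641710896539
```

View pics/w30.png

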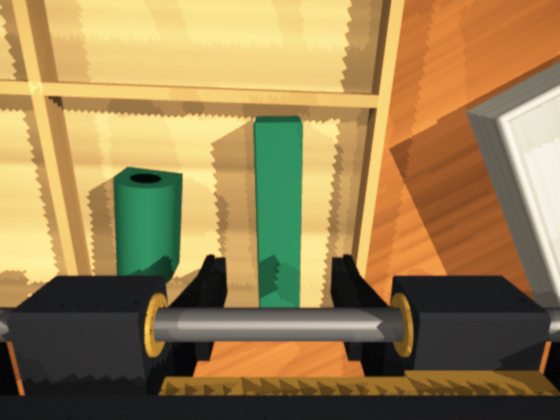

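```bash
python3 - <<'E'
from h import *
c=capture('wrist')
a=np.radians(-29); d=np.array([np.cos(a),np.sin(a)])
for u,z in(((279,117),.005),((279,122),.030)):
    p=at(c,u,z)[:2]; print(p, p+d*.06)
E
```

```text
[ 0.57919591 -0.16299223] [ 0.6316731  -0.19208081]
[ 0.57829031 -0.16292704] [ 0.63076749 -0.19201562]
```

Emit:
send_rows(motion=[[[-1,-4,9],0],[[0,-3,10],0],[[0,-2,10],0],[[0,-1,10],0],[[0,-1,7],0]])

```text
time_s: 39.75
position: [0.6337, -0.1944, 0.0147]
tcp_rot: [[0.496, 0.864, 0.085], [0.868, -0.495, -0.031], [0.016, 0.089, -0.996]]
force: [0.3, -0.8, 0.3]
opening: 0.578
```

```bash
python3 - <<'E'
from h import *
plan((.632,-.1942,.0115),61.2,calls=1)
s=bot.read_state(); print(s['position'],s['tcp_rot'].round(3).tolist(),s['force'])
E
```

```text
d [-1.7  0.2 -3.2] dyaw 0.9 j6 -88.0 t 39.8
[[[-0.1,-0.4,0.6],-0.003],[[-0.1,-0.4,0.6],-0.003],[[-0.1,-0.4,0.6],-0.003],[[-0.1,-0.4,0.6],-0.003],[[-0.1,-0.4,0.6],-0.003]]
[ 0.63370427 -0.19439032  0.01466728] [[0.496, 0.864, 0.085], [0.868, -0.495, -0.031], [0.016, 0.089, -0.996]] [ 0.34888004 -0.8199638   0.27657795]
```

Emit:
send_rows(motion=[[[0,-1,2],-0.01],[[0,-1,1],0],[[0,0,0],0],[[0,0,0],0],[[0,0,0],0]], gripper=1.0)

```text
time_s: 40.17
position: [0.6309, -0.193, 0.0087]
tcp_rot: [[0.487, 0.87, 0.082], [0.874, -0.486, -0.029], [0.015, 0.086, -0.996]]
force: [0.0, 0.0, 0.9]
opening: 0.286
```

Emit:
send_rows(motion=[[[0,0,-20],0],[[0,0,-38],0],[[0,0,-38],0],[[0,0,-38],0],[[0,0,-5],0]])

```text
time_s: 40.58
position: [0.6177, -0.1883, 0.1492]
tcp_rot: [[0.487, 0.87, 0.075], [0.873, -0.486, -0.026], [0.014, 0.078, -0.997]]
force: [1.6, -1.0, 0.5]
opening: 0.284
```

```bash
python3 - <<'E'
from h import *
c=shot('wrist','w31.png')
n=nest('bar',1); plan((n[0],n[1],.15),NY)
s=bot.read_state(); print(s['position'],s['tcp_rot'].round(3).tolist(),s['opening'])
E
```

```text
d [-57.  344.3   2.2] dyaw 26.6 j6 -88.4 t 40.6
[[[27.3,-21.7,-1.5],-0.047],[[28.3,-20.4,-1.5],-0.047],[[29.2,-19.1,-1.5],-0.047],[[30.1,-17.7,-1.5],-0.047],[[30.8,-16.3,-1.5],-0.047]]
[[[31.6,-14.8,-1.5],-0.047],[[32.2,-13.3,-1.5],-0.047],[[32.8,-11.8,-1.5],-0.047],[[33.3,-10.3,-1.5],-0.047],[[33.8,-8.7,-1.5],-0.047]]
[ 0.61708986 -0.18799399  0.14783702] [[0.487, 0.87, 0.073], [0.873, -0.486, -0.025], [0.014, 0.076, -0.997]] 0.28455327392922447
```

View pics/w31.png

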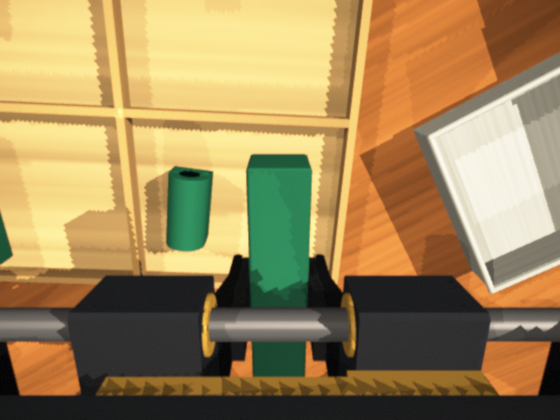

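```bash
python3 - <<'E'
from h import *
c=capture('wrist')
print(endy(c,(279,162),'bar',.0037))
E
```

```text
(array([ -1. , -54.1,  -8.8]), 'centre y', np.float64(5.9))
```

Emit:
send_rows(motion=[[[28,-22,-3],-0.05],[[29,-20,-3],-0.05],[[30,-19,-2],-0.05],[[31,-17,-2],-0.05],[[32,-16,0],-0.05]])

```text
time_s: 41.1
position: [0.5866, -0.0148, 0.142]
tcp_rot: [[0.259, 0.964, 0.065], [0.966, -0.258, -0.025], [-0.008, 0.069, -0.998]]
force: [-0.2, 0.1, -0.3]
opening: 0.288
```

Emit:
send_rows(motion=[[[32,-14,0],-0.05],[[32,-13,0],-0.05],[[32,-11,0],-0.045],[[28,-9,0],-0.04],[[20,-5,0],-0.03]])

```text
time_s: 41.52
position: [0.5498, 0.1456, 0.1258]
tcp_rot: [[0.035, 0.998, 0.044], [0.999, -0.034, -0.024], [-0.022, 0.045, -0.999]]
force: [0.6, -0.7, -1.3]
opening: 0.282
```

```bash
python3 - <<'E'
from h import *
n=nest('bar',1); plan((n[0],n[1],.1),NY)
s=bot.read_state(); print(s['position'],s['tcp_rot'].round(3).tolist(),s['opening'])
E
```

```text
d [ 10.3  10.7 -25.8] dyaw -0.5 j6 -82.2 t 41.5
[[[2.3,1.8,5.2],0.002],[[2.3,1.8,5.2],0.002],[[2.3,1.7,5.2],0.002],[[2.3,1.7,5.2],0.002],[[2.3,1.7,5.2],0.002]]
[0.54981339 0.14560988 0.12583628] [[0.035, 0.998, 0.044], [0.999, -0.034, -0.024], [-0.022, 0.045, -0.999]] 0.28247816081570104
```

```bash
cat >> h.py <<'E'
def held_end(c,k,Rg,tcpg,ctr,yawp):
    """pixel of the -y-tool end-face top/bottom edge centres for a held piece grasped flat at ctr with yaw"""
    s=bot.read_state(); p=s['position'];R=s['tcp_rot']
    Rg=np.array(Rg); a=np.radians(yawp); d=np.array([np.cos(a),np.sin(a),0])
    if d@Rg[:,1]>0: d=-d
    L,W,H=DIM[k]; out=[]
    for dz in (-H/2,H/2):
        w=np.array(ctr)+d*L/2+[0,0,dz]; t=Rg.T@(w-np.array(tcpg)); out.append(px(c,[p+R@t])[0].round(1))
    return out
E
python3 - <<'E'
from h import *
c=shot('wrist','w32.png')
Rg=[[0.487,0.87,0.082],[0.874,-0.486,-0.029],[0.015,0.086,-0.996]]
for e in (0,.003,.006):
    print(e,held_end(c,'bar',Rg,(.6309,-.193,.0087),(.6315+e*.875,-.1935-e*.485,.0175),-29))
E
```

```text
0 [array([287.3, 149.6]), array([289.6, 164.5])]
0.003 [array([287.3, 156.4]), array([289.6, 172.4])]
0.006 [array([287.3, 163.2]), array([289.6, 180.1])]
```

View pics/w32.png

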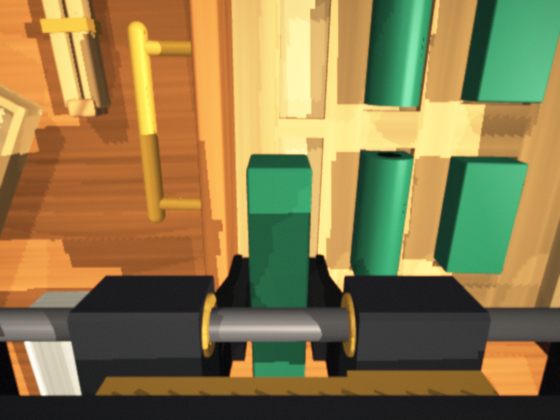

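Emit:
send_rows(motion=[[[3,2,8],0],[[3,2,9],0.01],[[3,1,9],0],[[1,0,9],0],[[0,0,9],0]])

```text
time_s: 41.98
position: [0.5537, 0.1583, 0.0731]
tcp_rot: [[0.042, 0.998, 0.036], [0.999, -0.041, -0.023], [-0.021, 0.037, -0.999]]
force: [0.5, 0.2, 0.0]
opening: 0.287
```

```bash
python3 - <<'E'
from h import *
n=nest('bar',1); plan((n[0]-.003,n[1],.045),NY)
s=bot.read_state(); print(s['position'],s['tcp_rot'].round(3).tolist(),s['opening'])
E
```

```text
d [  3.4  -1.9 -28.1] dyaw -0.1 j6 -80.4 t 42.0
[[[-0.2,0.5,5.6],0.0],[[-0.2,0.5,5.6],0.0],[[-0.2,0.5,5.6],0.0],[[-0.2,0.5,5.6],0.0],[[-0.2,0.5,5.6],0.0]]
[0.5537393  0.15828696 0.07309495] [[0.042, 0.998, 0.036], [0.999, -0.041, -0.023], [-0.021, 0.037, -0.999]] 0.28677138741599606
```

Emit:
send_rows(motion=[[[-1,1,5],0],[[-1,1,6],0],[[0,0,6],0],[[0,0,6],0],[[0,0,3],0]])

```text
time_s: 42.4
position: [0.5563, 0.1516, 0.0411]
tcp_rot: [[0.047, 0.998, 0.031], [0.999, -0.047, -0.024], [-0.022, 0.032, -0.999]]
force: [-0.1, -0.0, -1.1]
opening: 0.284
```

```bash
python3 - <<'E'
from h import *
c=shot('wrist','w33.png')
n=nest('bar',1); plan((n[0]-.003,n[1],.029),NY)
s=bot.read_state(); print(s['position'],s['tcp_rot'].round(3).tolist(),s['opening'])
E
```

```text
d [  1.1   4.7 -11.8] dyaw 0.2 j6 -80.5 t 42.5
[[[1.0,0.1,2.3],-0.001],[[1.0,0.1,2.3],-0.001],[[1.0,0.1,2.3],-0.001],[[1.0,0.1,2.3],-0.001],[[1.0,0.1,2.3],-0.001]]
[0.55605965 0.15161953 0.0408208 ] [[0.047, 0.998, 0.03], [0.999, -0.047, -0.024], [-0.022, 0.031, -0.999]] 0.2838818708976165
```

View pics/w33.png

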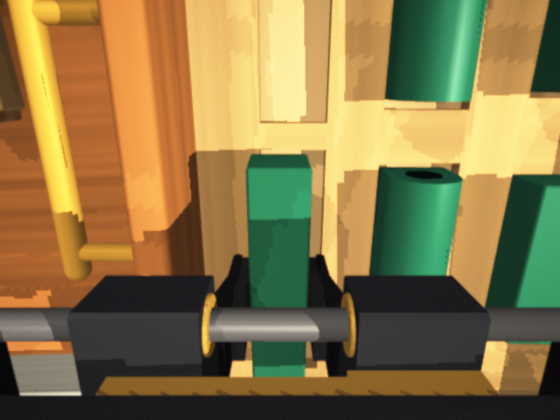

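Emit:
send_rows(motion=[[[3,0,0],0],[[2,0,1],0],[[0,0,2],0],[[0,0,2],0],[[0,0,0],0]])

```text
time_s: 42.87
position: [0.5575, 0.1574, 0.0365]
tcp_rot: [[0.047, 0.998, 0.033], [0.999, -0.046, -0.023], [-0.022, 0.034, -0.999]]
force: [1.1, 0.0, -1.1]
opening: 0.283
```

```bash
python3 - <<'E'
from h import *
n=nest('bar',1); plan((n[0]-.003,n[1],.029),NY)
s=bot.read_state(); print(s['position'],s['force'])
E
```

```text
d [-0.3 -1.  -7.5] dyaw 0.2 j6 -79.9 t 42.9
[[[-0.2,-0.1,1.5],-0.001],[[-0.2,-0.1,1.5],-0.001],[[-0.2,-0.1,1.5],-0.001],[[-0.2,-0.1,1.5],-0.001],[[-0.2,-0.1,1.5],-0.001]]
[0.55745231 0.15738274 0.03649743] [ 1.09000514  0.0332975  -1.0768023 ]
```

Emit:
send_rows(motion=[[[-1,0,2],0],[[0,0,3],0],[[0,0,3],0],[[0,0,0],0],[[0,0,0],0]])

```text
time_s: 43.28
position: [0.558, 0.1563, 0.0283]
tcp_rot: [[0.047, 0.998, 0.034], [0.999, -0.046, -0.023], [-0.022, 0.035, -0.999]]
force: [0.2, 0.1, 0.2]
opening: 0.279
```

```bash
python3 - <<'E'
from h import *
c=shot('wrist','w34.png')
n=nest('bar',1); plan((n[0]-.003,n[1],.029),NY)
s=bot.read_state(); print(s['position'],s['force'])
E
```

```text
d [-0.8  0.1  0.8] dyaw 0.2 j6 -80.0 t 43.3
[[[0.0,-0.2,-0.2],-0.001],[[0.0,-0.2,-0.2],-0.001],[[0.0,-0.2,-0.2],-0.001],[[0.0,-0.2,-0.2],-0.001],[[0.0,-0.2,-0.2],-0.001]]
[0.55791598 0.15628857 0.02820349] [ 0.40153835 -0.52490449 -1.76634661]
```

View pics/w34.png

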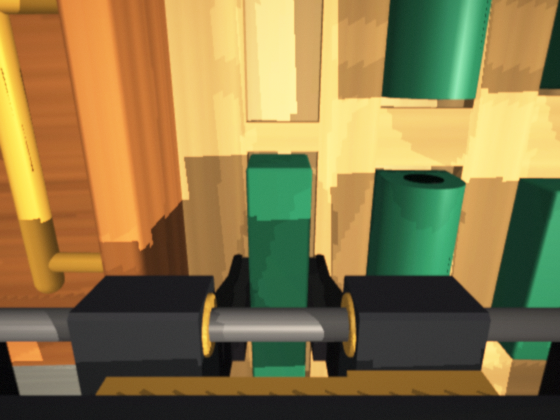

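Bar within the pocket (edges 245 and 317, end 152). I'll release.

Emit:
send_rows(motion=[[[0,0,0],0],[[0,0,0],0],[[0,0,0],0],[[0,0,-8],0],[[0,0,-20],0]], gripper=0.56)

```text
time_s: 43.75
position: [0.5548, 0.1565, 0.0544]
tcp_rot: [[0.047, 0.999, 0.027], [0.999, -0.046, -0.024], [-0.023, 0.028, -0.999]]
force: [0.1, 0.2, 0.8]
opening: 0.431
```

Emit:
send_rows(motion=[[[0,0,-38],0],[[0,0,-40],0],[[0,0,-40],0],[[0,0,-35],0],[[0,0,-20],0]])

```text
time_s: 44.17
position: [0.5475, 0.1605, 0.235]
tcp_rot: [[0.047, 0.999, 0.021], [0.999, -0.047, -0.024], [-0.023, 0.022, -0.999]]
force: [0.3, 0.9, 0.3]
opening: 0.437
```

```bash
python3 - <<'E'
from h import *
print(nest('bar',1),seeT('bar',nest('bar',1),-2.5,'w35.png',.018))
s=bot.read_state(); print(s['position'],s['tcp_rot'].round(3).tolist())
plan((.53,-.36,.24),60)
E
```

```text
[0.5601333  0.15635337] (np.float64(0.5593), np.float64(0.1547), np.float64(-2.5), np.float64(0.919))
[0.54972236 0.16088995 0.23857649] [[0.047, 0.998, 0.028], [0.999, -0.046, -0.024], [-0.022, 0.029, -0.999]]
d [ -19.7 -520.9    1.4] dyaw -27.3 j6 -80.7 t 44.2
[[[-34.7,0.3,0.7],0.032],[[-34.7,1.4,0.7],0.032],[[-34.7,2.5,0.7],0.032],[[-34.6,3.6,0.7],0.032],[[-34.4,4.7,0.7],0.032]]
[[[-34.3,5.8,0.7],0.032],[[-34.1,6.9,0.7],0.032],[[-33.8,8.0,0.7],0.032],[[-33.6,9.0,0.7],0.032],[[-33.2,10.1,0.7],0.032]]
[[[-32.9,11.1,0.7],0.032],[[-32.5,12.2,0.7],0.032],[[-32.1,13.2,0.7],0.032],[[-31.7,14.2,0.7],0.032],[[-31.2,15.2,0.7],0.032]]
```

View pics/w35.png

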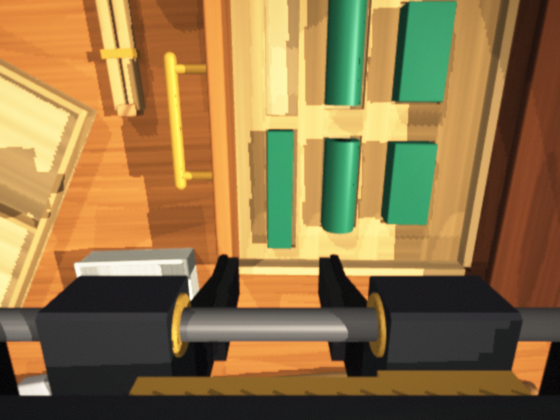

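Emit:
send_rows(motion=[[[-38,0,0],0.032],[[-38,1,0],0.032],[[-38,2,0],0.032],[[-38,3,0],0.032],[[-38,4,0],0.032]], gripper=0.54)

```text
time_s: 44.63
position: [0.5408, -0.0264, 0.2509]
tcp_rot: [[0.197, 0.979, 0.046], [0.98, -0.196, -0.02], [-0.011, 0.049, -0.999]]
force: [0.9, -0.0, 0.3]
opening: 0.459
```

Emit:
send_rows(motion=[[[-38,5,0],0.032],[[-38,6,0],0.032],[[-38,7,0],0.032],[[-38,8,0],0.032],[[-38,9,0],0.032]])

```text
time_s: 45.05
position: [0.5215, -0.2269, 0.2573]
tcp_rot: [[0.356, 0.933, 0.049], [0.934, -0.356, -0.021], [-0.002, 0.054, -0.999]]
force: [1.2, -0.1, 0.1]
opening: 0.457
```

Emit:
send_rows(motion=[[[-38,10,4],0.032],[[-38,11,4],0.032],[[-38,12,4],0.032],[[-36,12,4],0.032],[[-30,10,4],0.03]])

```text
time_s: 45.47
position: [0.4943, -0.4242, 0.2433]
tcp_rot: [[0.508, 0.86, 0.054], [0.862, -0.507, -0.025], [0.006, 0.059, -0.998]]
force: [0.4, -0.3, -0.1]
opening: 0.461
```

```bash
python3 - <<'E'
from h import *
f=seeT('bar',(.5006,-.4107),-30,'w36.png');print(f)
plan((f[0],f[1],.06),f[2]+90,calls=2)
s=bot.read_state(); print(s['position'],s['tcp_rot'].round(3).tolist(),s['opening'])
E
```

```text
(np.float64(0.5013), np.float64(-0.4097), np.float64(-29.6), np.float64(0.896))
d [   8.4   21.4 -182.5] dyaw 1.2 j6 -111.2 t 45.5
[[[2.3,-1.5,18.2],-0.002],[[2.3,-1.5,18.2],-0.002],[[2.3,-1.5,18.2],-0.002],[[2.3,-1.5,18.2],-0.002],[[2.3,-1.5,18.2],-0.002]]
[[[2.3,-1.5,18.2],-0.002],[[2.3,-1.5,18.2],-0.002],[[2.3,-1.5,18.2],-0.002],[[2.3,-1.5,18.2],-0.002],[[2.3,-1.5,18.2],-0.002]]
[ 0.49287983 -0.43107264  0.24253413] [[0.512, 0.857, 0.053], [0.859, -0.511, -0.031], [0.0, 0.062, -0.998]] 0.4649622350477404
```

View pics/w36.png

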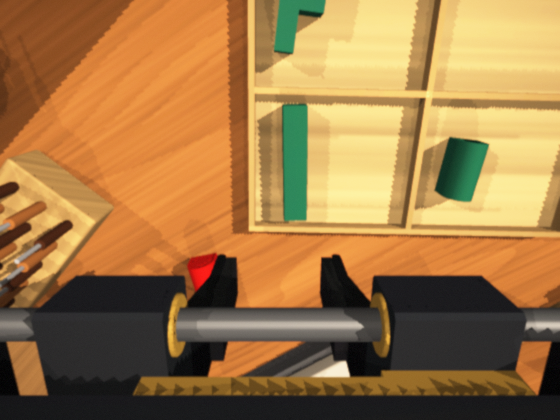

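Emit:
send_rows(motion=[[[6,-3,16],-0.01],[[5,-2,18],-0.01],[[4,-2,18],0],[[3,-1,18],0],[[3,-1,18],0]])

```text
time_s: 45.93
position: [0.5, -0.4199, 0.1572]
tcp_rot: [[0.502, 0.863, 0.061], [0.865, -0.5, -0.043], [-0.007, 0.075, -0.997]]
force: [-0.0, -0.1, -0.5]
opening: 0.458
```

Emit:
send_rows(motion=[[[2,-1,18],0],[[2,-1,18],0],[[2,-1,18],0],[[2,-1,16],0],[[1,0,12],0]])

```text
time_s: 46.35
position: [0.5053, -0.41, 0.0718]
tcp_rot: [[0.501, 0.863, 0.06], [0.865, -0.499, -0.041], [-0.006, 0.072, -0.997]]
force: [-0.2, 0.8, -0.3]
opening: 0.46
```

```bash
python3 - <<'E'
from h import *
c=shot('wrist','w37.png')
plan((.5028,-.4071,.011),60.4,calls=1)
s=bot.read_state(); print(s['position'],s['tcp_rot'].round(3).tolist(),s['opening'])
E
```

```text
d [ -1.8   1.8 -58.5] dyaw 0.5 j6 -110.3 t 46.4
[[[0.2,-1.3,11.6],-0.002],[[0.2,-1.3,11.6],-0.002],[[0.2,-1.3,11.6],-0.002],[[0.2,-1.3,11.6],-0.002],[[0.2,-1.3,11.6],-0.002]]
[ 0.50455575 -0.40893858  0.06954986] [[0.501, 0.864, 0.058], [0.865, -0.5, -0.038], [-0.004, 0.069, -0.998]] 0.4600392239287336
```

View pics/w37.png

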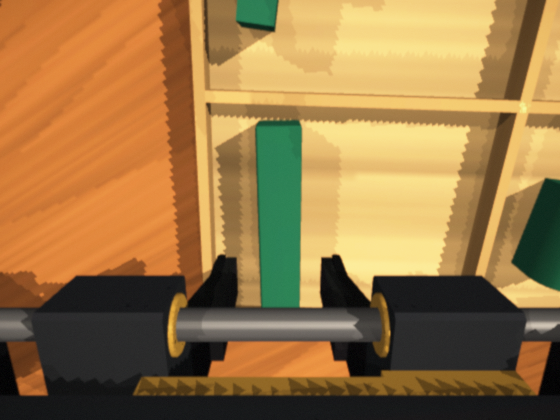

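Emit:
send_rows(motion=[[[1,-2,10],0],[[1,-1,12],0],[[0,-1,12],0],[[0,-1,12],0],[[0,0,8],0]])

```text
time_s: 46.82
position: [0.5061, -0.4081, 0.0142]
tcp_rot: [[0.5, 0.864, 0.061], [0.866, -0.499, -0.043], [-0.006, 0.075, -0.997]]
force: [-1.5, -0.2, -0.2]
opening: 0.46
```

```bash
python3 - <<'E'
from h import *
plan((.5025,-.408,.0105),60.4,calls=1)
s=bot.read_state(); print(s['position'],s['tcp_rot'].round(3).tolist(),s['force'])
E
```

```text
d [-3.6  0.1 -3.7] dyaw 0.4 j6 -110.4 t 46.8
[[[-0.3,-0.7,0.7],-0.001],[[-0.3,-0.7,0.7],-0.001],[[-0.3,-0.7,0.7],-0.001],[[-0.3,-0.7,0.7],-0.001],[[-0.3,-0.7,0.7],-0.001]]
[ 0.50607338 -0.40813533  0.01418665] [[0.5, 0.864, 0.061], [0.866, -0.499, -0.043], [-0.006, 0.075, -0.997]] [-1.54902966 -0.23529536 -0.2000666 ]
```

Emit:
send_rows(motion=[[[-1,-3,2],0],[[0,-1,1],0],[[0,0,0],0],[[0,0,0],0],[[0,0,0],0]])

```text
time_s: 47.23
position: [0.5012, -0.4068, 0.0082]
tcp_rot: [[0.501, 0.863, 0.06], [0.865, -0.499, -0.041], [-0.005, 0.072, -0.997]]
force: [-0.5, 0.1, -0.7]
opening: 0.458
```

Emit:
send_rows(motion=[[[0,0,0],0],[[0,0,0],0],[[0,0,0],0],[[0,0,0],0],[[0,0,0],0]], gripper=1.0)

```text
time_s: 47.65
position: [0.5021, -0.408, 0.0103]
tcp_rot: [[0.501, 0.863, 0.062], [0.865, -0.499, -0.044], [-0.007, 0.076, -0.997]]
force: [-0.5, 0.5, -1.0]
opening: 0.283
```

Emit:
send_rows(motion=[[[0,0,-20],0],[[0,0,-38],0],[[0,0,-38],0],[[0,0,-38],0],[[0,0,-5],0]])

```text
time_s: 48.07
position: [0.4912, -0.3994, 0.1486]
tcp_rot: [[0.501, 0.864, 0.054], [0.866, -0.5, -0.034], [-0.003, 0.064, -0.998]]
force: [1.3, -1.5, 0.3]
opening: 0.285
```

```bash
python3 - <<'E'
from h import *
c=shot('wrist','w38.png')
n=nest('bar',-1); plan((n[0],n[1],.15),NY)
s=bot.read_state(); print(s['position'],s['tcp_rot'].round(3).tolist(),s['opening'])
E
```

```text
d [-66.4 561.1   2.8] dyaw 27.6 j6 -110.5 t 48.1
[[[22.6,-16.9,-1.2],-0.024],[[23.0,-16.3,-1.2],-0.024],[[23.4,-15.8,-1.2],-0.024],[[23.8,-15.2,-1.2],-0.024],[[24.1,-14.6,-1.2],-0.024]]
[[[24.5,-14.0,-1.2],-0.024],[[24.8,-13.5,-1.2],-0.024],[[25.1,-12.9,-1.2],-0.024],[[25.4,-12.2,-1.2],-0.024],[[25.7,-11.6,-1.2],-0.024]]
[[[26.0,-11.0,-1.2],-0.024],[[26.2,-10.4,-1.2],-0.024],[[26.5,-9.7,-1.2],-0.024],[[26.7,-9.1,-1.2],-0.024],[[26.9,-8.5,-1.2],-0.024]]
[[[27.1,-7.8,-1.2],-0.024],[[27.3,-7.2,-1.2],-0.024],[[27.5,-6.5,-1.2],-0.024],[[27.6,-5.8,-1.2],-0.024],[[27.7,-5.2,-1.2],-0.024]]
[ 0.49066077 -0.39881856  0.14720013] [[0.501, 0.864, 0.053], [0.865, -0.5, -0.033], [-0.002, 0.062, -0.998]] 0.28492283114053835
```

View pics/w38.png

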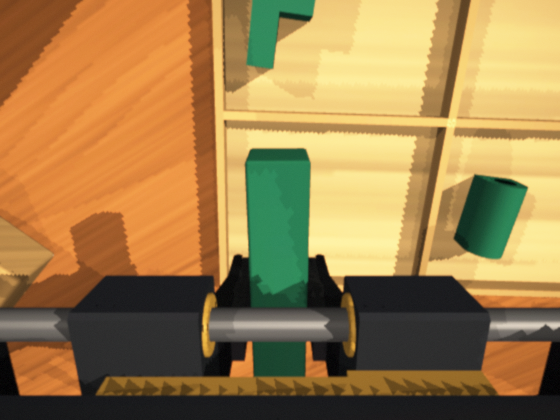

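```bash
python3 - <<'E'
from h import *
c=capture('wrist')
Rg=[[0.501,0.863,0.062],[0.865,-0.499,-0.044],[-0.007,0.076,-0.997]]
tc=np.array([.5021,-.408,.0103])
for o in (-2,0,2,4):
    y=o/1000; ctr=tc+np.array([.869*y,-.494*y,.0072])
    print('centre offset',o,held_end(c,'bar',Rg,tc,ctr,-29.6))
im=c['image'][130:190,230:330]; cv2.imwrite('pics/z38.png',cv2.resize(im,None,fx=6,fy=6,interpolation=2))
E
```

```text
centre offset -2 [array([281.7, 140.4]), array([281.6, 153. ])]
centre offset 0 [array([281.8, 144.9]), array([281.7, 158.2])]
centre offset 2 [array([281.8, 149.4]), array([281.7, 163.4])]
centre offset 4 [array([281.8, 153.9]), array([281.7, 168.5])]
```

View pics/z38.png

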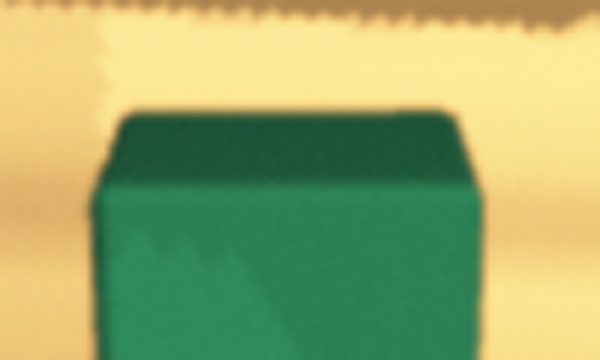

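Emit:
send_rows(motion=[[[23,-17,-2],-0.024],[[23,-17,-2],-0.024],[[24,-16,0],-0.024],[[24,-15,0],-0.024],[[25,-15,0],-0.024]])

```text
time_s: 48.58
position: [0.4702, -0.2553, 0.1357]
tcp_rot: [[0.397, 0.917, 0.045], [0.918, -0.396, -0.028], [-0.008, 0.053, -0.999]]
force: [-0.5, 0.7, -1.0]
opening: 0.287
```

Emit:
send_rows(motion=[[[25,-14,0],-0.024],[[25,-14,0],-0.024],[[25,-13,0],-0.024],[[26,-12,0],-0.024],[[26,-12,0],-0.024]])

```text
time_s: 49.0
position: [0.4455, -0.1029, 0.122]
tcp_rot: [[0.281, 0.959, 0.028], [0.96, -0.281, -0.016], [-0.008, 0.031, -0.999]]
force: [1.1, 0.8, -1.1]
opening: 0.285
```

Emit:
send_rows(motion=[[[26,-11,0],-0.024],[[26,-10,0],-0.024],[[27,-10,0],-0.024],[[27,-9,0],-0.024],[[27,-8,0],-0.024]])

```text
time_s: 49.42
position: [0.4204, 0.0464, 0.1116]
tcp_rot: [[0.16, 0.987, 0.008], [0.987, -0.16, -0.01], [-0.008, 0.009, -1.0]]
force: [1.2, -0.2, -0.5]
opening: 0.287
```

```bash
python3 - <<'E'
from h import *
n=nest('bar',-1); plan((n[0],n[1],.12),NY)
s=bot.read_state(); print(s['position'],s['tcp_rot'].round(3).tolist(),s['opening'])
E
```

```text
d [  3.8 115.9   8.4] dyaw 6.7 j6 -88.7 t 49.4
[[[23.0,-2.9,-1.9],-0.023],[[23.0,-2.4,-1.9],-0.023],[[23.1,-1.9,-1.9],-0.023],[[23.1,-1.3,-1.9],-0.023],[[23.2,-0.8,-1.9],-0.023]]
[0.4204481  0.04640555 0.11155218] [[0.16, 0.987, 0.008], [0.987, -0.16, -0.01], [-0.008, 0.009, -1.0]] 0.2874952964784267
```

Emit:
send_rows(motion=[[[24,-3,-2],-0.023],[[24,-2,-2],-0.023],[[24,-2,0],-0.023],[[22,-1,3],-0.023],[[14,-1,6],-0.023]])

```text
time_s: 49.83
position: [0.4146, 0.1626, 0.098]
tcp_rot: [[0.037, 0.999, -0.012], [0.999, -0.037, -0.009], [-0.01, -0.012, -1.0]]
force: [0.6, -0.3, -0.8]
opening: 0.285
```

```bash
python3 - <<'E'
from h import *
n=nest('bar',-1); plan((n[0]-.0015,n[1],.045),NY)
s=bot.read_state(); print(s['position'],s['tcp_rot'].round(3).tolist(),s['opening'])
E
```

```text
d [  8.2  -0.4 -53. ] dyaw -0.4 j6 -80.0 t 49.8
[[[0.1,1.8,10.6],0.001],[[0.1,1.8,10.6],0.001],[[0.1,1.8,10.6],0.001],[[0.1,1.8,10.6],0.001],[[0.1,1.8,10.6],0.001]]
[0.41457193 0.16262336 0.09804224] [[0.037, 0.999, -0.012], [0.999, -0.037, -0.009], [-0.01, -0.012, -1.0]] 0.2852290555676075
```

Emit:
send_rows(motion=[[[0,3,9],0],[[0,3,11],0],[[0,2,11],0],[[0,1,11],0],[[0,0,8],0]])

```text
time_s: 50.25
position: [0.4179, 0.1636, 0.0391]
tcp_rot: [[0.03, 0.999, -0.024], [0.999, -0.03, -0.011], [-0.012, -0.023, -1.0]]
force: [-0.3, -0.3, -0.6]
opening: 0.282
```

```bash
python3 - <<'E'
from h import *
c=shot('wrist','w39.png')
n=nest('bar',-1); plan((n[0]-.0015,n[1],.030),NY)
s=bot.read_state(); print(s['position'],s['tcp_rot'].round(3).tolist(),s['opening'],s['force'])
E
```

```text
d [ 5.9 -1.1 -8. ] dyaw -0.8 j6 -80.1 t 50.3
[[[-0.2,1.2,1.6],0.003],[[-0.2,1.2,1.6],0.003],[[-0.2,1.2,1.6],0.003],[[-0.1,1.2,1.6],0.003],[[-0.1,1.2,1.6],0.003]]
[0.41687488 0.1633234  0.03801068] [[0.03, 0.999, -0.027], [0.999, -0.031, -0.011], [-0.012, -0.026, -1.0]] 0.2841575672348563 [-0.33360046 -0.22846413 -1.37798432]
```

View pics/w39.png

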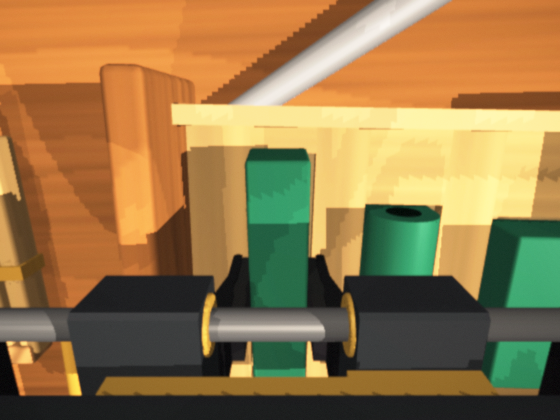

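Emit:
send_rows(motion=[[[-1,4,-3],0.01],[[0,2,0],0.005],[[0,1,0],0],[[0,0,0],0],[[0,0,0],0]])

```text
time_s: 50.72
position: [0.4236, 0.1602, 0.0396]
tcp_rot: [[0.05, 0.998, -0.031], [0.999, -0.05, -0.012], [-0.013, -0.031, -0.999]]
force: [-1.0, -0.5, -0.6]
opening: 0.281
```

```bash
python3 - <<'E'
from h import *
n=nest('bar',-1); plan((n[0]-.001,n[1],.030),NY)
s=bot.read_state(); print(s['position'],s['tcp_rot'].round(3).tolist(),s['opening'],s['force'])
E
```

```text
d [-0.3  2.  -9.6] dyaw 0.4 j6 -79.5 t 50.7
[[[0.4,-0.0,1.9],-0.001],[[0.4,-0.0,1.9],-0.001],[[0.4,-0.0,1.9],-0.001],[[0.4,-0.0,1.9],-0.001],[[0.4,-0.0,1.9],-0.001]]
[0.42355404 0.16021582 0.03956106] [[0.05, 0.998, -0.031], [0.999, -0.05, -0.012], [-0.013, -0.031, -0.999]] 0.28117747201637444 [-0.988714  -0.5243456 -0.6238659]
```

Emit:
send_rows(motion=[[[2,0,2],0],[[0,0,3],0],[[0,0,3],0],[[0,0,2],0],[[0,0,0],0]])

```text
time_s: 51.13
position: [0.4243, 0.1626, 0.0301]
tcp_rot: [[0.049, 0.998, -0.027], [0.999, -0.05, -0.011], [-0.013, -0.027, -1.0]]
force: [0.3, -0.6, -0.4]
opening: 0.285
```

```bash
python3 - <<'E'
from h import *
c=shot('wrist','w40.png')
n=nest('bar',-1); plan((n[0]-.001,n[1],.030),NY)
s=bot.read_state(); print(s['position'],s['tcp_rot'].round(3).tolist(),s['opening'],s['force'])
E
```

```text
d [-1.  -0.2 -0.2] dyaw 0.3 j6 -79.2 t 51.2
[[[-0.1,-0.2,0.1],-0.001],[[-0.1,-0.2,0.1],-0.001],[[-0.1,-0.2,0.1],-0.001],[[-0.1,-0.2,0.1],-0.001],[[-0.1,-0.2,0.1],-0.001]]
[0.42427484 0.1625131  0.03023152] [[0.049, 0.998, -0.028], [0.999, -0.05, -0.011], [-0.013, -0.027, -1.0]] 0.2844088658063292 [-0.5635265   0.69009052 -1.30988232]
```

View pics/w40.png

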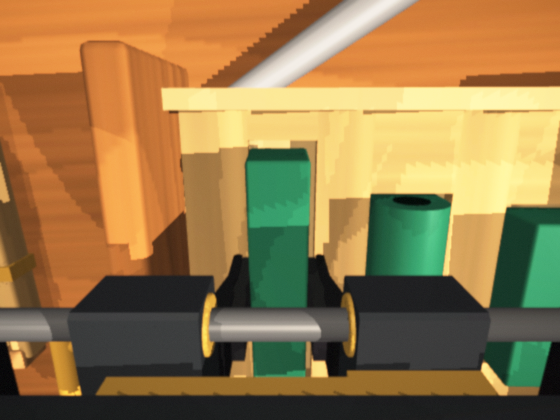

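Emit:
send_rows(motion=[[[0,-1,0],0],[[0,0,0],0],[[0,0,0],0],[[0,0,0],0],[[0,0,0],0]])

```text
time_s: 51.6
position: [0.4229, 0.1627, 0.0302]
tcp_rot: [[0.049, 0.998, -0.028], [0.999, -0.05, -0.011], [-0.013, -0.027, -1.0]]
force: [-0.4, 0.3, -1.6]
opening: 0.285
```

Emit:
send_rows(motion=[[[0,0,0],0],[[0,0,0],0],[[0,0,0],0],[[0,0,-8],0],[[0,0,-20],0]], gripper=0.56)

```text
time_s: 52.02
position: [0.4219, 0.1626, 0.0571]
tcp_rot: [[0.049, 0.998, -0.034], [0.999, -0.05, -0.012], [-0.014, -0.033, -0.999]]
force: [-0.1, 0.8, 0.9]
opening: 0.433
```

Emit:
send_rows(motion=[[[0,0,-38],0],[[0,0,-40],0],[[0,0,-40],0],[[0,0,-35],0],[[0,0,-20],0]])

```text
time_s: 52.43
position: [0.4251, 0.1643, 0.2382]
tcp_rot: [[0.05, 0.998, -0.041], [0.999, -0.05, -0.013], [-0.015, -0.041, -0.999]]
force: [1.0, 0.0, -0.2]
opening: 0.443
```

```bash
python3 - <<'E'
from h import *
print(nest('bar',-1),seeT('bar',nest('bar',-1),-2.5,'w41.png',.018))
s=bot.read_state(); print(s['position'],s['tcp_rot'].round(3).tolist())
plan((.6,-.25,.22),55)
E
```

```text
[0.42426181 0.16226413] (np.float64(0.4213), np.float64(0.1606), np.float64(-2.1), np.float64(0.919))
[0.42738904 0.16471665 0.24105027] [[0.05, 0.998, -0.035], [0.999, -0.05, -0.012], [-0.014, -0.034, -0.999]]
d [ 172.6 -414.7  -21.1] dyaw -32.2 j6 -79.6 t 52.5
[[[-27.0,12.9,1.3],0.037],[[-26.5,13.9,1.3],0.037],[[-26.0,14.9,1.3],0.037],[[-25.4,15.9,1.3],0.037],[[-24.8,16.8,1.3],0.037]]
[[[-24.1,17.7,1.3],0.037],[[-23.5,18.6,1.3],0.037],[[-22.8,19.5,1.3],0.037],[[-22.0,20.3,1.3],0.037],[[-21.2,21.1,1.3],0.037]]
[[[-20.4,21.9,1.3],0.037],[[-19.6,22.6,1.3],0.037],[[-18.7,23.4,1.3],0.037],[[-17.8,24.1,1.3],0.037],[[-16.9,24.7,1.3],0.037]]
```

View pics/w41.png

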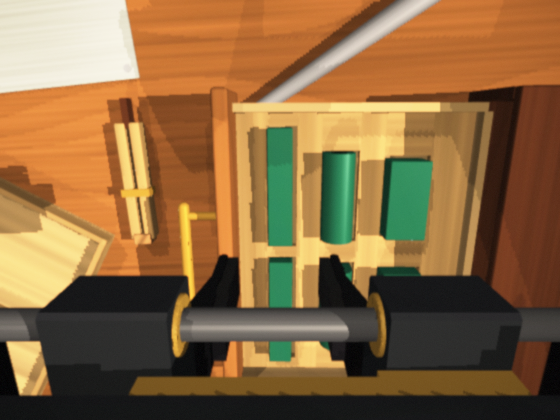

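```bash
python3 - <<'E'
from h import *
c=capture('wrist'); im=c['image'][110:270,230:340]
out=cv2.resize(im,None,fx=5,fy=5,interpolation=cv2.INTER_CUBIC)
# overlay: expected seated silhouette at nest
n=nest('bar',-1)
for dx,col in((0,(0,0,255)),(-.003,(255,255,0))):
    S=sil(c,'bar',(n[0]+dx,n[1]-.0015*(dx<0),Q[2]),.018,5,(230,110),out.shape[:2])
    for q in cv2.findContours(S,0,2)[0]: cv2.polylines(out,[q],True,col,1)
cv2.imwrite('pics/z41.png',out[:590])
E
```

```text
(no output)
```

View pics/z41.png

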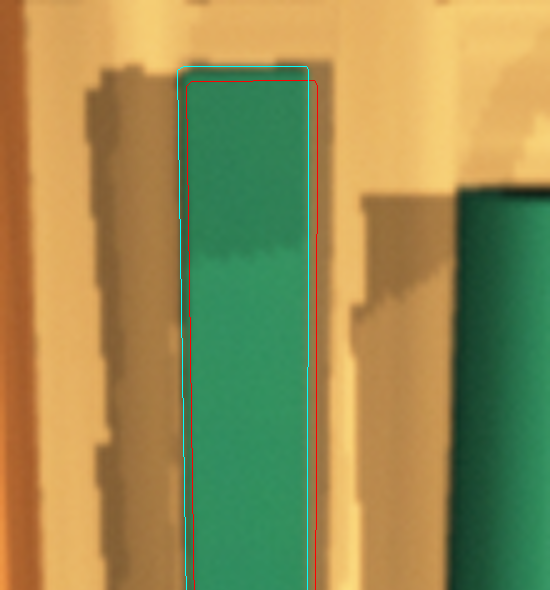

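The bar lies inside its pocket, with even width along its length. Next, the stub at (0.595, -0.260).

Emit:
send_rows(motion=[[[-28,13,0],0.037],[[-27,14,0],0.037],[[-27,15,0],0.037],[[-26,16,0],0.037],[[-26,17,0],0.037]], gripper=0.37)

```text
time_s: 52.95
position: [0.4797, 0.0232, 0.2371]
tcp_rot: [[0.229, 0.973, -0.041], [0.973, -0.229, -0.009], [-0.018, -0.038, -0.999]]
force: [0.8, -0.2, -0.1]
opening: 0.621
```

Emit:
send_rows(motion=[[[-25,18,0],0.037],[[-25,19,0],0.037],[[-24,20,0],0.037],[[-23,21,0],0.037],[[-22,21,0],0.037]])

```text
time_s: 53.37
position: [0.5338, -0.1261, 0.2297]
tcp_rot: [[0.413, 0.909, -0.054], [0.91, -0.414, -0.004], [-0.026, -0.048, -0.999]]
force: [0.2, 0.5, -0.1]
opening: 0.633
```

Emit:
send_rows(motion=[[[-21,22,6],0.037],[[-20,22,6],0.037],[[-18,22,6],0.037],[[-16,20,6],0.037],[[-12,15,6],0.03]])

```text
time_s: 53.78
position: [0.5774, -0.2582, 0.1903]
tcp_rot: [[0.577, 0.814, -0.063], [0.816, -0.578, 0.001], [-0.035, -0.052, -0.998]]
force: [-0.5, -0.1, 0.3]
opening: 0.628
```

```bash
python3 - <<'E'
from h import *
f=seeT('stub',(.5948,-.2598),-35,'w42.png');print(f)
plan((f[0],f[1],.05),f[2]+90,calls=2)
s=bot.read_state(); print(s['position'],s['tcp_rot'].round(3).tolist(),s['opening'])
E
```

```text
(np.float64(0.5948), np.float64(-0.2599), np.float64(-35.6), np.float64(0.897))
d [  17.1    1.8 -138.5] dyaw -0.1 j6 -87.1 t 53.8
[[[1.7,2.0,13.7],0.0],[[1.7,2.0,13.7],0.0],[[1.7,2.0,13.7],0.0],[[1.7,2.0,13.7],0.0],[[1.7,2.0,13.7],0.0]]
[[[1.7,2.0,13.7],0.0],[[1.7,2.0,13.7],0.0],[[1.7,2.0,13.7],0.0],[[1.7,2.0,13.7],0.0],[[1.7,2.0,13.7],0.0]]
[ 0.57765105 -0.26168088  0.18854907] [[0.58, 0.812, -0.063], [0.814, -0.581, -0.001], [-0.037, -0.051, -0.998]] 0.6298517502343195
```

View pics/w42.png

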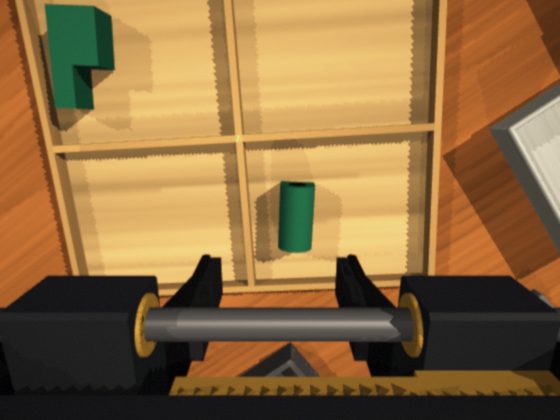

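Emit:
send_rows(motion=[[[3,3,12],0],[[3,3,14],0],[[3,2,14],0],[[2,2,14],0],[[2,2,14],0]], gripper=0.48)

```text
time_s: 54.25
position: [0.588, -0.2588, 0.112]
tcp_rot: [[0.583, 0.81, -0.068], [0.812, -0.584, 0.003], [-0.038, -0.057, -0.998]]
force: [0.1, 0.5, 0.3]
opening: 0.524
```

Emit:
send_rows(motion=[[[2,2,14],0],[[2,2,14],0],[[2,1,14],0],[[1,1,14],0],[[1,0,10],0]])

```text
time_s: 54.67
position: [0.5871, -0.2478, 0.0343]
tcp_rot: [[0.579, 0.811, -0.082], [0.814, -0.58, 0.012], [-0.037, -0.073, -0.997]]
force: [-1.0, -0.1, 0.5]
opening: 0.52
```

```bash
python3 - <<'E'
from h import *
f=seeT('stub',(.5948,-.2598),-35,'w43.png');print(f)
plan((.5971,-.2566,.012),54.5,calls=1)
s=bot.read_state(); print(s['position'],s['tcp_rot'].round(3).tolist(),s['opening'])
E
```

```text
(np.float64(0.5951), np.float64(-0.2601), np.float64(-36.6), np.float64(0.803))
d [ 11.5 -10.  -20.2] dyaw -0.1 j6 -85.1 t 54.7
[[[-0.1,3.4,3.8],0.0],[[-0.1,3.4,3.8],0.0],[[-0.1,3.4,3.8],0.0],[[-0.1,3.4,3.8],0.0],[[-0.1,3.4,3.8],0.0]]
[ 0.58555494 -0.2465739   0.03224933] [[0.579, 0.811, -0.085], [0.815, -0.58, 0.015], [-0.038, -0.078, -0.996]] 0.5247036793088454
```

View pics/w43.png

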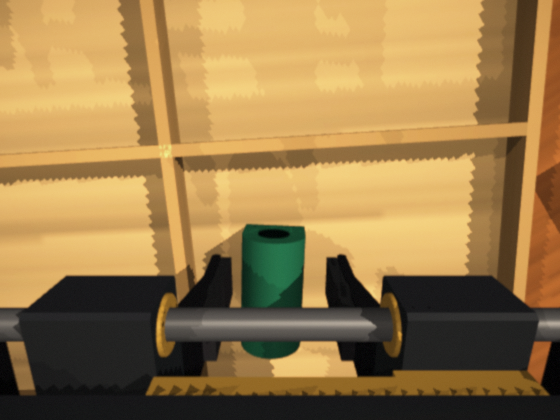

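Emit:
send_rows(motion=[[[0,6,2],0],[[0,5,3],0],[[0,3,4],0],[[0,1,4],0],[[0,0,4],0]])

```text
time_s: 55.13
position: [0.5977, -0.255, 0.0129]
tcp_rot: [[0.578, 0.812, -0.085], [0.815, -0.579, 0.014], [-0.038, -0.078, -0.996]]
force: [-0.4, -0.7, 0.3]
opening: 0.519
```

```bash
python3 - <<'E'
from h import *
plan((.5964,-.2575,.012),54.5,calls=1)
s=bot.read_state(); print(s['position'],s['tcp_rot'].round(3).tolist(),s['force'])
E
```

```text
d [-1.3 -2.5 -0.9] dyaw -0.2 j6 -85.2 t 55.1
[[[-0.6,0.1,0.2],0.001],[[-0.6,0.1,0.2],0.001],[[-0.6,0.1,0.2],0.001],[[-0.6,0.1,0.2],0.001],[[-0.6,0.1,0.2],0.001]]
[ 0.59771327 -0.2549877   0.01294252] [[0.578, 0.812, -0.085], [0.815, -0.579, 0.014], [-0.038, -0.078, -0.996]] [-0.37818385 -0.74998235  0.29340404]
```

Emit:
send_rows(motion=[[[-1,0,0],0],[[0,0,0],0],[[0,0,0],0],[[0,0,0],0],[[0,0,0],0]], gripper=1.0)

```text
time_s: 55.55
position: [0.5972, -0.2566, 0.0135]
tcp_rot: [[0.578, 0.812, -0.084], [0.815, -0.579, 0.014], [-0.038, -0.076, -0.996]]
force: [-0.5, -0.2, -0.2]
opening: 0.362
```

Emit:
send_rows(motion=[[[0,0,-20],0],[[0,0,-38],0],[[0,0,-38],0],[[0,0,-38],0],[[0,0,-5],0]])

```text
time_s: 55.97
position: [0.6062, -0.2567, 0.153]
tcp_rot: [[0.578, 0.81, -0.094], [0.815, -0.579, 0.021], [-0.038, -0.088, -0.995]]
force: [0.3, -0.7, 1.1]
opening: 0.363
```

```bash
python3 - <<'E'
from h import *
c=shot('wrist','w44.png')
for r in place_of('wrist','tin'): print(r['p'],r['xy'],at(c,r['xy'],0).round(4))
plan((.715,-.025,.13),80)
s=bot.read_state(); print(s['position'],s['tcp_rot'].round(3).tolist(),s['opening'])
E
```

```text
d [111.4 230.3 -18.6] dyaw 25.4 j6 -85.6 t 56.1
[[[25.3,-4.1,1.3],-0.044],[[25.4,-3.0,1.3],-0.044],[[25.5,-1.9,1.3],-0.044],[[25.6,-0.8,1.3],-0.044],[[25.6,0.4,1.3],-0.044]]
[[[25.6,1.5,1.3],-0.044],[[25.5,2.6,1.3],-0.044],[[25.3,3.8,1.3],-0.044],[[25.1,4.9,1.3],-0.044],[[24.9,6.0,1.3],-0.044]]
[ 0.60362213 -0.25526885  0.14855911] [[0.578, 0.81, -0.1], [0.815, -0.579, 0.024], [-0.038, -0.096, -0.995]] 0.3630570575893203
```

View pics/w44.png

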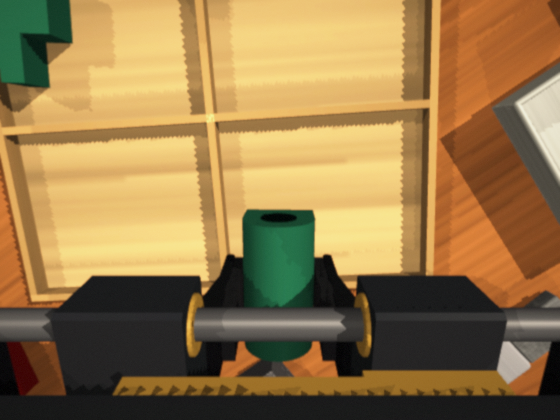

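```bash
python3 - <<'E'
from h import *
plan((.745,-.003,.12),0,calls=2)
E
```

```text
d [141.4 252.3 -28.6] dyaw -54.6 j6 -85.6 t 56.1
[[[28.8,-2.9,2.0],0.095],[[28.4,-5.6,2.0],0.095],[[27.8,-8.3,2.0],0.095],[[26.9,-10.9,2.0],0.095],[[25.7,-13.4,2.0],0.095]]
[[[24.3,-15.8,2.0],0.095],[[22.7,-18.0,2.0],0.095],[[20.9,-20.1,2.0],0.095],[[18.9,-22.0,2.0],0.095],[[16.7,-23.7,2.0],0.095]]
```

Emit:
send_rows(motion=[[[29,-3,0],0.095],[[28,-6,0],0.095],[[28,-8,0],0.095],[[27,-11,0],0.095],[[26,-14,0],0.095]])

```text
time_s: 56.48
position: [0.6695, -0.1304, 0.1356]
tcp_rot: [[0.898, 0.426, -0.115], [0.431, -0.902, 0.029], [-0.092, -0.075, -0.993]]
force: [0.1, 0.3, -1.1]
opening: 0.363
```

Emit:
send_rows(motion=[[[24,-16,0],0.095],[[23,-18,0],0.095],[[21,-20,2],0.095],[[16,-20,2],0.095],[[10,-16,2],0.08]])

```text
time_s: 56.9
position: [0.7314, -0.0078, 0.1106]
tcp_rot: [[0.99, -0.041, -0.137], [-0.037, -0.999, 0.035], [-0.138, -0.029, -0.99]]
force: [-0.4, -0.5, -1.4]
opening: 0.365
```

```bash
python3 - <<'E'
from h import *
c=shot('wrist','w45.png')
for r in place_of('wrist','tin'): print(r['p'],r['xy'],at(c,r['xy'],0).round(4))
plan((.748,0,.06),0)
s=bot.read_state(); print(s['position'],s['tcp_rot'].round(3).tolist(),s['opening'])
E
```

```text
0.95 [266.4, 216.9] [ 0.7057 -0.0115  0.    ]
d [ 17.2   6.1 -49.4] dyaw 1.7 j6 -7.8 t 57.0
[[[4.8,-1.0,9.4],-0.006],[[4.8,-1.0,9.4],-0.006],[[4.8,-1.0,9.4],-0.006],[[4.8,-0.9,9.4],-0.006],[[4.8,-0.9,9.4],-0.006]]
[ 0.73077987 -0.00610018  0.10944513] [[0.99, -0.035, -0.139], [-0.03, -0.999, 0.035], [-0.14, -0.031, -0.99]] 0.3658520712741351
```

View pics/w45.png

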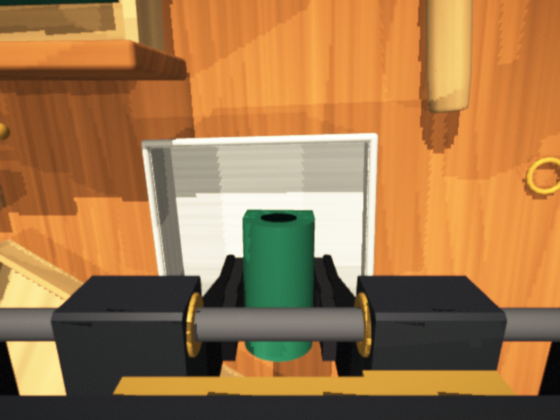

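```bash
python3 - <<'E'
from h import *
c=capture('wrist')
for u in((145,144),(376,136),(371,270)): print(at(c,u,.035).round(4))
E
```

```text
[0.6308 0.0509 0.035 ]
[0.7818 0.0526 0.035 ]
[ 0.7817 -0.0361  0.035 ]
```

Emit:
send_rows(motion=[[[-8,2,14],-0.01],[[-2,0,16],-0.01],[[-1,0,16],0],[[-1,0,15],0],[[0,0,12],0]])

```text
time_s: 57.47
position: [0.7049, -0.014, 0.0358]
tcp_rot: [[0.99, -0.01, -0.141], [-0.006, -1.0, 0.031], [-0.141, -0.03, -0.99]]
force: [0.5, 0.4, -0.2]
opening: 0.365
```

```bash
python3 - <<'E'
from h import *
plan((.734,-.008,.022),0)
s=bot.read_state(); print(s['position'],s['tcp_rot'].round(3).tolist(),s['force'])
E
```

```text
d [ 29.1   6.  -13.8] dyaw 0.3 j6 -10.0 t 57.5
[[[6.1,-1.2,1.9],-0.001],[[6.1,-1.2,1.9],-0.001],[[6.1,-1.2,1.9],-0.001],[[6.1,-1.2,1.9],-0.001],[[6.1,-1.2,1.9],-0.001]]
[ 0.70492341 -0.01403227  0.03578296] [[0.99, -0.01, -0.141], [-0.006, -1.0, 0.031], [-0.141, -0.03, -0.99]] [ 0.49131619  0.39065855 -0.24080893]
```

Emit:
send_rows(motion=[[[8,-2,-3],0],[[8,-2,-1],0],[[7,-2,0],0],[[5,0,3],0],[[2,0,3],0]])

```text
time_s: 57.88
position: [0.7347, -0.0115, 0.0268]
tcp_rot: [[0.989, -0.013, -0.146], [-0.008, -0.999, 0.031], [-0.146, -0.03, -0.989]]
force: [0.6, -0.7, -1.1]
opening: 0.364
```

```bash
python3 - <<'E'
from h import *
c=shot('wrist','w46.png')
plan((.734,-.008,.022),0)
s=bot.read_state(); print(s['position'],s['tcp_rot'].round(3).tolist(),s['force'])
E
```

```text
d [-0.7  3.4 -4.3] dyaw 0.5 j6 -9.3 t 57.9
[[[-0.0,-0.7,0.9],-0.002],[[-0.0,-0.7,0.9],-0.002],[[-0.0,-0.7,0.9],-0.002],[[-0.0,-0.7,0.9],-0.002],[[-0.0,-0.7,0.9],-0.002]]
[ 0.73472712 -0.01140184  0.02631641] [[0.989, -0.013, -0.146], [-0.008, -0.999, 0.032], [-0.146, -0.03, -0.989]] [ 0.840705   -0.01909966 -0.15690574]
```

View pics/w46.png

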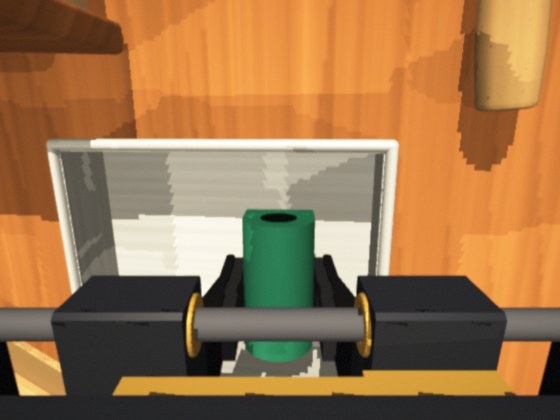

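The stub is inside the tin on its right half. I'll lower a little, release and lift.

Emit:
send_rows(motion=[[[0,-2,2],0],[[0,-1,2],0],[[0,0,1],0],[[0,0,0],0],[[0,0,0],0]])

```text
time_s: 58.35
position: [0.7345, -0.0073, 0.0219]
tcp_rot: [[0.989, -0.012, -0.145], [-0.007, -0.999, 0.031], [-0.145, -0.03, -0.989]]
force: [0.3, 0.2, 0.3]
opening: 0.365
```

Emit:
send_rows(motion=[[[0,0,0],0],[[0,0,0],0],[[0,0,0],0],[[0,0,-8],0],[[0,0,-20],0]], gripper=0.5)

```text
time_s: 58.77
position: [0.7346, -0.0076, 0.0468]
tcp_rot: [[0.988, -0.012, -0.154], [-0.007, -0.999, 0.033], [-0.154, -0.031, -0.988]]
force: [-0.7, -0.1, -0.3]
opening: 0.498
```

Emit:
send_rows(motion=[[[0,0,-38],0],[[0,0,-38],0],[[0,0,-38],0],[[0,0,-30],0],[[0,0,-20],0]])

```text
time_s: 59.18
position: [0.7586, -0.0131, 0.2152]
tcp_rot: [[0.987, -0.012, -0.162], [-0.007, -0.999, 0.034], [-0.162, -0.032, -0.986]]
force: [-0.1, 0.7, -0.3]
opening: 0.504
```

```bash
python3 - <<'E'
from h import *
c=shot('wrist','w47.png')
plan((.40,-.32,.25),52,calls=4)
s=bot.read_state(); print(s['position'],s['tcp_rot'].round(3).tolist(),s['opening'])
E
```

```text
d [-361.5 -306.4   29.7] dyaw 52.4 j6 -9.0 t 59.2
[[[-18.0,15.5,0.8],-0.046],[[-18.7,14.6,0.8],-0.046],[[-19.3,13.8,0.8],-0.046],[[-19.9,12.9,0.8],-0.046],[[-20.5,12.0,0.8],-0.046]]
[[[-21.0,11.0,0.8],-0.046],[[-21.5,10.0,0.8],-0.046],[[-21.9,9.0,0.8],-0.046],[[-22.3,8.0,0.8],-0.046],[[-22.7,7.0,0.8],-0.046]]
[[[-23.0,6.0,0.8],-0.046],[[-23.2,4.9,0.8],-0.046],[[-23.4,3.8,0.8],-0.046],[[-23.6,2.8,0.8],-0.046],[[-23.7,1.7,0.8],-0.046]]
[[[-23.7,0.6,0.8],-0.046],[[-23.7,-0.5,0.8],-0.046],[[-23.7,-1.6,0.8],-0.046],[[-23.6,-2.7,0.8],-0.046],[[-23.4,-3.7,0.8],-0.046]]
[ 0.76149709 -0.01357773  0.22034597] [[0.988, -0.012, -0.152], [-0.007, -0.999, 0.032], [-0.153, -0.031, -0.988]] 0.5025634149017932
```

View pics/w47.png

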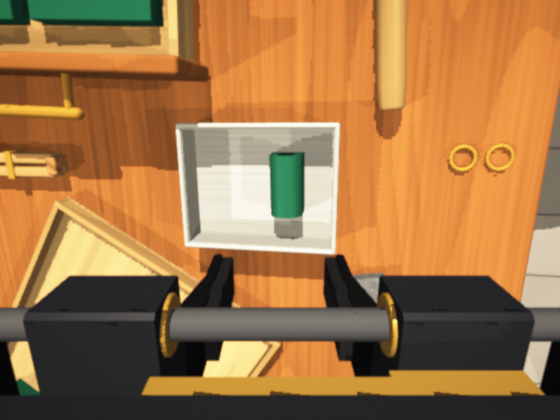

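The stub lies in the tin at (287,185). Last piece: the notched block.

Emit:
send_rows(motion=[[[-18,16,-2],-0.046],[[-19,15,-2],-0.046],[[-20,14,-2],-0.046],[[-20,13,-1],-0.046],[[-21,12,0],-0.046]], gripper=0.42)

```text
time_s: 59.65
position: [0.6741, -0.0909, 0.2449]
tcp_rot: [[0.963, 0.231, -0.137], [0.237, -0.971, 0.03], [-0.126, -0.061, -0.99]]
force: [-0.5, -0.8, -0.4]
opening: 0.578
```

Emit:
send_rows(motion=[[[-22,11,0],-0.046],[[-22,10,0],-0.046],[[-22,9,0],-0.046],[[-23,8,0],-0.046],[[-23,7,0],-0.046]])

```text
time_s: 60.07
position: [0.5782, -0.1736, 0.258]
tcp_rot: [[0.88, 0.456, -0.134], [0.464, -0.886, 0.028], [-0.105, -0.087, -0.991]]
force: [1.0, -0.0, -0.3]
opening: 0.579
```

Emit:
send_rows(motion=[[[-23,6,0],-0.046],[[-23,5,0],-0.046],[[-24,4,0],-0.046],[[-24,3,0],-0.046],[[-24,2,0],-0.046]])

```text
time_s: 60.48
position: [0.4851, -0.2582, 0.2702]
tcp_rot: [[0.745, 0.654, -0.131], [0.662, -0.749, 0.027], [-0.081, -0.107, -0.991]]
force: [0.3, -1.1, -0.2]
opening: 0.582
```

```bash
python3 - <<'E'
from h import *
f=seeT('notched',(.3769,-.3328),[-38,142],'w48.png');print(f)
plan((.375,-.325,.2),51,calls=1)
s=bot.read_state(); print(s['position'],s['tcp_rot'].round(3).tolist(),s['opening'],s['joint_positions'].round())
E
```

```text
(np.float64(0.3769), np.float64(-0.3324), np.float64(-38.3), np.float64(0.904))
d [-107.1  -63.6  -70.8] dyaw 9.4 j6 -78.4 t 60.5
[[[-23.2,-3.0,16.6],-0.033],[[-23.0,-3.7,16.6],-0.033],[[-22.9,-4.5,16.6],-0.033],[[-22.8,-5.2,16.6],-0.033],[[-22.6,-6.0,16.6],-0.033]]
[ 0.48205547 -0.26144609  0.27078709] [[0.745, 0.654, -0.134], [0.662, -0.749, 0.024], [-0.085, -0.107, -0.991]] 0.5818203470726327 [-38.  25.  84.  -4.  78. -78.]
```

View pics/w48.png

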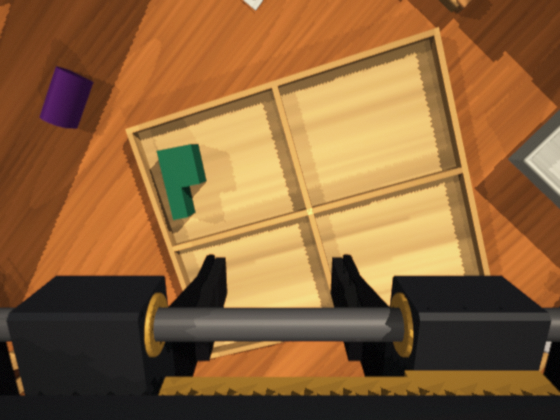

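Emit:
send_rows(motion=[[[-26,-2,18],-0.02],[[-25,-3,18],-0.02],[[-24,-4,18],-0.02],[[-22,-5,18],-0.02],[[-16,-5,18],-0.02]])

```text
time_s: 60.95
position: [0.3768, -0.3293, 0.1968]
tcp_rot: [[0.673, 0.73, -0.119], [0.736, -0.677, 0.011], [-0.072, -0.095, -0.993]]
force: [0.2, -0.4, -0.0]
opening: 0.581
```

```bash
python3 - <<'E'
from h import *
f=seeT('notched',(.3769,-.3328),[-38],'w49.png');print(f)
plan((.3632,-.3219,.06),51.5,calls=1)
s=bot.read_state(); print(s['position'],s['tcp_rot'].round(3).tolist(),s['opening'],s['joint_positions'].round())
E
```

```text
(np.float64(0.3765), np.float64(-0.3321), np.float64(-37.8), np.float64(0.909))
d [  -9.5    6.4 -133.8] dyaw 4.0 j6 -95.6 t 61.0
[[[1.6,0.5,26.8],-0.014],[[1.6,0.5,26.8],-0.014],[[1.6,0.6,26.8],-0.014],[[1.6,0.6,26.8],-0.014],[[1.6,0.6,26.8],-0.014]]
[ 0.37270742 -0.32831723  0.19380071] [[0.674, 0.728, -0.126], [0.736, -0.677, 0.016], [-0.073, -0.103, -0.992]] 0.5836508036133291 [-51.  25.  98.  -6.  62. -96.]
```

View pics/w49.png

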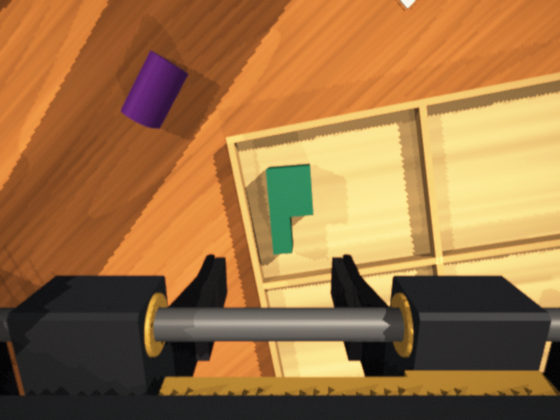

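Emit:
send_rows(motion=[[[2,1,26],-0.02],[[2,1,28],-0.02],[[2,1,28],-0.02],[[1,0,28],-0.01],[[1,0,24],0]])

```text
time_s: 61.42
position: [0.3666, -0.3286, 0.062]
tcp_rot: [[0.625, 0.772, -0.113], [0.777, -0.629, 0.003], [-0.069, -0.09, -0.994]]
force: [-0.2, -0.8, 0.3]
opening: 0.581
```

```bash
python3 - <<'E'
from h import *
f=seeT('notched',(.3769,-.3328),[-38],'w50.png');print(f)
plan((.3630,-.3215,.022),52,calls=1)
s=bot.read_state(); print(s['position'],s['tcp_rot'].round(3).tolist(),s['opening'],s['force'])
E
```

```text
(np.float64(0.3773), np.float64(-0.3326), np.float64(-38.1), np.float64(0.904))
d [ -1.6   4.8 -36.4] dyaw 0.8 j6 -97.1 t 61.5
[[[1.0,-0.1,7.3],-0.003],[[1.0,-0.1,7.3],-0.003],[[1.0,-0.1,7.3],-0.003],[[1.0,-0.1,7.3],-0.003],[[1.0,-0.1,7.3],-0.003]]
[ 0.36462566 -0.3262937   0.0583985 ] [[0.626, 0.771, -0.118], [0.777, -0.629, 0.009], [-0.067, -0.098, -0.993]] 0.5779549370031857 [-0.95731168  0.12109662 -2.7809629 ]
```

View pics/w50.png

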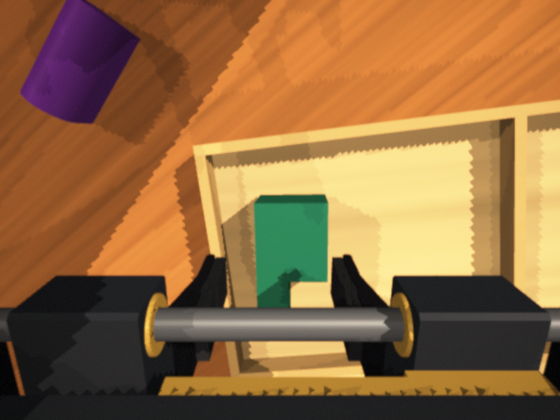

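Emit:
send_rows(motion=[[[3,0,6],-0.01],[[2,0,7],0],[[0,0,8],0],[[0,0,8],0],[[0,0,5],0]])

```text
time_s: 61.88
position: [0.3667, -0.3233, 0.0247]
tcp_rot: [[0.618, 0.778, -0.115], [0.784, -0.621, 0.005], [-0.068, -0.093, -0.993]]
force: [0.3, -0.6, -0.2]
opening: 0.582
```

```bash
python3 - <<'E'
from h import *
c=shot('wrist','w51.png'); print(px(c,[[.3635,-.3218,.035]]), px(c,[bot.read_state()['position']]))
plan((.3635,-.3218,.020),52,calls=1)
s=bot.read_state(); print(s['position'],s['tcp_rot'].round(3).tolist(),s['opening'],s['force'])
E
```

```text
[[278.49223931 275.78029002]] [[281.61287298 273.3396648 ]]
d [-2.8  1.3 -4.1] dyaw 0.2 j6 -96.3 t 61.9
[[[-0.1,-0.5,0.9],-0.001],[[-0.1,-0.5,0.9],-0.001],[[-0.1,-0.5,0.9],-0.001],[[-0.1,-0.5,0.9],-0.001],[[-0.1,-0.5,0.9],-0.001]]
[ 0.36633597 -0.32306426  0.02410903] [[0.618, 0.778, -0.115], [0.784, -0.621, 0.006], [-0.067, -0.094, -0.993]] 0.5773884775987391 [ 0.66381319  0.56789172 -0.14886977]
```

View pics/w51.png

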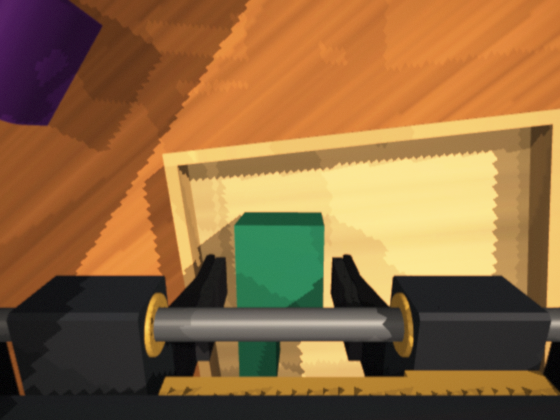

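Emit:
send_rows(motion=[[[0,-3,2],0],[[0,-1,2],0],[[0,0,1],0],[[0,0,0],0],[[0,0,0],0]])

```text
time_s: 62.35
position: [0.3629, -0.3213, 0.0203]
tcp_rot: [[0.618, 0.778, -0.114], [0.783, -0.622, 0.003], [-0.068, -0.091, -0.994]]
force: [-0.4, -0.6, 0.0]
opening: 0.58
```

Emit:
send_rows(motion=[[[0,0,0],0],[[0,0,0],0],[[0,0,0],0],[[0,0,0],0],[[0,0,0],0]], gripper=1.0)

```text
time_s: 62.77
position: [0.3633, -0.3218, 0.0209]
tcp_rot: [[0.618, 0.778, -0.113], [0.783, -0.622, 0.002], [-0.068, -0.09, -0.994]]
force: [0.6, 0.6, -0.6]
opening: 0.46
```

Emit:
send_rows(motion=[[[0,0,-10],0],[[0,0,-20],0],[[0,0,-20],0],[[0,0,-20],0],[[0,0,-20],0]])

```text
time_s: 63.18
position: [0.3712, -0.319, 0.1115]
tcp_rot: [[0.618, 0.777, -0.12], [0.783, -0.622, 0.012], [-0.065, -0.102, -0.993]]
force: [-0.3, 0.1, -0.3]
opening: 0.457
```

```bash
python3 - <<'E'
from h import *
c=shot('wrist','w52.png')
plan((.675,-.01,.13),0,calls=4)
s=bot.read_state(); print(s['position'],s['tcp_rot'].round(3).tolist(),s['opening'],s['force'])
E
```

```text
d [301.7 311.   15.1] dyaw -51.7 j6 -97.9 t 63.2
[[[21.5,2.0,-2.4],0.045],[[21.5,1.0,-2.4],0.045],[[21.5,0.1,-2.4],0.045],[[21.5,-0.9,-2.4],0.045],[[21.5,-1.9,-2.4],0.045]]
[[[21.4,-2.9,-2.4],0.045],[[21.2,-3.8,-2.4],0.045],[[21.0,-4.8,-2.4],0.045],[[20.8,-5.7,-2.4],0.045],[[20.5,-6.6,-2.4],0.045]]
[[[20.2,-7.6,-2.4],0.045],[[19.8,-8.5,-2.4],0.045],[[19.4,-9.4,-2.4],0.045],[[19.0,-10.2,-2.4],0.045],[[18.5,-11.1,-2.4],0.045]]
[[[18.0,-11.9,-2.4],0.045],[[17.4,-12.7,-2.4],0.045],[[16.8,-13.5,-2.4],0.045],[[16.2,-14.2,-2.4],0.045],[[15.5,-14.9,-2.4],0.045]]
[ 0.37329355 -0.32096321  0.1149381 ] [[0.618, 0.778, -0.115], [0.783, -0.622, 0.006], [-0.067, -0.094, -0.993]] 0.46187760776194187 [ 0.7399982  -1.79690497  0.69783664]
```

View pics/w52.png

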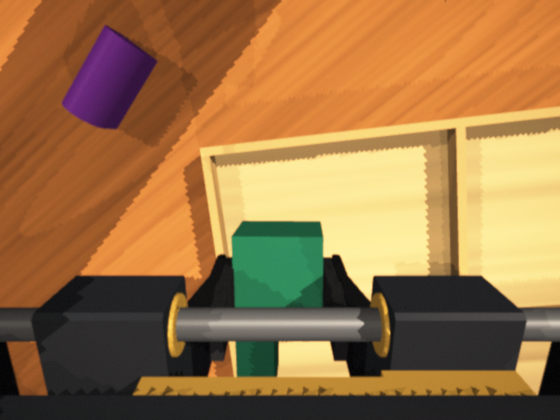

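Emit:
send_rows(motion=[[[22,2,-4],0.045],[[22,1,-4],0.045],[[22,0,-4],0.045],[[22,-1,-4],0.045],[[22,-2,-4],0.045]])

```text
time_s: 63.65
position: [0.4534, -0.2434, 0.1323]
tcp_rot: [[0.787, 0.607, -0.11], [0.611, -0.792, -0.0], [-0.087, -0.067, -0.994]]
force: [0.2, -0.5, -0.2]
opening: 0.457
```

Emit:
send_rows(motion=[[[22,-3,-4],0.045],[[22,-4,-4],0.045],[[21,-5,-4],0.045],[[21,-6,-4],0.045],[[21,-7,-4],0.045]])

```text
time_s: 64.07
position: [0.5351, -0.1595, 0.1465]
tcp_rot: [[0.907, 0.406, -0.109], [0.408, -0.913, 0.0], [-0.1, -0.045, -0.994]]
force: [0.4, -0.2, -0.6]
opening: 0.461
```

Emit:
send_rows(motion=[[[21,-8,-3],0.045],[[20,-9,-3],0.045],[[20,-10,-3],0.045],[[19,-11,-3],0.045],[[19,-12,-3],0.045]])

```text
time_s: 64.48
position: [0.6165, -0.0744, 0.1551]
tcp_rot: [[0.977, 0.183, -0.11], [0.184, -0.983, 0.0], [-0.108, -0.021, -0.994]]
force: [0.1, 0.1, -0.8]
opening: 0.462
```

```bash
python3 - <<'E'
from h import *
plan((.675,.009,.13),0,calls=1)
s=bot.read_state(); print(s['position'],s['tcp_rot'].round(3).tolist(),s['opening'],s['force'])
E
```

```text
d [ 58.5  83.4 -25.1] dyaw -10.7 j6 -26.1 t 64.5
[[[15.1,-14.2,3.7],0.037],[[14.5,-14.7,3.7],0.037],[[14.0,-15.2,3.7],0.037],[[13.4,-15.7,3.7],0.037],[[12.8,-16.2,3.7],0.037]]
[ 0.61648028 -0.07442996  0.15506116] [[0.977, 0.183, -0.11], [0.184, -0.983, 0.0], [-0.108, -0.021, -0.994]] 0.46151711633304815 [ 0.09999371  0.09552317 -0.78110884]
```

Emit:
send_rows(motion=[[[15,-15,8],0.037],[[15,-16,10],0.037],[[14,-16,10],0.037],[[12,-15,10],0.037],[[8,-10,10],0.03]])

```text
time_s: 64.9
position: [0.6723, 0.0103, 0.1047]
tcp_rot: [[0.995, -0.0, -0.1], [-0.0, -1.0, -0.001], [-0.1, 0.001, -0.995]]
force: [-0.1, 0.4, -0.7]
opening: 0.459
```

```bash
python3 - <<'E'
from h import *
c=shot('wrist','w53.png')
for u in((0,0),): pass
plan((.675,.009,.05),0,calls=1)
s=bot.read_state(); print(s['position'],s['tcp_rot'].round(3).tolist(),s['opening'],s['force'])
print('stub',fit(c,'stub',(.731,-.008),90,.003))
E
```

```text
d [  3.1  -3.4 -52.2] dyaw -0.0 j6 -7.7 t 65.0
[[[1.7,0.7,10.3],0.0],[[1.7,0.7,10.3],0.0],[[1.7,0.7,10.3],0.0],[[1.7,0.7,10.3],0.0],[[1.7,0.7,10.3],0.0]]
[0.67194965 0.0124166  0.10219793] [[0.995, 0.0, -0.102], [0.0, -1.0, 0.001], [-0.102, -0.001, -0.995]] 0.45945980897620464 [ 1.01672532  1.10740385 -1.87421538]
stub (np.float64(0.7339), np.float64(-0.0083), np.float64(91.3), np.float64(0.836))
```

View pics/w53.png

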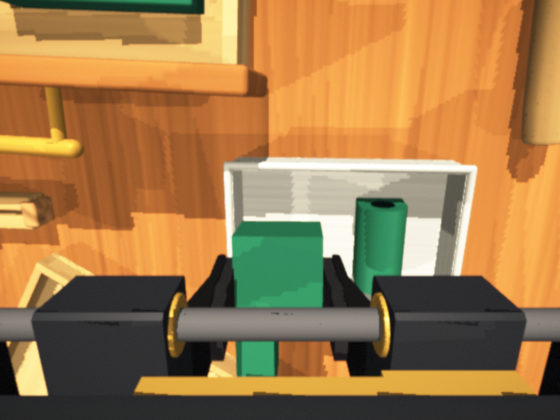

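Emit:
send_rows(motion=[[[3,2,12],0],[[2,1,15],0],[[2,0,15],0],[[2,0,15],0],[[1,0,10],0]])

```text
time_s: 65.37
position: [0.6755, 0.0081, 0.0332]
tcp_rot: [[0.995, 0.006, -0.1], [0.006, -1.0, -0.001], [-0.1, 0.001, -0.995]]
force: [-0.4, -0.3, 0.3]
opening: 0.459
```

```bash
python3 - <<'E'
from h import *
c=shot('wrist','w54.png')
plan((.675,.009,.026),0,calls=1)
s=bot.read_state(); print(s['position'],s['tcp_rot'].round(3).tolist(),s['opening'],s['force'])
E
```

```text
d [ 0.9  0.9 -5.3] dyaw -0.3 j6 -8.1 t 65.4
[[[0.3,-0.2,1.0],0.001],[[0.3,-0.2,1.0],0.001],[[0.3,-0.2,1.0],0.001],[[0.3,-0.2,1.0],0.001],[[0.3,-0.2,1.0],0.001]]
[0.67405955 0.00809013 0.03129909] [[0.995, 0.006, -0.103], [0.006, -1.0, -0.001], [-0.103, 0.0, -0.995]] 0.4616305504160444 [-0.07528463  0.52592221 -1.95241735]
```

View pics/w54.png

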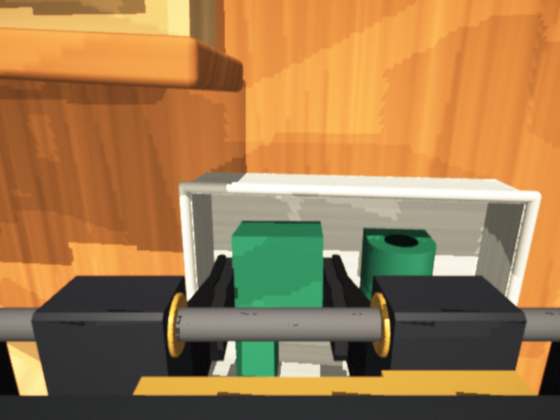

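Inside the tin, beside the stub. I'll lower and release.

Emit:
send_rows(motion=[[[0,0,2],0],[[0,0,3],0],[[0,0,1],0],[[0,0,0],0],[[0,0,0],0]])

```text
time_s: 65.83
position: [0.6731, 0.0059, 0.0257]
tcp_rot: [[0.995, 0.004, -0.103], [0.004, -1.0, -0.001], [-0.103, 0.0, -0.995]]
force: [-0.3, 0.2, 0.1]
opening: 0.465
```

Emit:
send_rows(motion=[[[0,0,0],0],[[0,0,0],0],[[0,0,0],0],[[0,0,-8],0],[[0,0,-20],0]], gripper=0.47)

```text
time_s: 66.25
position: [0.6744, 0.0062, 0.0535]
tcp_rot: [[0.994, 0.005, -0.107], [0.005, -1.0, -0.0], [-0.107, -0.0, -0.994]]
force: [-0.0, -0.1, 0.0]
opening: 0.532
```

Emit:
send_rows(motion=[[[0,0,-38],0],[[0,0,-38],0],[[0,0,-38],0],[[0,0,-30],0],[[0,0,-20],0]])

```text
time_s: 66.67
position: [0.6906, 0.007, 0.2242]
tcp_rot: [[0.994, 0.005, -0.113], [0.005, -1.0, 0.0], [-0.113, -0.001, -0.994]]
force: [0.3, 0.1, 0.6]
opening: 0.531
```

```bash
python3 - <<'E'
from h import *
c=shot('wrist','w55.png')
t=shot('top','t55.png'); s=shot('scene','s55.png')
im=t['image'][100:280,140:460]; cv2.imwrite('pics/t55z.png',cv2.resize(im,(800,450),interpolation=2))
im=s['image'][170:320,120:520]; cv2.imwrite('pics/s55z.png',cv2.resize(im,(800,300),interpolation=2))
s=bot.read_state(); print(s['position'],s['tcp_rot'].round(3).tolist(),s['opening'],s['force'])
E
```

```text
[0.69092548 0.00695703 0.22317374] [[0.994, 0.005, -0.111], [0.005, -1.0, 0.0], [-0.111, -0.001, -0.994]] 0.5319062725163711 [ 0.09436843  0.57075625 -0.07295144]
```

View pics/w55.png

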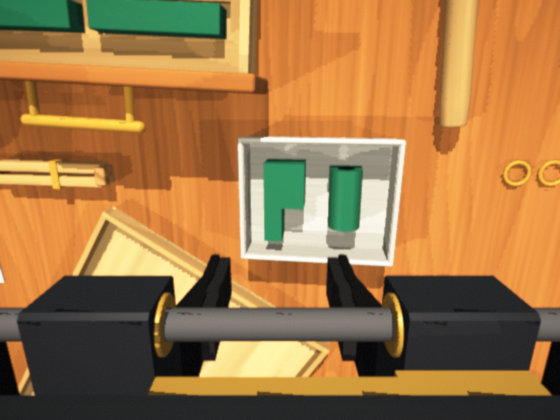

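View pics/t55z.png

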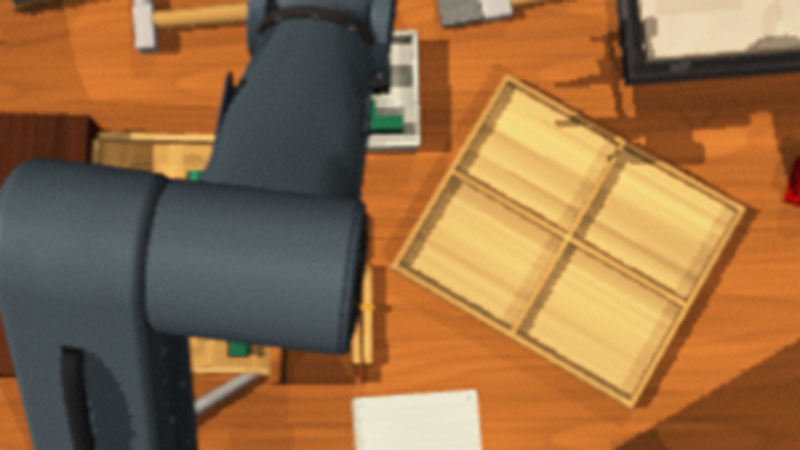

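View pics/s55z.png

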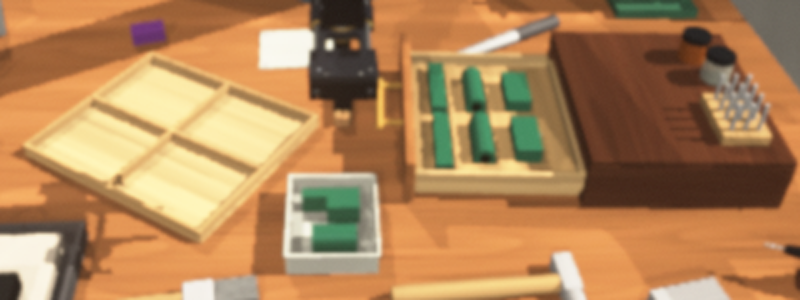

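The bin is empty and both scraps are in the tin. I'll look once more over the drawer before shutting it.

```bash
python3 - <<'E'
from h import *
plan((.49,.17,.28),0)
E
```

```text
d [-200.9  163.    56.8] dyaw -0.3 j6 -8.4 t 66.8
[[[-20.5,-16.4,-3.4],0.001],[[-20.5,-16.4,-3.4],0.001],[[-20.5,-16.4,-3.4],0.001],[[-20.5,-16.4,-3.4],0.001],[[-20.5,-16.4,-3.4],0.001]]
[[[-20.6,-16.4,-3.4],0.001],[[-20.6,-16.3,-3.4],0.001],[[-20.6,-16.3,-3.4],0.001],[[-20.6,-16.3,-3.4],0.001],[[-20.6,-16.3,-3.4],0.001]]
```

Emit:
send_rows(motion=[[[-21,-17,-3],0],[[-21,-17,-3],0],[[-21,-17,-3],0],[[-21,-17,-3],0],[[-21,-17,-3],0]], gripper=1.0)

```text
time_s: 67.23
position: [0.5821, 0.0897, 0.2411]
tcp_rot: [[0.992, -0.002, -0.125], [-0.002, -1.0, 0.0], [-0.125, 0.0, -0.992]]
force: [-0.4, 0.2, -0.2]
opening: 0.237
```

Emit:
send_rows(motion=[[[-21,-17,-3],0],[[-21,-17,-3],0],[[-21,-17,-3],0],[[-21,-17,-3],0],[[-16,-12,-3],0]])

```text
time_s: 67.65
position: [0.4708, 0.1734, 0.2617]
tcp_rot: [[0.989, -0.002, -0.147], [-0.002, -1.0, -0.001], [-0.147, 0.001, -0.989]]
force: [0.6, 0.5, -0.1]
opening: 0.011
```

```bash
python3 - <<'E'
from h import *
c=shot('wrist','w56.png')
for k in('bar','tube','block'):
    for s in(-1,1):
        print(k,s,nest(k,s).round(4),[float(v) for v in fit(c,k,nest(k,s),-2.5,.018)])
for r in place_of('wrist','drawer_handle'): print(r['p'],r['xy'],at(c,r['xy'],.054).round(4))
s=bot.read_state(); print(s['position'],s['tcp_rot'].round(3).tolist())
E
```

```text
bar -1 [0.4243 0.1623] [0.4205, 0.1613, -2.1, 0.885]
bar 1 [0.5601 0.1564] [0.5571, 0.1542, -3.5, 0.892]
tube -1 [0.4333 0.2214] [0.4331, 0.2192, -2.0, 0.905]
tube 1 [0.5562 0.2161] [0.5542, 0.2151, -3.4, 0.917]
block -1 [0.4398 0.2882] [0.4373, 0.2865, -3.3, 0.931]
block 1 [0.5556 0.2832] [0.5551, 0.2801, -2.2, 0.93]
[0.46997203 0.17393313 0.26218636] [[0.989, 0.0, -0.147], [0.0, -1.0, -0.001], [-0.147, 0.001, -0.989]]
```

View pics/w56.png

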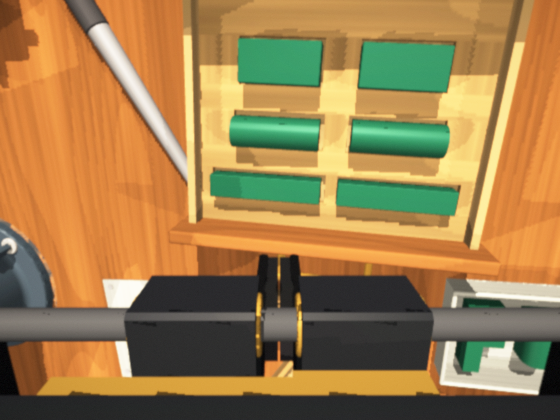

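All six whole pieces lie flat in their nests and the scraps are in the tin. Now the drawer gets pushed shut by its handle.

```bash
python3 - <<'E'
from h import *
plan((.495,.022,.15),0)
E
```

```text
d [  25.  -151.9 -112.2] dyaw -0.0 j6 6.6 t 67.8
[[[4.1,15.2,10.7],0.0],[[4.1,15.2,10.7],0.0],[[4.1,15.2,10.7],0.0],[[4.1,15.2,10.7],0.0],[[4.1,15.2,10.7],0.0]]
[[[4.1,15.2,10.7],0.0],[[4.1,15.2,10.7],0.0],[[4.1,15.2,10.7],0.0],[[4.1,15.2,10.7],0.0],[[4.1,15.2,10.7],0.0]]
```

Emit:
send_rows(motion=[[[4,18,0],0],[[4,18,4],0],[[4,18,8],0],[[4,18,10],0],[[4,18,12],0]])

```text
time_s: 68.17
position: [0.4847, 0.083, 0.2219]
tcp_rot: [[0.989, 0.009, -0.148], [0.009, -1.0, -0.002], [-0.148, 0.001, -0.989]]
force: [-0.4, 0.2, -0.6]
opening: 0.003
```

Emit:
send_rows(motion=[[[4,18,12],0],[[4,18,14],0],[[4,14,14],0],[[4,10,14],0],[[4,2,14],0]])

```text
time_s: 68.58
position: [0.495, 0.0114, 0.1435]
tcp_rot: [[0.988, 0.005, -0.154], [0.004, -1.0, -0.004], [-0.154, 0.003, -0.988]]
force: [0.2, 0.4, -0.3]
opening: 0.005
```

```bash
python3 - <<'E'
from h import *
plan((.50,.022,.045),-2.5)
s=bot.read_state(); print(s['position'],s['tcp_rot'].round(3).tolist())
E
```

```text
d [  5.   10.6 -98.5] dyaw -2.7 j6 -9.5 t 68.6
[[[4.0,-2.2,19.3],0.01],[[4.0,-2.2,19.3],0.01],[[4.0,-2.3,19.3],0.01],[[4.0,-2.3,19.3],0.01],[[3.9,-2.3,19.3],0.01]]
[0.4949889  0.01136175 0.143479  ] [[0.988, 0.005, -0.154], [0.004, -1.0, -0.004], [-0.154, 0.003, -0.988]]
```

Emit:
send_rows(motion=[[[5,-2,17],0.01],[[5,-2,19],0.01],[[4,-2,19],0.01],[[4,-2,19],0.01],[[4,0,16],0.01]])

```text
time_s: 69.0
position: [0.5023, 0.0129, 0.0413]
tcp_rot: [[0.986, -0.053, -0.16], [-0.055, -0.999, -0.003], [-0.159, 0.012, -0.987]]
force: [0.6, 0.0, 0.2]
opening: 0.007
```

```bash
python3 - <<'E'
from h import *
c=shot('wrist','w57.png')
plan((.50,.022,.045),-2.5)
s=bot.read_state(); print(s['position'],s['tcp_rot'].round(3).tolist(),s['force'])
E
```

```text
d [-1.   9.2  6.4] dyaw 0.7 j6 -5.3 t 69.0
[[[-0.5,-1.8,-1.2],-0.002],[[-0.5,-1.8,-1.2],-0.002],[[-0.5,-1.8,-1.2],-0.002],[[-0.5,-1.8,-1.2],-0.002],[[-0.5,-1.8,-1.2],-0.002]]
[0.50100373 0.01275897 0.0386152 ] [[0.985, -0.054, -0.164], [-0.055, -0.998, -0.003], [-0.163, 0.012, -0.986]] [ 0.26692768 -0.16002015 -1.22745783]
```

View pics/w57.png

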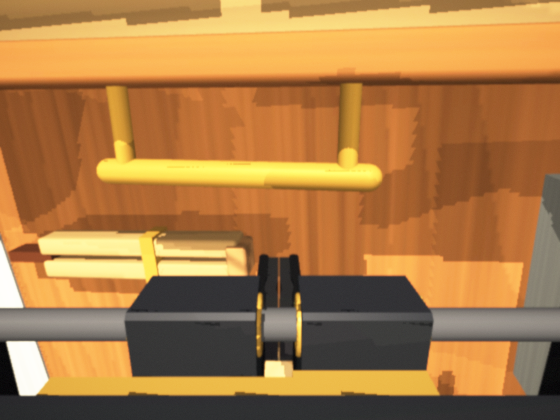

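Emit:
send_rows(motion=[[[-2,-8,-4],0],[[-2,-10,-2],0],[[-2,-10,0],0],[[0,-12,0],0],[[0,-14,0],0]])

```text
time_s: 69.47
position: [0.4973, 0.0667, 0.0441]
tcp_rot: [[0.984, -0.055, -0.17], [-0.057, -0.998, -0.005], [-0.169, 0.015, -0.985]]
force: [0.8, -0.9, -0.8]
opening: 0.004
```

Emit:
send_rows(motion=[[[0,-18,0],0],[[0,-18,0],0],[[0,-18,0],0],[[0,-18,0],0],[[0,-18,0],0]])

```text
time_s: 69.88
position: [0.502, 0.1621, 0.0472]
tcp_rot: [[0.985, -0.047, -0.163], [-0.05, -0.999, -0.012], [-0.162, 0.02, -0.987]]
force: [0.1, -2.0, -1.4]
opening: 0.004
```

```bash
python3 - <<'E'
from h import *
c=shot('wrist','w58.png')
s=bot.read_state(); print(s['position'],s['tcp_rot'].round(3).tolist(),s['force'])
E
```

```text
[0.50214681 0.16566777 0.04749128] [[0.986, -0.046, -0.162], [-0.048, -0.999, -0.01], [-0.161, 0.017, -0.987]] [0.34458031 2.41345983 0.14937388]
```

View pics/w58.png

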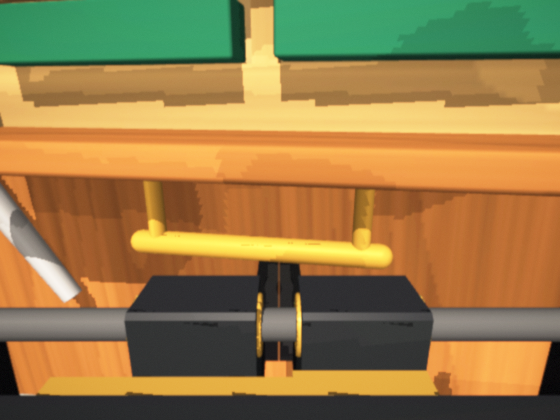

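Emit:
send_rows(motion=[[[0,-18,0],0],[[0,-18,0],0],[[0,-18,0],0],[[0,-18,0],0],[[0,-14,0],0]])

```text
time_s: 70.35
position: [0.5056, 0.2554, 0.0503]
tcp_rot: [[0.987, -0.038, -0.155], [-0.041, -0.999, -0.015], [-0.155, 0.021, -0.988]]
force: [0.8, -4.1, -1.5]
opening: 0.004
```

Emit:
send_rows(motion=[[[0,-8,0],0],[[0,-6,0],0],[[0,-5,0],0],[[0,-5,0],0],[[0,-4,0],0]])

```text
time_s: 70.77
position: [0.5065, 0.2867, 0.0516]
tcp_rot: [[0.988, -0.033, -0.152], [-0.036, -0.999, -0.017], [-0.152, 0.022, -0.988]]
force: [0.5, -10.6, 0.9]
opening: 0.004
```

```bash
python3 - <<'E'
from h import *
c=shot('wrist','w59.png')
s=bot.read_state(); print(s['position'],s['tcp_rot'].round(3).tolist(),s['force'])
E
```

```text
[0.50646903 0.28636737 0.05159609] [[0.988, -0.032, -0.152], [-0.035, -0.999, -0.019], [-0.152, 0.024, -0.988]] [-0.2354348  -1.96645607  0.81405046]
```

View pics/w59.png

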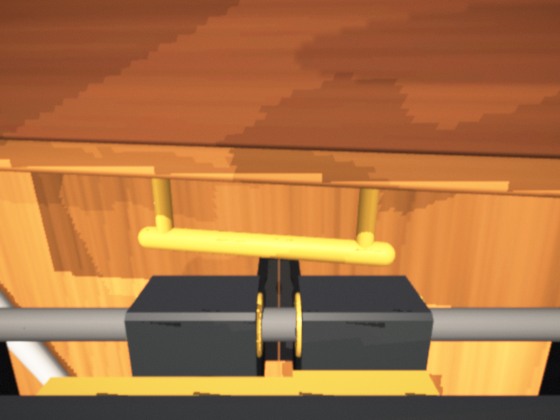

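The force reached 10.6 N and the front meets the chest. I'll lower slightly and push once more to confirm the stop.

Emit:
send_rows(motion=[[[0,3,4],0],[[0,0,4],0],[[0,-4,0],0],[[0,-5,0],0],[[0,-5,0],0]])

```text
time_s: 71.23
position: [0.5052, 0.2865, 0.0433]
tcp_rot: [[0.987, -0.027, -0.157], [-0.033, -0.999, -0.037], [-0.156, 0.042, -0.987]]
force: [1.9, -16.9, 6.6]
opening: 0.011
```

Emit:
send_rows(motion=[[[0,-5,0],0],[[0,-5,0],0],[[0,-6,0],0],[[0,-6,0],0],[[0,-6,0],0]])

```text
time_s: 71.65
position: [0.5052, 0.2859, 0.044]
tcp_rot: [[0.986, -0.009, -0.169], [-0.025, -0.996, -0.091], [-0.168, 0.094, -0.981]]
force: [2.1, -17.1, 6.7]
opening: 0.008
```

Emit:
send_rows(motion=[[[0,8,0],0],[[0,15,0],0],[[0,20,-5],0],[[0,20,-15],0],[[0,20,-25],0]])

```text
time_s: 72.07
position: [0.5075, 0.2048, 0.0921]
tcp_rot: [[0.984, -0.008, -0.18], [-0.024, -0.996, -0.09], [-0.179, 0.093, -0.979]]
force: [0.5, -0.1, -0.3]
opening: 0.005
```

Emit:
send_rows(motion=[[[0,25,-30],0],[[0,30,-30],0],[[0,30,-30],0],[[0,30,-30],0],[[0,30,-25],0]])

```text
time_s: 72.48
position: [0.529, 0.0708, 0.2478]
tcp_rot: [[0.982, -0.008, -0.187], [-0.024, -0.996, -0.083], [-0.186, 0.086, -0.979]]
force: [0.0, 0.8, -0.1]
opening: 0.006
```

Emit:
send_rows(motion=[[[0,30,-10],0],[[0,30,-10],0],[[0,30,-10],0],[[0,30,0],0],[[0,20,0],0]])

```text
time_s: 72.9
position: [0.5359, -0.0751, 0.2986]
tcp_rot: [[0.986, -0.012, -0.168], [-0.026, -0.997, -0.079], [-0.167, 0.083, -0.983]]
force: [-0.7, 0.9, 0.1]
opening: 0.007
```

```bash
python3 - <<'E'
from h import *
c=shot('wrist','w60.png'); t=shot('top','t60.png'); s=shot('scene','s60.png')
im=t['image'][90:290,60:460]; cv2.imwrite('pics/t60z.png',cv2.resize(im,(800,400),interpolation=2))
im=s['image'][170:320,220:540]; cv2.imwrite('pics/s60z.png',cv2.resize(im,(800,375),interpolation=2))
for r in place_of('top','drawer_handle'): print(r['p'],r['xy'],at(t,r['xy'],.054).round(4))
for r in place_of('top','clamp'): print('clamp',r['p'],at(t,r['xy'],.01).round(4))
print(bot.read_state()['position'])
E
```

```text
0.55 [191.2, 198.5] [0.5019 0.302  0.054 ]
[ 0.53544112 -0.07170232  0.29724582]
```

View pics/t60z.png

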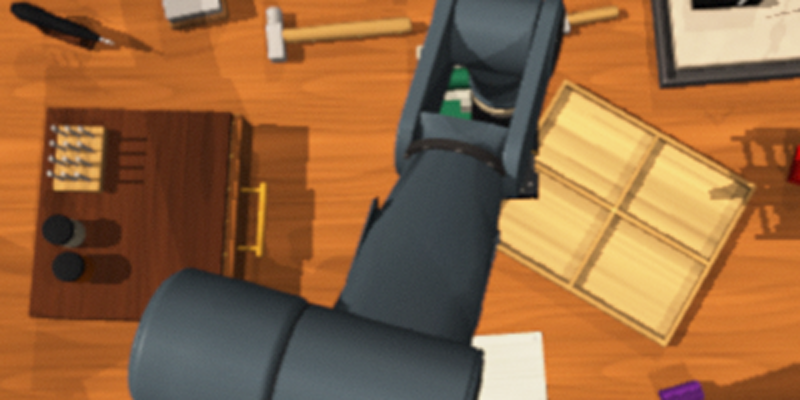

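View pics/s60z.png

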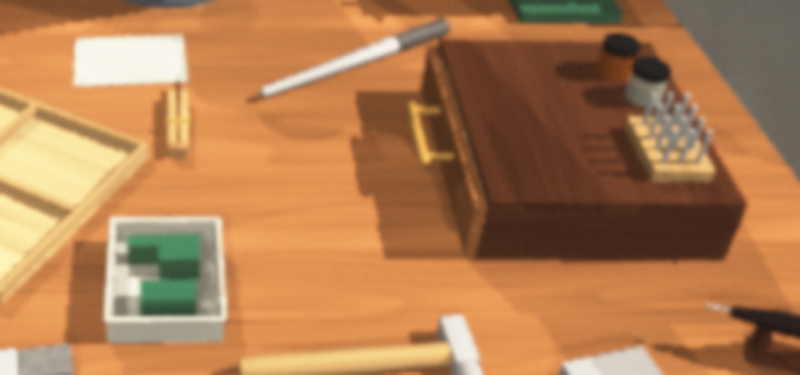

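```bash
python3 - <<'E'
from h import *
print(bot.hand_in())
E
```

```text
the job is handed in; nothing more can be done
None
```

The wax is put away and the job is handed in at about 73 s of the 210 s allowed. `hand_in()` gives no verdict, so the checks below are my own.

**What I did:**
- I pulled the drawer to its end stop.
- Both bars, both tubes and both blocks went into nests of their own shape.
- The stub and the notched block went into the scrap tin.
- I then pushed the drawer shut by its handle.

**Last checks:**
- **Nests:** the wrist picture before closing showed all six pieces flat in their nests. Silhouette fits put them 0.2 to 3.9 mm from nominal, close to the fit error. The nearer bar (bar nest 1) was the furthest off, towards one end of its pocket. In a close-up it lay level inside the pocket.
- **Tin and bin:** both scraps are in the tin and the bin is empty.
- **Drawer:** it stopped moving against about 17 N. The handle was found at y = 0.302 m, against about 0.304 m expected for fully shut, which is within camera error.
- **Clamp:** it looks untouched in the final scene picture. The network did not find it in the last top view, because the arm was in the way.
- **Gripper tilt:** the tool drifted up to about 10° off vertical during the run. I corrected grasps and placings for it, and the contact forces I saw stayed under about 20 N.

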